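Pry a tight fixture plate up and set it on its spacers

TASK

The aluminium fixture plate sits tight on its two guide columns and has to stand on its spacers: lift the yellow dust cover off the plate's lip and set it upright on the table well clear of the plate, then lever the plate up with the pry bar over the grey fulcrum block, high enough for the 10 mm spacers (it stays where you leave it). Slide every green-handled spacer there is, blade first, flat under the plate's front edge beside the lip until its handle is nearly against the plate, then press the plate down until it sits on the spacers. Leave the bar and the fulcrum block lying on the tool mat as they lay before, and do not disturb the aluminium bracket standing on the right.

Things in the scene. Friction and masses are not known exactly. Their poses are not given: they have to be found in the camera images.
- fixture: Fixed fixture frame: two steel columns (20 mm thick, 66 mm high) at x +24, y +-102 mm carry the aluminium plate, 120 (x) x 240 (y) mm, 40 mm thick. Origin: on the table under the plate's middle. x points to the plate's back; its front face, with the lip, is at x = -60; y runs along the front edge. A blade more than 70 mm in at y = +-102 would meet a column.
- plate (a joint): Rise of the plate in m: 0 = underside on the table, max 0.03. It weighs about 20 N and the columns hold it with about 32 N sliding friction: raising it takes some 50 N at the plate (too much for the gripper), it stays where left, and 8 to 16 N on top pushes it down. Pressed down on the spacers it reads about 0.010.
- lip (a point): Middle of the lower front edge of the prying lip; rises with the plate. The lip is 44 mm wide (y), juts 29 mm from the middle of the plate's front face and is 12 mm thick: underside 28 mm above the table at rise 0, top flush with the plate's top.
- cover: Loose yellow dust cover, 150 g, standing on the table around the lip: box 44 (x) x 66 (y) x 47 mm, open below and on its +x side (towards the plate), 4 mm walls, some 7 mm play sideways. Black grip rib on the roof, 14 (x) x 46 (y) mm, from 47 to 73 mm above the underside. Origin: centre of the underside. Comes off straight up (50 mm).
- fulcrum: Grey fulcrum block, 450 g, base 54 (x) x 46 (y) mm, 37 mm high over two cheeks (26 mm long in x) that are grasped across y, 46 mm. Saddle between them open along x, 26 mm wide, with a round crest along y 28 mm above the underside. Origin: centre of underside. Works well with its crest 32 mm in front of the lip's edge, saddle along the fixture's x.
- pry_bar: Straight pry bar, 260 g, 220 mm along x, flat underside; nose at x +110. Shank 18 wide, 8 thick; red handle 22 wide, 12 thick, x -110 to -34. Balances near x -5. Origin: centre of underside. Goes in handle-up at 30 deg, nose 20 mm under the lip; let go, it rests nose against the lip, handle up 15 deg. Pressing the handle end (15 to 20 N) almost to the table lifts the plate 14 mm.
- tool_mat: Fixed black mat with a blue border, 140 (x) x 270 (y) x 3 mm, on which bar and fulcrum block lie at the start. Origin: centre of its underside.
- machined_bracket: Bystander: milled aluminium angle bracket, 51 x 67 mm, 42 mm high, set up to be measured; leave it where it is. Origin: centre of its underside.
- spacer_a: Spacer (one to three are there, the rest absent): steel blade 96 (x) x 26 (y) x 10 mm, 200 g, with an upright green handle 24 (x) x 16 (y) mm, from 10 to 35 mm above the underside, its middle at x = -35 mm; 71 mm of blade in front of it are free to go under the plate. Origin: centre of the underside; x points to the blade's free end (+48 mm).
- spacer_a_tip (a point): Middle of the free blade end of spacer_a, 5 mm above its underside.
- spacer_b: Spacer (one to three are there, the rest absent): steel blade 96 (x) x 26 (y) x 10 mm, 200 g, with an upright green handle 24 (x) x 16 (y) mm, from 10 to 35 mm above the underside, its middle at x = -35 mm; 71 mm of blade in front of it are free to go under the plate. Origin: centre of the underside; x points to the blade's free end (+48 mm).
- spacer_b_tip (a point): Middle of the free blade end of spacer_b, 5 mm above its underside.
- spacer_c: Spacer (one to three are there, the rest absent): steel blade 96 (x) x 26 (y) x 10 mm, 200 g, with an upright green handle 24 (x) x 16 (y) mm, from 10 to 35 mm above the underside, its middle at x = -35 mm; 71 mm of blade in front of it are free to go under the plate. Origin: centre of the underside; x points to the blade's free end (+48 mm).
- spacer_c_tip (a point): Middle of the free blade end of spacer_c, 5 mm above its underside.
There are look-alikes about, which are no part of the job. What is shaped like the spacer_b but pink is not meant.

How it is judged (in metres and radians):
On the way, in this order (a step that is already met when the one before it is completed fails the run):
1. the cover stands upright on the table, clear of the lip (horizontal distance between cover and lip above 0.09 m and height (world z) of cover below 0.006 m and angle between cover's own z axis and vertical below 0.15 rad), for 0.2 s.
2. the bar, bearing hard (over 12 N) on the fulcrum block, has raised the plate more than 12 mm (value of joint plate above 0.012 m and contact force between pry_bar and fulcrum above 12 N), for 0.1 s.
3. every spacer lies under the plate's front edge (x of each of spacer_a_tip, spacer_b_tip, spacer_c_tip in the frame of fixture above -0.02 m and x of each of spacer_a, spacer_b, spacer_c in the frame of fixture below -0.03 m and y of spacer_a_tip in the frame of fixture between -0.12 and 0.12 m and height (world z) of each of spacer_a, spacer_b, spacer_c below 0.005 m and angle between each of spacer_a, spacer_b, spacer_c's own z axis and vertical below 0.12 rad and y of spacer_b_tip in the frame of fixture between -0.12 and 0.12 m and y of spacer_c_tip in the frame of fixture between -0.12 and 0.12 m), for 0.2 s.
At the end, for the whole second after the job is handed in: Plate down on the spacers (rise 8 to 11.5 mm); each spacer flat, at least 40 mm of its blade under the plate from the front; cover upright on the table over 90 mm from the lip; bar and fulcrum block flat and at rest with their middles over the mat (all of step 1 and all of step 3 and value of joint plate between 0.008 and 0.0115 m and linear speed of each of spacer_a, spacer_b, spacer_c, pry_bar, fulcrum below 0.02 m/s and x of pry_bar in the frame of tool_mat between -0.075 and 0.075 m and y of pry_bar in the frame of tool_mat between -0.14 and 0.14 m and height (world z) of each of pry_bar, fulcrum below 0.01 m and angle between each of pry_bar, fulcrum's own z axis and vertical below 0.2 rad and x of fulcrum in the frame of tool_mat between -0.075 and 0.075 m and y of fulcrum in the frame of tool_mat between -0.14 and 0.14 m); the robot touches nothing.
It fails at once if the bracket is pushed more than 20 mm or tipped (distance of machined_bracket from where it was at the start of the episode above 0.02 m or angle between machined_bracket's own z axis and vertical above 0.3 rad).
Of spacer_a, spacer_b, spacer_c only 1 to 3 are there at a start; the rules pass over those that are not, and their reading is None.
At some moment in a run one of fulcrum, spacer_a, spacer_b, spacer_c may be knocked a few centimetres aside while the robot is not near it.
It also fails if it takes over 210 s, if anything falls off the work surface, if the arm or the gripper's body presses on something with over 40 N, if the wrist force passes 120 N, or if a joint passes its speed limit or range.

ROBOT

A 6-joint arm with a two-finger parallel gripper is mounted at the origin on a cart in front of the work surface, level with it; the furniture and walls round the work are solid. World frame = base frame: x ahead of the robot, y to its left, z up, the work surface at z = 0. Lengths are in m, angles in degrees, forces in N, time in s.
With the tool pointing down it reaches from about 0.3 to 0.75 m from the base axis. Payload 8.5 kg.
Tool frame: the origin (TCP) lies on the centre line of the jaws, within the pads' length; the fingertips stand 17 mm ahead of it and the grasp point (between the pads) lies 2 mm behind it; z points along the fingers, y is the direction in which the jaws open and shut (so a half turn about z gives the same grasp; the last joint's range is limited). The gripper opens to 85 mm and grips with 20 to 120 N. Pads are 22 mm wide; open, the fingers measure 114 mm over their backs; the gripper's body (76 mm by 85 mm) begins 54 mm behind the grasp point. The pads swing forward as they close: fully open they stand 13 mm farther back than shut.
Start: joints at [-12.336, 21.807, 74.336, -0, 83.858, -12.336], TCP at [0.55, 0, 0.248] pointing down, gripper open.
Joint ranges: [-178.18, 178.18], [-50.72, 133.34], [12.68, 142.11], [-81.47, 261.47], [9.98, 163.14], [-165.26, 165.26]. Speed limits (degrees/s): [136.94, 136.94, 180, 180, 180, 180].

INTERFACE

Orientations are given as a 3x3 rotation matrix whose columns are the frame's x, y, z axes.
In Python, from rig import env, imaging, close_job gives the robot as it stands.
- The arm moves only by the tool step_arm, never from a script. Its argument "steps" is one flat list of numbers, 7 for each row, row after row: the opening, from 0 (shut) to 1 (fully open), then the shift along the tool's x, y, z as a fraction of full scale, then the turn, a rotation vector about the tool's x, y, z as a fraction of full scale. A call has 1 to 10 rows; each row is the pose to reach, as a shift and turn from the pose commanded when the call began, along the tool's axes at that moment; what a row does not reach only later rows make up. Full scale, the value 1, is 0.3 m for a shift and 45 degrees for a turn. A row lasts 1/10 s, in which the tool goes at most 50 mm and 8.59 degrees, less where a joint would pass 70% of its speed; a pose out of reach is approached as far as the arm can. A call with a number of a shift or a turn outside -1 to 1 is refused whole. A call with a gripper value outside its range is refused whole. The fingers move at their own pace and stop on an object; "grip_force" is the grip in N (left out, the last holds). Time passes only in rows, so rows that repeat a pose let the fingers close. It gives the time, the measured TCP pose, the force and the opening at its end, in the units of the state.
- env.observe(): the state, without advancing time (a new reading comes with each control period).
- imaging.get_image(name): name is "scene" or "side" or "wrist"; returns (picture, depth): 400x640x3 uint8, blue, green, red; 400x640 float32, m along the optical axis (not along the pixel's ray), 0 where there is no reading.
- imaging.get_calibration(name): a dict with "camera_matrix" (3x3 intrinsics, pixels), "k1" (the pictures are not rectified: a ray, as slopes to the right and down, at radius r is drawn at 1 + k1 r^2 times it, then the intrinsics apply), "world_from_camera" (4x4, takes a point from camera to world coordinates). Camera axes: x right, y down, z forward; pixel columns grow to the right and rows downward; lengths in m; the calibration is good to about 2 mm. A picture is of the moment at which its call begins: read the wrist's pose just before it. get_calibration takes no time and is no camera call; for the wrist camera it gives the pose at the moment of the call.
- close_job(): hands the job in, once; it reports no verdict.
Trained networks look in the newest picture that a camera, given by its name, has taken for a name from the list of things; names that differ only in an ending like _2 or _b are one class to them, and where a whole thing is asked for, a point or a joint stands for the part that bears it (a point fixed in the world has none). Each returns a list of dicts, best first, with "score" (0 to 1); they miss things now and then, are a little off and sometimes report something else, mostly with a low value. They report only what shows in the picture. A call takes as long as a camera call. They do not tell look-alikes from the thing itself.
- imaging.spot_in(camera, target): "pixel" ([column, row] in pixels, amid what is visible of it).
- imaging.regions_of(camera, target): "mask" (400x640 bool, what is visible of it) and "pixel" ([column, row] in pixels, amid what is visible of it).
- imaging.pinpoint(camera, target): "pixel" ([column, row] in pixels: a listed point, or the origin of a listed thing).
The state is a dict: "time_s": time; "q": joint angles; "qvel": joint speeds; "joint_efforts": joint torques, N m; "position": TCP position; "tool_rot": TCP orientation; "ft_force": force on the tool from outside, world axes, zero at the start; "wrist_torque": the same for the moment, N m; "grip_width": finger opening in m.
Only numpy, scipy, OpenCV 4.12 (cv2) and the standard library are available. Lean on these libraries where they do the work, as an engineer would, in place of code of your own. Each camera call takes 0.05 s, during which the arm holds its last target.

## Working session

There is one attempt and no reset: what is moved stays moved. The work goes in short steps, Python scripts to look and compute and a tool call to move; the robot and the scene stay as the last step left them, time stands still between calls to the robot, and variables do not carry over. Pictures are saved under pics/ and viewed, and the job is handed in when it is done.

Besides the shell and the picture viewer there is one more tool, called after "Emit:" as name(argument=value, ...) on one line, values as JSON. step_arm: Moves the arm, as the interface text tells. Shift numbers are shares of 0.3 m and turn numbers shares of 45 degrees, none past 1 either way. Its arguments: {"type":"object","properties":{"steps":{"type":"array","items":{"type":"number"}},"grip_force":{"type":"number"}},"required":["steps"]}

```bash
ls; mkdir -p pics
cat > h.py <<'E'
import numpy as np, cv2, json
from rig import env, imaging
def snap(cam,name):
    p,d=imaging.get_image(cam); c=imaging.get_calibration(cam)
    cv2.imwrite(f'pics/{name}.png',p); np.savez(f'pics/{name}.npz',p=p,d=d,K=c['camera_matrix'],k1=c['k1'],T=c['world_from_camera'])
    return p,d,c
def rays(pix,c):
    K=np.array(c['camera_matrix']);k1=c['k1']
    pix=np.atleast_2d(np.array(pix,float))
    dist=np.array([k1,0,0,0,0],float)
    return cv2.undistortPoints(pix[:,None,:],K,dist)[:,0,:]
def world(pix,depth,c):
    n=rays(pix,c); T=np.array(c['world_from_camera']); depth=np.atleast_1d(depth)
    P=np.c_[n*depth[:,None],depth]
    return P@T[:3,:3].T+T[:3,3]
def onplane(pix,z,c):
    n=rays(pix,c);T=np.array(c['world_from_camera'])
    D=np.c_[n,np.ones(len(n))]@T[:3,:3].T
    s=(z-T[2,3])/D[:,2]
    return T[:3,3]+D*s[:,None]
def cloud(d,c):
    v,u=np.nonzero(d>0)
    out=np.full(d.shape+(3,),np.nan); out[v,u]=world(np.c_[u,v],d[v,u],c); return out
E
python3 - <<'E'
from h import *
print(env.observe())
for c in ['scene','side','wrist']:
    p,d,k=snap(c,c+'0'); print(c,np.array(k['world_from_camera']).round(3).tolist(),k['k1'],np.array(k['camera_matrix']).round(1).tolist())
E
```

```text
pics
{'time_s': 0.0, 'q': array([-1.23376525e+01,  2.18431924e+01,  7.43850355e+01,  6.73208735e-04,
        8.38564717e+01, -1.23356211e+01]), 'qvel': array([-0.10109811,  0.00122385, -0.08347306,  0.04643186,  0.02734534,
        0.08065328]), 'joint_efforts': array([-1.00240642e-03, -4.48466885e+01, -2.31285810e+01, -2.87182611e-04,
        4.73836102e-03,  1.77242771e-05]), 'position': array([5.49741522e-01, 3.91134697e-05, 2.47689451e-01]), 'tool_rot': array([[ 3.69565047e-05,  9.99998960e-01, -1.44164980e-03],
       [ 9.99999946e-01, -3.64847154e-05,  3.27281471e-04],
       [ 3.27228532e-04, -1.44166182e-03, -9.99998907e-01]]), 'ft_force': array([-0.4479507 , -1.07913701,  0.14569326]), 'wrist_torque': array([-0.01415113, -0.00060702, -0.03580271]), 'grip_width': 0.08533459023998742}
scene [[0.593, -0.535, 0.602, -0.239], [-0.805, -0.376, 0.459, -0.462], [-0.02, -0.757, -0.654, 0.842], [0.0, 0.0, 0.0, 1.0]] -0.03709129354297453 [[392.6, 0.0, 321.9], [0.0, 392.6, 203.9], [0.0, 0.0, 1.0]]
side [[-0.935, -0.303, 0.183, 0.287], [-0.354, 0.817, -0.455, 0.653], [-0.012, -0.491, -0.871, 1.08], [0.0, 0.0, 0.0, 1.0]] -0.05277479660908854 [[398.5, 0.0, 319.0], [0.0, 398.5, 203.8], [0.0, 0.0, 1.0]]
wrist [[1.0, -0.0, -0.001, 0.551], [-0.001, -0.945, -0.328, 0.084], [-0.0, 0.328, -0.945, 0.374], [0.0, 0.0, 0.0, 1.0]] -0.0004955113209616068 [[318.2, 0.0, 316.7], [0.0, 318.2, 204.1], [0.0, 0.0, 1.0]]
```

View pics/scene0.png

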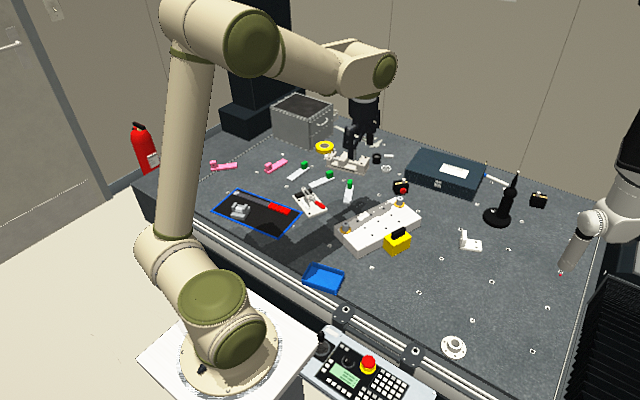

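View pics/side0.png

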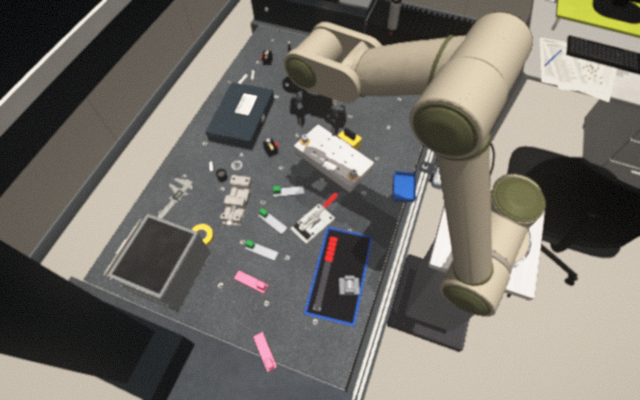

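View pics/wrist0.png

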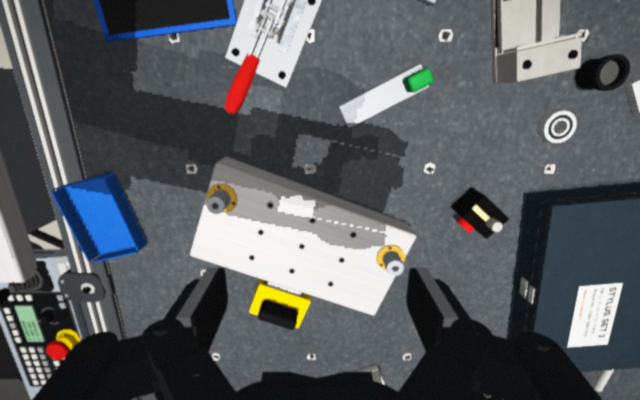

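The scene shows three green-handled spacers at scene px (298,172), (321,181) and (348,190). The plate is at (378,226), the cover at (398,241) and the mat at (257,212). In the side view the bracket is not near the work. Next I measure their poses.

```bash
cat >> h.py <<'E'
def load(name):
    z=np.load(f'pics/{name}.npz'); c=dict(camera_matrix=z['K'],k1=float(z['k1']),world_from_camera=z['T']); return z['p'],z['d'],c
def rect(P):
    r=cv2.minAreaRect((P[:,:2]*1000).astype(np.float32)); b=cv2.boxPoints(r); return np.round(r[0],1),np.round(r[1],1),round(r[2],1),b.round(1).tolist()
E
python3 - <<'E'
from h import *
p,d,c=load('wrist0'); W=cloud(d,c)
names=['plate','cover','fulcrum','pry_bar','spacer_a','machined_bracket','tool_mat','fixture']
for cam in ['wrist','side','scene']:
    p,d,c=load(cam+'0'); W=cloud(d,c)
    for n in names:
        for r in imaging.regions_of(cam,n):
            if r['score']<.3: continue
            m=r['mask']; Q=W[m]; Q=Q[~np.isnan(Q[:,0])]
            if len(Q)<10: continue
            zt=np.percentile(Q[:,2],95)
            print(cam,n,round(r['score'],2),np.round(r['pixel']),len(Q),'med',np.median(Q,0).round(3),'ztop',zt.round(3), [x for x in rect(Q)[:3]])
print(env.observe()['time_s'])
E
```

```text
wrist plate 0.61 [294. 239.] 20346 med [ 0.529 -0.074  0.04 ] ztop 0.042 [array([532.3, -98.3]), array([148.7, 268.5]), 69.0]
wrist cover 0.86 [277. 304.] 1840 med [ 0.505 -0.156  0.048] ztop 0.074 [array([ 495.9, -183.2]), array([89.4, 65.7]), 68.2]
wrist spacer_a 0.71 [392.  93.] 2253 med [0.627 0.082 0.011] ztop 0.036 [array([626. ,  81.6]), array([102.3,  27.5]), 27.0]
wrist spacer_a 0.54 [430.   0.] 62 med [0.662 0.171 0.007] ztop 0.011 [array([660.6, 171.1]), array([ 3. , 12.5]), 78.0]
wrist machined_bracket 0.48 [378. 370.] 185 med [ 0.636 -0.304  0.011] ztop 0.029 [array([ 639. , -311.3]), array([19.9, 40.7]), 61.5]
wrist tool_mat 0.84 [159.  18.] 4770 med [0.388 0.158 0.003] ztop 0.005 [array([395. , 160.7]), array([145.8,  38.6]), 5.4]
wrist fixture 0.65 [300. 238.] 21002 med [ 0.529 -0.073  0.04 ] ztop 0.044 [array([532.9, -97.5]), array([147.7, 268.5]), 68.6]
side plate 0.81 [332. 157.] 2599 med [ 0.523 -0.068  0.04 ] ztop 0.044 [array([526.7, -91.4]), array([147.8, 242.1]), 69.3]
side plate 0.74 [286. 192.] 273 med [0.624 0.087 0.011] ztop 0.036 [array([622.3,  80.8]), a
[... 2549 characters left out ...]
01 ] ztop 0.033 [array([500.5, 554. ]), array([51.5, 94.4]), 45.7]
scene spacer_a 0.52 [297. 174.] 165 med [0.62  0.293 0.011] ztop 0.035 [array([615.1, 296.5]), array([95.2, 37.2]), 6.6]
scene spacer_a 0.51 [322. 182.] 153 med [0.626 0.195 0.011] ztop 0.033 [array([622.4, 199.6]), array([28.5, 92.3]), 72.0]
scene machined_bracket 0.75 [468. 241.] 319 med [ 0.627 -0.325  0.01 ] ztop 0.042 [array([ 653.2, -323. ]), array([94.3, 57.6]), 22.5]
scene tool_mat 0.83 [257. 216.] 1862 med [0.373 0.253 0.004] ztop 0.007 [array([383.8, 281.4]), array([146.5, 275.6]), 5.5]
scene fixture 0.71 [373. 225.] 2832 med [ 0.508 -0.084  0.04 ] ztop 0.045 [array([555. , -83.3]), array([189.8, 292.5]), 65.4]
1.35
```

```bash
cat > fix.py <<'E'
from h import *
p,d,c=load('wrist0'); W=cloud(d,c)
m=(W[...,2]>.036)&(W[...,2]<.0445)
# connected comp containing plate
n,l=cv2.connectedComponents(m.astype(np.uint8)); k=l[245,300]; mm=cv2.erode((l==k).astype(np.uint8),np.ones((3,3)))
Q=W[mm>0]; print(len(Q),rect(Q), np.median(Q[:,2]))
for n in ['spacer_a','cover']:
  for r in imaging.regions_of('wrist',n):
    print(n,r['score'],r['pixel'])
# cover rib
m=(W[...,2]>.069)&(W[...,2]<.079)&(abs(W[...,0]-.5)<.08)&(abs(W[...,1]+.16)<.06); Q=W[m]; print('rib',len(Q),Q.mean(0),rect(Q))
m=(W[...,2]>.044)&(W[...,2]<.052)&(abs(W[...,0]-.5)<.06)&(abs(W[...,1]+.15)<.06); Q=W[m]; print('roof',len(Q),rect(Q))
# side cam objects
p,d,c=load('side0'); W=cloud(d,c)
for nm,lo,hi,x,y in [('plate',.036,.045,.53,-.08)]:
  m=(W[...,2]>lo)&(W[...,2]<hi)&(abs(W[...,0]-x)<.15)&(abs(W[...,1]-y)<.13);print(nm,rect(W[m]))
E
python3 fix.py
```

```text
16906 (array([531.3, -85.5]), array([124. , 235.4]), 68.9, [[399.20001220703125, -101.0], [618.9000244140625, -185.60000610351562], [663.4000244140625, -70.0], [443.70001220703125, 14.699999809265137]]) 0.04052847700408174
spacer_a 0.71 [391.8, 93.0]
spacer_a 0.54 [430.5, 0.4]
cover 0.86 [277.4, 303.8]
rib 420 [ 0.50441536 -0.16072125  0.0724768 ] (array([ 504.5, -161.9]), array([14.2, 45.7]), 67.4, [[480.70001220703125, -159.6999969482422], [522.9000244140625, -177.3000030517578], [528.2999877929688, -164.1999969482422], [486.20001220703125, -146.60000610351562]])
roof 1010 (array([ 504.4, -162.3]), array([44.3, 66. ]), 68.8, [[465.70001220703125, -171.10000610351562], [527.2000122070312, -194.89999389648438], [543.2000122070312, -153.5], [481.70001220703125, -129.6999969482422]])
plate (array([ 523.7, -100.6]), array([166.8, 242.9]), 69.0, [[380.3999938964844, -134.89999389648438], [607.0999755859375, -222.0], [666.9000244140625, -66.30000305175781], [440.20001220703125, 20.799999237060547]])
```

Run:
```python
import cv2
p=cv2.imread('pics/wrist0.png'); cv2.imwrite('pics/w0c.png',cv2.resize(p[130:400,160:450],None,fx=2.2,fy=2.2,interpolation=cv2.INTER_CUBIC))
p=cv2.imread('pics/side0.png'); cv2.imwrite('pics/s0c.png',cv2.resize(p[150:390,200:400],None,fx=2.5,fy=2.5,interpolation=cv2.INTER_CUBIC))
```

```text
(no output)
```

View pics/w0c.png

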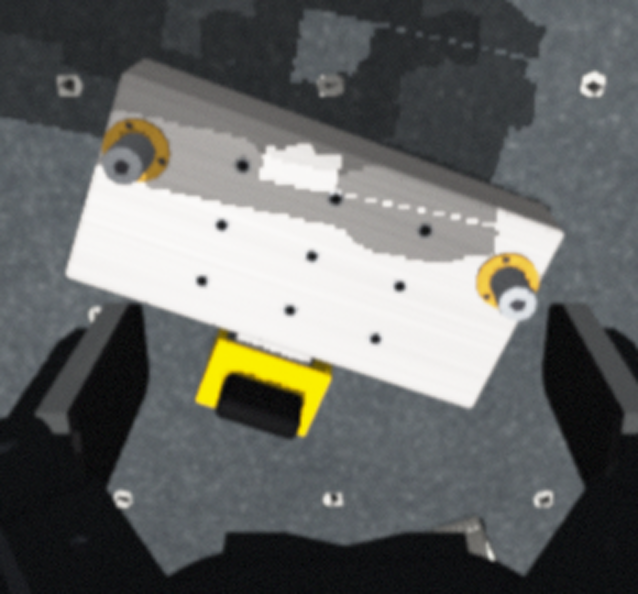

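View pics/s0c.png

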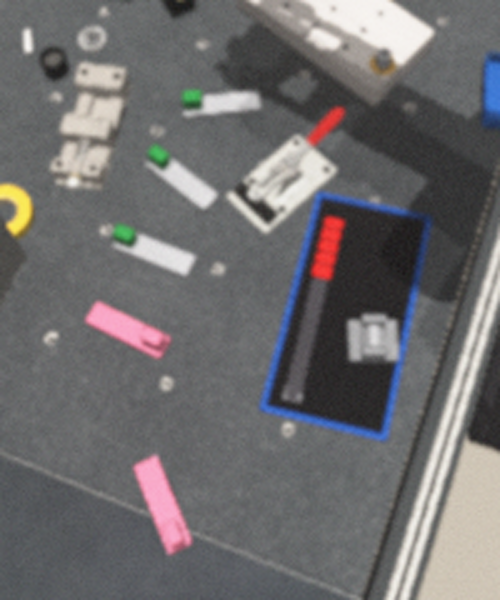

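```bash
cat > go.py <<'E'
# usage: go.py x y z toolY_angle_deg [tilt_deg]  -> shift/turn fractions from measured pose
import sys
from h import *
from scipy.spatial.transform import Rotation as R
def Rt(ang,tilt=0.,ax='y'):
    a=np.radians(ang); y=np.array([np.cos(a),np.sin(a),0]); z=np.array([0,0,-1.]); x=np.cross(y,z)
    M=np.c_[x,y,z]
    return M@R.from_euler(ax,tilt,degrees=True).as_matrix()
def rel(pos,M,s=None):
    s=s or env.observe(); p=s['position'];Rm=s['tool_rot']
    sh=Rm.T@(np.array(pos)-p)/.3; tv=R.from_matrix(Rm.T@M).as_rotvec(degrees=True)/45
    return sh,tv
if __name__=='__main__':
    a=[float(v) for v in sys.argv[1:]]; ax='y'
    M=Rt(a[3],a[4] if len(a)>4 else 0.)
    s=env.observe(); sh,tv=rel(a[:3],M,s)
    print('t',round(s['time_s'],2),'pos',s['position'].round(4),'F',s['ft_force'].round(1),'w',round(s['grip_width'],4),'yawY',np.degrees(np.arctan2(s['tool_rot'][1,1],s['tool_rot'][0,1])).round(2))
    print('shift',sh.round(4),'turn',tv.round(4))
E
python3 go.py .5045 -.162 .16 68.9
python3 - <<'E'
from h import *
p,d,c=load('scene0'); W=cloud(d,c)
for x in np.arange(.26,.5,.04):
  r=[]
  for y in np.arange(-.40,-.05,.04):
    m=(abs(W[...,0]-x)<.02)&(abs(W[...,1]-y)<.02); r.append((m.sum(), round(float(np.nanmax(W[m][:,2])),3) if m.sum() else None))
  print(round(x,2),r)
E
```

```text
t 1.45 pos [0.55   0.     0.2483] F [ 0.2  0.1 -0.3] w 0.0855 yawY -0.0
shift [-0.5401 -0.1516  0.2944] turn [ 0.     -0.     -1.5311]
0.26 [(np.int64(343), 0.009), (np.int64(260), 0.013), (np.int64(261), 0.009), (np.int64(274), 0.002), (np.int64(251), 0.002), (np.int64(245), 0.004), (np.int64(195), 0.012), (np.int64(235), 0.024), (np.int64(226), 0.024)]
0.3 [(np.int64(288), 0.028), (np.int64(253), 0.004), (np.int64(243), 0.002), (np.int64(231), 0.002), (np.int64(222), 0.002), (np.int64(206), 0.002), (np.int64(199), 0.003), (np.int64(205), 0.024), (np.int64(176), 0.022)]
0.34 [(np.int64(211), 0.01), (np.int64(242), 0.003), (np.int64(227), 0.003), (np.int64(217), 0.002), (np.int64(207), 0.004), (np.int64(198), 0.003), (np.int64(182), 0.003), (np.int64(175), 0.021), (np.int64(153), 0.024)]
0.38 [(np.int64(236), 0.004), (np.int64(224), 0.003), (np.int64(216), 0.003), (np.int64(196), 0.002), (np.int64(195), 0.005), (np.int64(182), 0.004), (np.int64(174), 0.004), (np.int64(168), 0.004), (np.int64(166), 0.041)]
0.42 [(np.int64(214), 0.003), (np.int64(205), 0.003), (np.int64(198), 0.004), (np.int64(195), 0.004), (np.int64(173), 0.004), (np.int64(168), 0.004), (np.int64(160), 0.005), (np.int64(216), 0.043), (np.int64(268), 0.045)]
0.46 [(np.int64(198), 0.003), (np.int64(189), 0.002), (np.int64(181), 0.003), (np.int64(173), 0.003), (np.int64(169), 0.004), (np.int64(157), 0.005), (np.int64(281), 0.05), (np.int64(284), 0.047), (np.int64(145), 0.044)]
```

Emit:
step_arm(steps=[0.5, -0.54, -0.15, 0.29, 0, 0, -0.766, 0.5, -0.54, -0.15, 0.29, 0, 0, -0.766, 0.5, -0.54, -0.15, 0.29, 0, 0, -0.766, 0.5, -0.54, -0.15, 0.29, 0, 0, -0.766, 0.5, -0.54, -0.15, 0.29, 0, 0, -0.766])

```text
time_s: 1.95
position: [0.5031, -0.1654, 0.1588]
tool_rot: [[-0.566, 0.824, -0.004], [0.824, 0.566, 0.001], [0.003, -0.002, -1.0]]
ft_force: [-1.1, -0.1, 0.4]
grip_width: 0.0429
```

Emit:
step_arm(steps=[0.5, 0, 0, 0, 0, 0, -0.766, 0.5, 0, 0, 0, 0, 0, -0.766, 0.5, 0, 0, 0, 0, 0, -0.766, 0.5, 0, 0, 0, 0, 0, -0.766, 0.5, 0, 0, 0, 0, 0, -0.766])

```text
time_s: 2.45
position: [0.505, -0.1621, 0.1614]
tool_rot: [[-0.934, 0.358, 0.0], [0.358, 0.934, -0.0], [-0.0, -0.0, -1.0]]
ft_force: [-0.2, 0.5, 0.3]
grip_width: 0.0425
```

```bash
python3 go.py .5045 -.162 .064 68.9
python3 - <<'E'
from h import *
p,d,c=snap('wrist','w1')
E
```

```text
t 2.45 pos [ 0.505  -0.1621  0.1614] F [-0.2  0.5  0.3] w 0.0425 yawY 69.02
shift [ 0.0017 -0.0004  0.3245] turn [-0.0001  0.0001  0.0026]
```

View pics/w1.png

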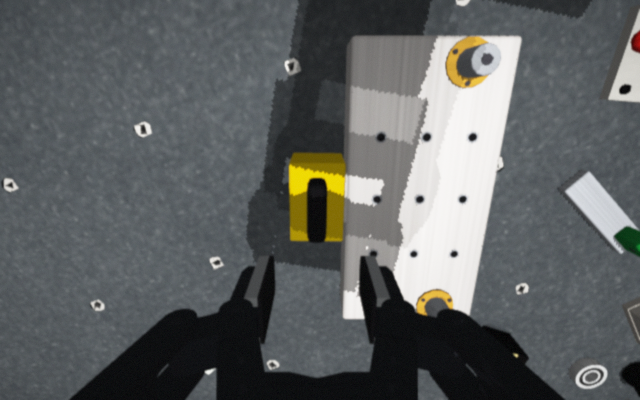

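The plate spans px (345..520, 37..318), with the cover at (317,197) and its rib upright between the jaws. I refine the fixture pose from this view.

Run:
```python
from h import *
p,d,c=load('w1'); W=cloud(d,c)
m=(W[...,2]>.036)&(W[...,2]<.0445)
n,l=cv2.connectedComponents(m.astype(np.uint8)); k=l[200,400]; mm=(l==k)
Q=W[mm]; print(len(Q),np.median(Q[:,2]),rect(Q))
a=np.radians(68.9); ex=np.array([np.cos(a),np.sin(a)]); ey=np.array([-ex[1],ex[0]])
# slice: front edge at several y, back edge
o=np.array([.5323,-.0827]); f=(Q[:,:2]-o)@np.c_[ex,ey]
for y in np.arange(-.11,.12,.02):
    s=f[abs(f[:,1]-y)<.005]; print(round(y,2),(s[:,0].min()*1e3).round(1),(s[:,0].max()*1e3).round(1))
for x in np.arange(-.05,.06,.02):
    s=f[abs(f[:,0]-x)<.005]; print('x',round(x,2),(s[:,1].min()*1e3).round(1),(s[:,1].max()*1e3).round(1))
m=(W[...,2]>.069)&(W[...,2]<.079)&(abs(W[...,0]-.5)<.08)&(abs(W[...,1]+.16)<.06); Q=W[m]; print('rib',len(Q),rect(Q))
```

```text
37838 0.04038093839610665 (array([533.1, -84.6]), array([121.3, 240.1]), 68.6, [[399.1000061035156, -97.19999694824219], [622.7000122070312, -184.89999389648438], [667.0, -71.9000015258789], [443.3999938964844, 15.800000190734863]])
-0.11 -60.9 58.0
-0.09 -60.5 58.3
-0.07 -60.8 58.4
-0.05 -60.6 58.9
-0.03 -60.2 59.1
-0.01 -61.8 59.0
0.01 -61.5 58.8
0.03 -60.3 59.2
0.05 -60.5 58.9
0.07 -60.3 59.4
0.09 -60.4 59.2
0.11 -60.3 59.1
x -0.05 -121.1 118.5
x -0.03 -62.5 118.5
x -0.01 -96.7 118.5
x 0.01 -112.0 118.4
x 0.03 -101.6 118.4
x 0.05 -113.5 118.3
rib 1090 (array([ 504.1, -162.3]), array([13.8, 45.1]), 68.1, [[480.6000061035156, -160.3000030517578], [522.4000244140625, -177.10000610351562], [527.5, -164.3000030517578], [485.70001220703125, -147.5]])
```

Emit:
step_arm(steps=[0.5, 0.002, -0.001, 0.15, 0, 0, 0, 0.5, 0.002, -0.001, 0.25, 0, 0, 0, 0.5, 0.002, -0.001, 0.29, 0, 0, 0, 0.5, 0.002, -0.001, 0.311, 0, 0, 0, 0.5, 0.002, -0.001, 0.311, 0, 0, 0, 0, 0.002, -0.001, 0.311, 0, 0, 0, 0, 0.002, -0.001, 0.311, 0, 0, 0, 0, 0.002, -0.001, 0.311, 0, 0, 0, 0, 0.002, -0.001, 0.311, 0, 0, 0], grip_force=30)

```text
time_s: 3.4
position: [0.5049, -0.1623, 0.0692]
tool_rot: [[-0.933, 0.36, 0.002], [0.36, 0.933, -0.001], [-0.002, -0.0, -1.0]]
ft_force: [-0.8, -0.0, 6.1]
grip_width: 0.0132
```

Emit:
step_arm(steps=[0, 0, 0, 0, 0, 0, 0, 0, 0, 0, -0.1, 0, 0, 0, 0, 0, 0, -0.2, 0, 0, 0, 0, 0, 0, -0.3, 0, 0, 0, 0, 0, 0, -0.3, 0, 0, 0])

```text
time_s: 3.9
position: [0.5057, -0.1628, 0.1619]
tool_rot: [[-0.933, 0.359, 0.007], [0.359, 0.933, -0.004], [-0.008, -0.001, -1.0]]
ft_force: [-0.4, -0.4, -2.3]
grip_width: 0.0132
```

```bash
python3 go.py .335 -.18 .158 68.9;python3 go.py .335 -.18 .068 68.9
python3 - <<'E'
from h import *
p,d,c=snap('scene','sc1')
cv2.imwrite('pics/sc1c.png',cv2.resize(p[120:320,280:480],None,fx=3,fy=3))
E
```

```text
t 3.9 pos [ 0.5057 -0.1628  0.1619] F [-0.4 -0.4 -2.3] w 0.0132 yawY 68.94
shift [ 0.5103 -0.258   0.0095] turn [-0.0017  0.0096  0.0009]
t 3.9 pos [ 0.5057 -0.1628  0.1619] F [-0.4 -0.4 -2.3] w 0.0132 yawY 68.94
shift [ 0.5126 -0.2576  0.3095] turn [-0.0017  0.0096  0.0009]
```

View pics/sc1c.png

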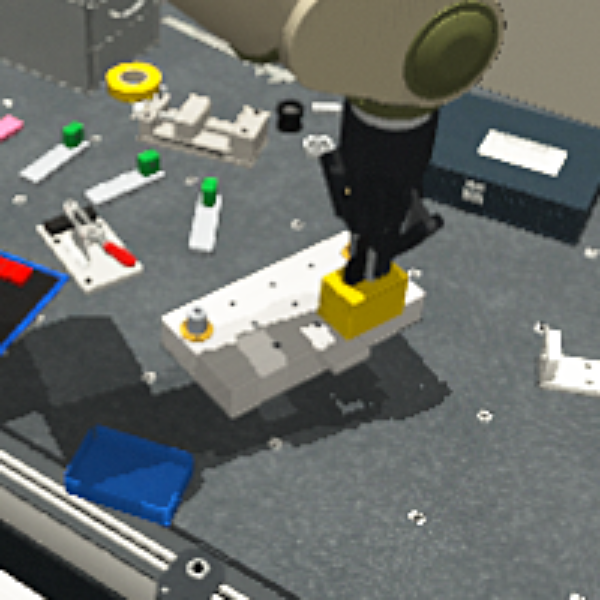

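The cover is in the gripper and clear of the lip (crop px 365,300). I carry it to (0.335, -0.18) and set it down.

Emit:
step_arm(steps=[0, 0.51, -0.258, 0.01, 0, 0.0, 0, 0, 0.51, -0.258, 0.01, 0, 0.0, 0, 0, 0.51, -0.258, 0.01, 0, 0, 0, 0, 0.51, -0.258, 0.01, 0, 0, 0, 0, 0.51, -0.258, 0.01, 0, 0, 0, 0, 0.511, -0.258, 0.15, 0, 0, 0, 0, 0.512, -0.258, 0.25, 0, 0, 0, 0, 0.512, -0.258, 0.29, 0, 0, 0, 0, 0.512, -0.258, 0.307, 0, 0, 0, 0, 0.512, -0.258, 0.307, 0, 0, 0])

```text
time_s: 4.95
position: [0.3333, -0.1784, 0.0657]
tool_rot: [[-0.933, 0.359, -0.001], [0.359, 0.933, 0.002], [0.001, 0.001, -1.0]]
ft_force: [-1.9, 3.2, 10.7]
grip_width: 0.0139
```

```bash
python3 go.py .335 -.18 .068 68.9
```

```text
t 4.95 pos [ 0.3333 -0.1784  0.0657] F [-1.9  3.2 10.7] w 0.0139 yawY 68.95
shift [-0.0071 -0.003  -0.0078] turn [ 0.0014 -0.0018  0.001 ]
```

Emit:
step_arm(steps=[0.4, 0, 0, -0.007, 0, 0, 0, 0.4, 0, 0, -0.007, 0, 0, 0, 0.4, 0, 0, -0.007, 0, 0, 0, 0.4, 0, 0, -0.1, 0, 0, 0, 0.4, 0, 0, -0.25, 0, 0, 0, 0.4, 0, 0, -0.35, 0, 0, 0, 0.4, 0, 0, -0.5, 0, 0, 0, 0.4, 0, 0, -0.5, 0, 0, 0])

```text
time_s: 5.75
position: [0.3346, -0.1804, 0.2201]
tool_rot: [[-0.933, 0.359, 0.007], [0.359, 0.933, -0.007], [-0.009, -0.004, -1.0]]
ft_force: [-0.1, -0.6, -0.6]
grip_width: 0.0342
```

```bash
python3 go.py .40 .28 .25 8
python3 - <<'E'
from h import *
p,d,c=snap('wrist','w2');W=cloud(d,c)
m=(W[...,2]>.065)&(W[...,2]<.079)&(abs(W[...,0]-.335)<.06)&(abs(W[...,1]+.18)<.06); Q=W[m]; print('rib',len(Q),rect(Q) if len(Q) else'', np.median(Q[:,2]))
E
```

```text
t 5.75 pos [ 0.3346 -0.1804  0.2201] F [-0.1 -0.6 -0.6] w 0.0342 yawY 68.95
shift [ 0.347   1.5102 -0.1088] turn [1.1000e-03 1.2700e-02 1.3545e+00]
rib 728 (array([ 330.7, -176.7]), array([13.3, 45.9]), 68.6, [[306.8999938964844, -174.5], [349.6000061035156, -191.3000030517578], [354.5, -178.89999389648438], [311.79998779296875, -162.1999969482422]]) 0.07043054709436417
```

View pics/w2.png

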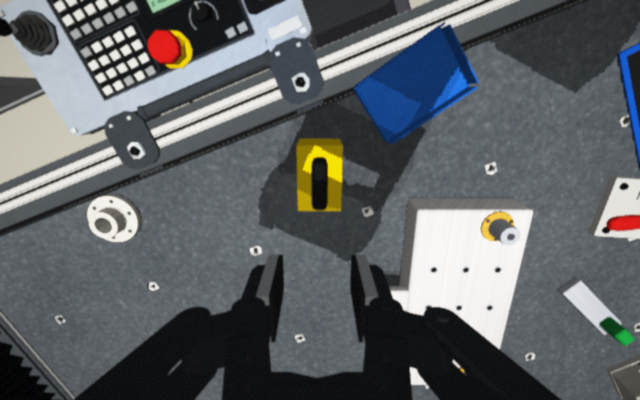

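The cover stands upright at about (0.331, -0.177). Now I go over the mat.

```bash
python3 go.py .42 .06 .26 38
```

```text
t 5.8 pos [ 0.3339 -0.1797  0.2176] F [-0.  -0.5 -1.1] w 0.0342 yawY 68.94
shift [ 0.0186  0.8485 -0.1432] turn [-0.0011  0.0068  0.6877]
```

Emit:
step_arm(steps=[0.8, 0.02, 0.85, -0.14, 0, 0, 0.69, 0.8, 0.02, 0.85, -0.14, 0, 0, 0.69, 0.8, 0.02, 0.85, -0.14, 0, 0, 0.69, 0.8, 0.02, 0.85, -0.14, 0, 0, 0.69, 0.8, 0.02, 0.85, -0.14, 0, 0, 0.69, 0.8, 0.02, 0.85, -0.14, 0, 0, 0.69])

```text
time_s: 6.4
position: [0.4184, 0.0604, 0.2565]
tool_rot: [[-0.612, 0.791, -0.002], [0.791, 0.612, 0.0], [0.001, -0.002, -1.0]]
ft_force: [0.5, -1.2, 0.2]
grip_width: 0.0684
```

```bash
python3 go.py .38 .28 .28 8
```

```text
t 6.4 pos [0.4184 0.0604 0.2565] F [ 0.5 -1.2  0.2] w 0.0684 yawY 37.72
shift [ 0.6574  0.3465 -0.078 ] turn [-0.0024 -0.0013  0.6605]
```

Emit:
step_arm(steps=[0.8, 0.66, 0.35, -0.08, 0, 0, 0.66, 0.8, 0.66, 0.35, -0.08, 0, 0, 0.66, 0.8, 0.66, 0.35, -0.08, 0, 0, 0.66, 0.8, 0.66, 0.35, -0.08, 0, 0, 0.66, 0.8, 0.66, 0.35, -0.08, 0, 0, 0.66, 0.8, 0.66, 0.35, -0.08, 0, 0, 0.66])

```text
time_s: 7.0
position: [0.3783, 0.2827, 0.2803]
tool_rot: [[-0.146, 0.989, -0.002], [0.989, 0.146, 0.0], [0.0, -0.002, -1.0]]
ft_force: [-0.3, -0.6, -0.5]
grip_width: 0.0684
```

Run:
```python
from h import *
p,d,c=snap('wrist','w3');W=cloud(d,c); S=env.observe(); print(S['time_s'],S['position'])
for n in ['fulcrum','pry_bar','spacer_a','tool_mat']:
    for r in imaging.regions_of('wrist',n):
        if r['score']<.3: continue
        m=r['mask']; Q=W[m]; Q=Q[~np.isnan(Q[:,0])]
        print(n,round(r['score'],2),np.round(r['pixel']),len(Q),np.percentile(Q[:,2],[5,50,95]).round(4), rect(Q)[:3])
    print(n,[(round(q['score'],2),np.round(q['pixel'],1)) for q in imaging.pinpoint('wrist',n)])
```

```text
7.05 [0.37850923 0.28229595 0.28023949]
fulcrum 0.57 [292. 143.] 1880 [0.0121 0.0207 0.0406] (array([345.7, 303.7]), array([58.4, 54.5]), 21.4)
fulcrum [(0.69, array([292.4, 138.9])), (0.26, array([481.5, 247.8]))]
pry_bar 0.89 [350. 160.] 2688 [0.0099 0.0118 0.0161] (array([421.8, 287.5]), array([ 23.5, 225.5]), 7.5)
pry_bar [(0.68, array([350.4, 162.9]))]
spacer_a 0.96 [476. 312.] 682 [0.0041 0.011  0.0334] (array([540.4, 180.7]), array([ 50.1, 320.6]), 49.4)
spacer_a 0.87 [489. 251.] 1400 [0.0075 0.0107 0.0355] (array([630.6, 194.2]), array([ 26.4, 106.9]), 71.0)
spacer_a 0.67 [503. 186.] 1614 [0.0089 0.0107 0.0355] (array([617.8, 293.2]), array([25.8, 96.7]), 88.3)
spacer_a 0.56 [520. 101.] 1995 [0.0058 0.0105 0.0354] (array([609.7, 389.1]), array([ 29. , 104.4]), 84.6)
spacer_a [(0.97, array([454.7, 313.3])), (0.81, array([501.4, 179.1])), (0.8, array([514.6, 102. ])), (0.56, array([483.5, 247.3]))]
tool_mat 0.57 [318. 159.] 17994 [0.0022 0.0035 0.0048] (array([382.4, 274.1]), array([141.8, 277.6]), 6.7)
tool_mat [(0.72, array([322.1, 167.3]))]
```

View pics/w3.png

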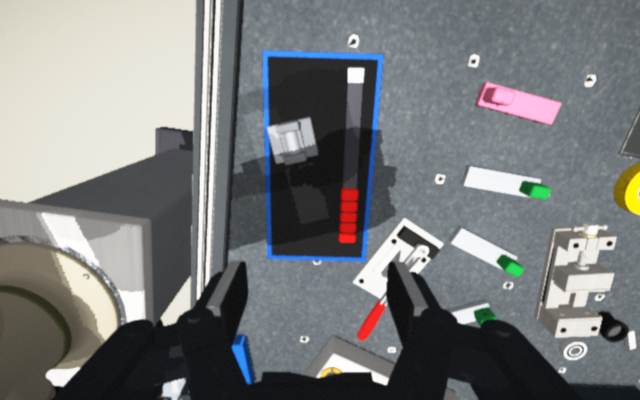

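Run:
```python
from h import *
p,d,c=load('w3');W=cloud(d,c)
cv2.imwrite('pics/w3f.png',cv2.resize(p[100:180,250:390],None,fx=5.5,fy=5.5,interpolation=cv2.INTER_CUBIC))
def reg(z0,z1,x,y,h):
    m=(W[...,2]>z0)&(W[...,2]<z1)&(abs(W[...,0]-x)<h)&(abs(W[...,1]-y)<h);return W[m]
for z in [(.036,.046),(.028,.036),(.009,.046)]:
    Q=reg(*z,.345,.305,.05); print(z,len(Q),rect(Q)[:3],Q.mean(0).round(4))
Q=W[(W[...,2]>.008)&(abs(W[...,0]-.42)<.035)&(abs(W[...,1]-.29)<.13)]; print('bar',len(Q),rect(Q))
red=(p[...,2]>100)&(p[...,1]<70)&(p[...,0]<70)&(abs(W[...,0]-.42)<.05)&(abs(W[...,1]-.25)<.13)&(W[...,2]>.008); Q=W[red]; print('red',rect(Q),np.median(Q[:,2]))
```

```text
(0.036, 0.046) 400 (array([345.2, 307.3]), array([25.9, 46. ]), 20.7) [0.3451 0.3082 0.0399]
(0.028, 0.036) 274 (array([345.1, 308.5]), array([25.5, 43.5]), 20.4) [0.346  0.3073 0.0306]
(0.009, 0.046) 1799 (array([345.2, 307.3]), array([54., 46.]), 20.4) [0.346  0.3083 0.0262]
bar 17652 (array([417.3, 289.7]), array([ 60.2, 217.8]), 17.1, [[356.5, 385.0], [420.5, 176.6999969482422], [478.0, 194.39999389648438], [414.1000061035156, 402.6000061035156]])
red (array([429.8, 220.3]), array([22.3, 76.1]), 7.9, [[413.6000061035156, 256.5], [424.0, 181.10000610351562], [446.0, 184.10000610351562], [435.6000061035156, 259.5]]) 0.015184696762064798
```

View pics/w3f.png

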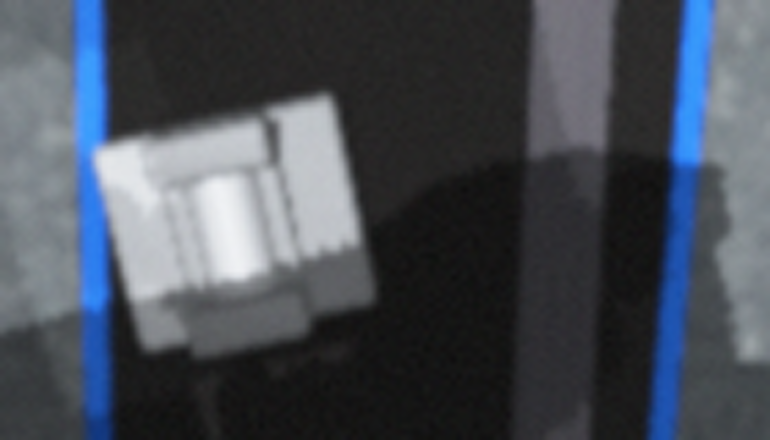

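```bash
python3 go.py .345 .307 .12 -69.6; python3 -c "
from h import *
print(env.observe()['q'].round(1))"
```

```text
t 7.45 pos [0.38   0.2784 0.2814] F [ 1.  -0.5  1.4] w 0.0686 yawY 8.09
shift [ 0.1109 -0.1019  0.5379] turn [-1.0000e-04  3.0000e-04  1.7265e+00]
[21.8 12.4 82.5 -0.  85.1 13.7]
```

Emit:
step_arm(steps=[0.75, 0.11, -0.1, 0.3, 0, 0, 0.9, 0.75, 0.11, -0.1, 0.3, 0, 0, 0.9, 0.75, 0.11, -0.1, 0.3, 0, 0, 0.9, 0.75, 0.11, -0.1, 0.3, 0, 0, 0.9, 0.75, 0.11, -0.1, 0.3, 0, 0, 0.9, 0.75, 0.11, -0.1, 0.3, 0, 0, 0.9])

```text
time_s: 8.05
position: [0.3455, 0.3073, 0.1915]
tool_rot: [[0.536, 0.844, 0.0], [0.844, -0.536, -0.0], [-0.0, 0.0, -1.0]]
ft_force: [-1.2, 0.1, -0.1]
grip_width: 0.0638
```

```bash
python3 go.py .345 .307 .10 -69.6
```

```text
t 8.05 pos [0.3455 0.3073 0.1915] F [-1.2  0.1 -0.1] w 0.0638 yawY -32.4
shift [-0.0016 -0.0009  0.305 ] turn [1.000e-04 0.000e+00 8.266e-01]
```

Emit:
step_arm(steps=[0.75, -0.002, 0, 0.3, 0, 0, 0.827, 0.75, -0.002, 0, 0.3, 0, 0, 0.827, 0.75, -0.002, 0, 0.3, 0, 0, 0.827, 0.75, -0.002, 0, 0.3, 0, 0, 0.827, 0.75, -0.002, 0, 0.3, 0, 0, 0.827, 0.75, -0.002, 0, 0.3, 0, 0, 0.827])

```text
time_s: 8.65
position: [0.3452, 0.3069, 0.1015]
tool_rot: [[0.936, 0.351, 0.0], [0.351, -0.936, 0.0], [0.0, -0.0, -1.0]]
ft_force: [0.3, 0.1, -0.5]
grip_width: 0.0637
```

```bash
python3 go.py .345 .307 .026 -69.6
python3 - <<'E'
from h import *
p,d,c=snap('wrist','w4');W=cloud(d,c)
for z in [(.036,.046),(.009,.046)]:
    m=(W[...,2]>z[0])&(W[...,2]<z[1])&(abs(W[...,0]-.345)<.045)&(abs(W[...,1]-.307)<.045);Q=W[m]; print(z,len(Q),rect(Q)[:3])
E
```

```text
t 8.65 pos [0.3452 0.3069 0.1015] F [ 0.3  0.1 -0.5] w 0.0637 yawY -69.42
shift [-0.0005 -0.0005  0.2518] turn [-0.     -0.0002  0.0039]
(0.036, 0.046) 1163 (array([345.1, 308.5]), array([26.1, 46.1]), 20.5)
(0.009, 0.046) 5024 (array([345.1, 308.5]), array([53.9, 46.1]), 20.6)
```

View pics/w4.png

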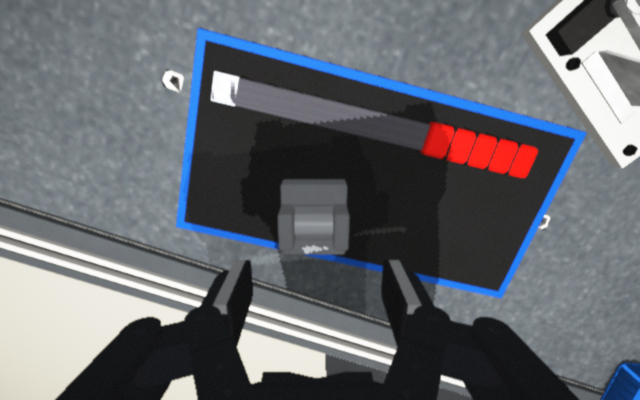

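The fulcrum (px 314,217) is lined up between the jaws, with its crest along the jaw axis.

Emit:
step_arm(steps=[0.75, 0, -0.003, 0.12, 0, 0, 0, 0.75, 0, -0.003, 0.2, 0, 0, 0, 0.75, 0, -0.003, 0.252, 0, 0, 0, 0.75, 0, -0.003, 0.252, 0, 0, 0, 0, 0, -0.003, 0.252, 0, 0, 0, 0, 0, -0.003, 0.252, 0, 0, 0, 0, 0, -0.003, 0.252, 0, 0, 0, 0, 0, -0.003, 0.252, 0, 0, 0], grip_force=60)

```text
time_s: 9.5
position: [0.345, 0.3083, 0.0269]
tool_rot: [[0.937, 0.35, 0.002], [0.35, -0.937, 0.001], [0.002, -0.0, -1.0]]
ft_force: [-0.9, 0.1, 7.1]
grip_width: 0.0451
```

Emit:
step_arm(steps=[0, 0, 0, 0, 0, 0, 0, 0, 0, 0, -0.1, 0, 0, 0, 0, 0, 0, -0.25, 0, 0, 0, 0, 0, 0, -0.4, 0, 0, 0, 0, 0, 0, -0.4, 0, 0, 0])

```text
time_s: 10.0
position: [0.3464, 0.3091, 0.1508]
tool_rot: [[0.937, 0.35, 0.009], [0.35, -0.937, 0.005], [0.01, -0.001, -1.0]]
ft_force: [0.7, -0.3, -5.2]
grip_width: 0.045
```

```bash
python3 go.py .489 -.05 .146 -21.3
```

```text
t 10.0 pos [0.3464 0.3091 0.1508] F [ 0.7 -0.3 -5.2] w 0.045 yawY -69.49
shift [0.0257 1.2876 0.0148] turn [ 0.0041 -0.013  -1.0708]
```

Emit:
step_arm(steps=[0, 0.02, 0.9, 0, 0, 0, -0.6, 0, 0.02, 0.9, 0, 0, 0, -0.6, 0, 0.02, 0.9, 0, 0, 0, -0.6, 0, 0.02, 0.9, 0, 0, 0, -0.6, 0, 0.02, 0.9, 0, 0, 0, -0.6, 0, 0.02, 0.9, 0, 0, 0, -0.6])

```text
time_s: 10.6
position: [0.4445, 0.055, 0.145]
tool_rot: [[0.676, 0.737, -0.002], [0.737, -0.676, 0.0], [-0.001, -0.001, -1.0]]
ft_force: [0.1, 1.3, -4.6]
grip_width: 0.0453
```

```bash
python3 go.py .4892 -.1969 .146 -21.3
```

```text
t 10.6 pos [0.4445 0.055  0.145 ] F [ 0.1  1.3 -4.6] w 0.0453 yawY -42.52
shift [-0.5182  0.6775 -0.0037] turn [-0.0018  0.0009 -0.4716]
```

Emit:
step_arm(steps=[0, -0.518, 0.678, 0, 0, 0, -0.472, 0, -0.518, 0.678, 0, 0, 0, -0.472, 0, -0.518, 0.678, 0, 0, 0, -0.472, 0, -0.518, 0.678, 0, 0, 0, -0.472, 0, -0.518, 0.678, 0, 0, 0, -0.472, 0, -0.518, 0.678, 0, 0, 0, -0.472, 0, -0.518, 0.678, 0, 0, 0, -0.472])

```text
time_s: 11.3
position: [0.4893, -0.1971, 0.1445]
tool_rot: [[0.366, 0.931, -0.001], [0.931, -0.366, 0.001], [0.0, -0.001, -1.0]]
ft_force: [-0.2, 0.8, -4.7]
grip_width: 0.0449
```

```bash
python3 go.py .4892 -.1969 .026 -21.3
python3 - <<'E'
from h import *
p,d,c=snap('wrist','w5');W=cloud(d,c)
m=(W[...,2]>.036)&(W[...,2]<.0445)&(W[...,1]>-.22)
n,l=cv2.connectedComponents(m.astype(np.uint8)); 
Q=W[m]
a=np.radians(68.7); ex=np.array([np.cos(a),np.sin(a)]); ey=np.array([-ex[1],ex[0]])
o=np.array([.5332,-.0842]); f=(Q[:,:2]-o)@np.c_[ex,ey]*1e3
print(len(f))
for y in range(-110,120,10):
    s=f[(abs(f[:,1]-y)<3)]; 
    if len(s): print(y,np.percentile(s[:,0],[0.5,99.5]).round(1))
s=f[(f[:,0]<-66)]; print('lip y',np.percentile(s[:,1],[1,99]).round(1), len(s))
E
```

```text
t 11.3 pos [ 0.4893 -0.1971  0.1445] F [-0.2  0.8 -4.7] w 0.0449 yawY -21.47
shift [6.000e-04 1.000e-04 3.951e-01] turn [-0.0018 -0.0001 -0.0037]
47936
-110 [-56.3  19.2]
-100 [-57.2  17.2]
-90 [-57.1  19.1]
-80 [-57.1  20. ]
-70 [-57.  20.]
-60 [-57.   19.8]
-50 [-56.9  20. ]
-40 [-56.9  20. ]
-30 [-56.9  19.9]
-20 [-84.7  20. ]
-10 [-86.   20.1]
0 [-85.7  20.1]
10 [-85.9  20. ]
20 [-85.6  20.2]
30 [-57.5  20.2]
40 [-57.4  20.2]
50 [-57.4  20.2]
60 [-57.3  20.2]
70 [-58.2  20.4]
80 [-58.1  20.2]
90 [-58.1  20. ]
100 [-58.1  18. ]
110 [-58.   17.2]
lip y [-19.7 184.5] 2000
```

View pics/w5.png

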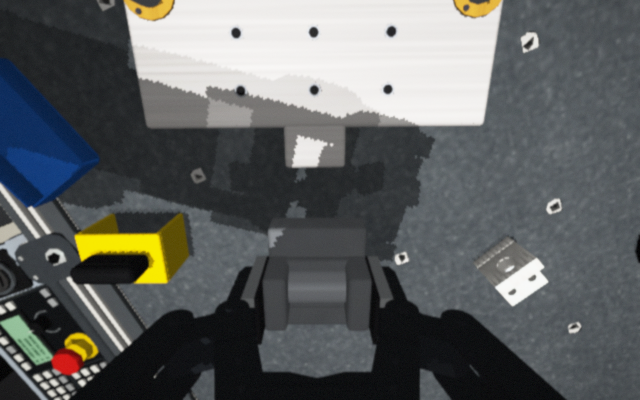

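The lip shows clearly at px (315,145), the held fulcrum is at (318,290), and the bracket stands well aside at (512,270). I check the camera's bias against the held block.

Run:
```python
from h import *
p,d,c=load('w5');W=cloud(d,c)
m=(W[...,2]>.10)&(abs(W[...,0]-.489)<.04)&(abs(W[...,1]+.197)<.045)
Q=W[m]; print(len(Q), np.percentile(Q[:,2],[1,25,50,75,99]).round(4))
v,u=np.nonzero(m); print(u.min(),u.max(),v.min(),v.max())
a=np.radians(68.7); ex=np.array([np.cos(a),np.sin(a)]); ey=np.array([-ex[1],ex[0]])
o=np.array([.4892,-.1970]); f=(Q[:,:2]-o)@np.c_[ex,ey]*1e3
# base block top (z ~ .1445-.0239+~.0?) and cheeks
for z0,z1 in [(.153,.163),(.140,.152),(.125,.140)]:
    s=f[(Q[:,2]>z0)&(Q[:,2]<z1)]
    if len(s): print(z0,len(s),np.percentile(s,[1,50,99],axis=0).round(1).tolist(), Q[(Q[:,2]>z0)&(Q[:,2]<z1),2].mean().round(4))
```

```text
29514 [0.127  0.1463 0.1742 0.2005 0.2142]
133 457 218 399
0.153 3608 [[-11.0, -35.0], [6.5, 12.9], [13.9, 35.1]] 0.1577
0.14 4186 [[-11.2, -34.8], [7.9, -0.2], [14.0, 34.8]] 0.1456
0.125 5057 [[-25.4, -27.6], [19.0, -0.2], [27.9, 27.3]] 0.1359
```

Emit:
step_arm(steps=[0, 0.003, 0, 0.15, 0, 0, -0.006, 0, 0.003, 0, 0.25, 0, 0, -0.006, 0, 0.003, 0, 0.33, 0, 0, -0.006, 0, 0.003, 0, 0.38, 0, 0, -0.006, 0, 0.003, 0, 0.4, 0, 0, -0.006, 0, 0.003, 0, 0.4, 0, 0, -0.006])

```text
time_s: 11.95
position: [0.4896, -0.1928, 0.0255]
tool_rot: [[0.357, 0.934, -0.001], [0.934, -0.357, 0.001], [0.0, -0.002, -1.0]]
ft_force: [0.2, 0.3, -4.0]
grip_width: 0.0453
```

```bash
python3 go.py .4896 -.196 .024 -21.2
```

```text
t 11.95 pos [ 0.4896 -0.1928  0.0255] F [ 0.2  0.3 -4. ] w 0.0453 yawY -20.95
shift [-0.01    0.004   0.0051] turn [-0.002  -0.0006  0.0057]
```

Emit:
step_arm(steps=[0, -0.008, 0.003, 0, 0, 0, 0.005, 0, -0.01, 0.003, 0, 0, 0, 0.005, 0, -0.01, 0.003, 0.005, 0, 0, 0.005])

```text
time_s: 12.25
position: [0.4899, -0.1974, 0.0251]
tool_rot: [[0.362, 0.932, 0.001], [0.932, -0.362, -0.001], [-0.0, 0.002, -1.0]]
ft_force: [-1.1, -0.1, -4.3]
grip_width: 0.0451
```

```bash
python3 go.py .4896 -.196 .024 -21.2
```

```text
t 12.25 pos [ 0.4899 -0.1974  0.0251] F [-1.1 -0.1 -4.3] w 0.0451 yawY -21.25
shift [ 0.0041 -0.0027  0.0037] turn [ 0.0021  0.0005 -0.0011]
```

Emit:
step_arm(steps=[0, 0.002, 0, 0.004, 0, 0, 0, 0, 0.002, 0, 0.005, 0, 0, 0, 0, 0.002, 0, 0.005, 0, 0, 0])

```text
time_s: 12.55
position: [0.4899, -0.1969, 0.0239]
tool_rot: [[0.362, 0.932, 0.001], [0.932, -0.362, -0.001], [-0.001, 0.001, -1.0]]
ft_force: [-3.2, -1.2, 6.9]
grip_width: 0.0451
```

Emit:
step_arm(steps=[0.75, 0, 0, 0, 0, 0, 0, 0.75, 0, 0, 0, 0, 0, 0, 0.75, 0, 0, 0, 0, 0, 0, 0.75, 0, 0, -0.1, 0, 0, 0, 0.75, 0, 0, -0.2, 0, 0, 0, 0.75, 0, 0, -0.35, 0, 0, 0, 0.75, 0, 0, -0.45, 0, 0, 0, 0.75, 0, 0, -0.45, 0, 0, 0])

```text
time_s: 13.35
position: [0.4913, -0.1974, 0.1619]
tool_rot: [[0.362, 0.932, 0.007], [0.932, -0.362, -0.005], [-0.002, 0.008, -1.0]]
ft_force: [0.5, -0.6, -0.6]
grip_width: 0.0642
```

```bash
python3 go.py .4896 -.196 .024 -21.2
cat > fx.py <<'E'
from h import *
YAW=68.8; O=np.array([.5336,-.0833])
a=np.radians(YAW); EX=np.array([np.cos(a),np.sin(a)]); EY=np.array([-EX[1],EX[0]])
def f2w(x,y): return O+EX*x+EY*y
def w2f(P): return (np.asarray(P)[...,:2]-O)@np.c_[EX,EY]
E
python3 - <<'E'
from fx import *
p,d,c=snap('wrist','w6');W=cloud(d,c); F=w2f(W)*1e3
Q=W[(W[...,2]>.036)&(W[...,2]<.0445)]; f=w2f(Q)*1e3
for y in (-80,-40,-15,0,15,40,80):
    s=f[(abs(f[:,1]-y)<3)&(f[:,0]>-95)]; print(y,np.percentile(s[:,0],[0.5,99.5]).round(1))
lip=f[(f[:,0]<-66)&(f[:,0]>-95)&(abs(f[:,1])<60)]; print('lip y',np.percentile(lip[:,1],[1,99]).round(1))
m=(W[...,2]>.008)&(W[...,2]<.045)&(F[...,0]<-91)&(F[...,0]>-160)&(abs(F[...,1])<40)
q=F[m]; r=cv2.minAreaRect(q[:,:2].astype(np.float32)); print('fulcrum in fixture',r)
for y in (-18,18):
    s=q[(abs(q[:,1]-y)<3)]; print(y,s[:,0].min(),s[:,0].max())
E
```

```text
t 13.35 pos [ 0.4913 -0.1974  0.1619] F [ 0.5 -0.6 -0.6] w 0.0642 yawY -21.23
shift [ 0.0031 -0.0106  0.4596] turn [ 0.0102  0.0023 -0.0006]
-80 [-59.2  22.1]
-40 [-58.9  22.2]
-15 [-88.1  22.1]
0 [-88.1  21.8]
15 [-88.1  21.9]
40 [-59.1  22.1]
80 [-59.6  22. ]
lip y [-19.   23.4]
fulcrum in fixture ((-121.92225646972656, 0.13370513916015625), (53.253387451171875, 46.009178161621094), 0.05107735097408295)
-18 -148.50248904215707 -95.45559739260244
18 -148.56366987454626 -95.51016005607902
```

View pics/w6.png

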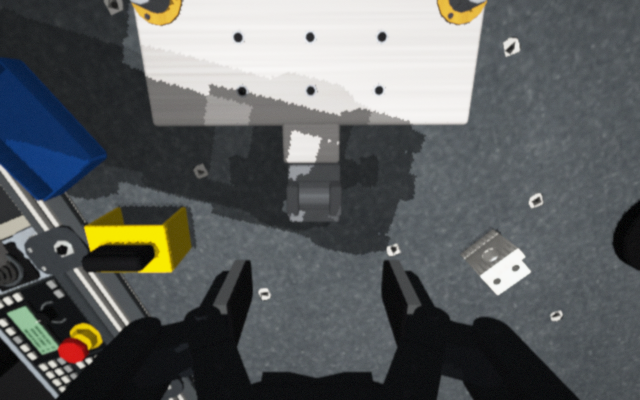

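Fulcrum placed: its centre is 34 mm in front of the lip edge, aligned, at px (316,200). Next, the bar.

```bash
python3 go.py .45 .02 .18 -7
```

```text
t 13.4 pos [ 0.4904 -0.1968  0.1595] F [ 0.3  0.3 -0.7] w 0.0642 yawY -21.23
shift [ 0.6249 -0.387  -0.0705] turn [ 0.0048  0.0017 -0.3162]
```

Emit:
step_arm(steps=[0.4, 0.625, -0.387, -0.07, 0, 0, -0.316, 0.4, 0.625, -0.387, -0.07, 0, 0, -0.316, 0.4, 0.625, -0.387, -0.07, 0, 0, -0.316, 0.4, 0.625, -0.387, -0.07, 0, 0, -0.316, 0.4, 0.625, -0.387, -0.07, 0, 0, -0.316])

```text
time_s: 13.9
position: [0.4477, 0.0235, 0.178]
tool_rot: [[0.12, 0.993, -0.003], [0.993, -0.12, 0.001], [0.001, -0.003, -1.0]]
ft_force: [0.6, -0.0, -0.4]
grip_width: 0.0345
```

```bash
python3 go.py .4268 .2421 .12 7.9
```

```text
t 13.9 pos [0.4477 0.0235 0.178 ] F [ 0.6 -0.  -0.4] w 0.0345 yawY -6.87
shift [ 0.7149 -0.1559  0.1944] turn [-0.0033 -0.0015 -0.3283]
```

Emit:
step_arm(steps=[0.4, 0.715, -0.156, 0.19, 0, 0, -0.328, 0.4, 0.715, -0.156, 0.19, 0, 0, -0.328, 0.4, 0.715, -0.156, 0.19, 0, 0, -0.328, 0.4, 0.715, -0.156, 0.19, 0, 0, -0.328, 0.4, 0.715, -0.156, 0.19, 0, 0, -0.328, 0.4, 0.715, -0.156, 0.19, 0, 0, -0.328])

```text
time_s: 14.5
position: [0.4276, 0.2413, 0.1196]
tool_rot: [[-0.139, 0.99, -0.004], [0.99, 0.139, -0.001], [-0.0, -0.004, -1.0]]
ft_force: [0.4, -0.4, 0.2]
grip_width: 0.0342
```

```bash
python3 go.py .4268 .2421 .021 7.9
python3 - <<'E'
from h import *
p,d,c=snap('wrist','w7');W=cloud(d,c)
red=(p[...,2]>70)&(p[...,1]<50)&(p[...,0]<50)&(abs(W[...,0]-.42)<.05)&(abs(W[...,1]-.25)<.13)&(W[...,2]>.008); Q=W[red]; print('red',len(Q),rect(Q),np.median(Q[:,2]))
E
```

```text
t 14.5 pos [0.4276 0.2413 0.1196] F [ 0.4 -0.4  0.2] w 0.0342 yawY 7.98
shift [ 0.003  -0.0007  0.3287] turn [-0.0053  0.0001  0.0017]
red 2382 (array([430.6, 219.3]), array([22. , 76.1]), 7.0, [[415.1000061035156, 255.6999969482422], [424.3999938964844, 180.10000610351562], [446.20001220703125, 182.8000030517578], [436.8999938964844, 258.3999938964844]]) 0.015830246708345527
```

View pics/w7.png

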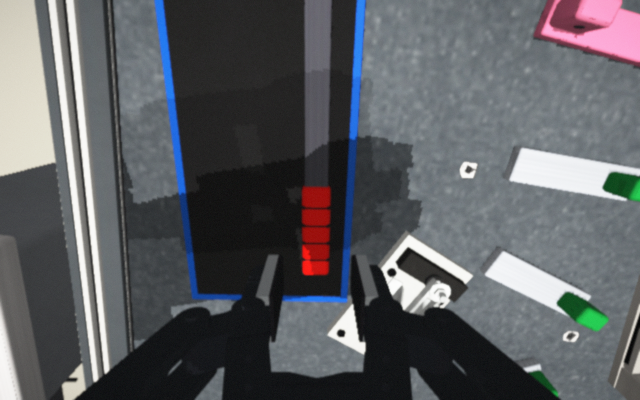

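Emit:
step_arm(steps=[0.4, 0, 0, 0.12, 0, 0, 0.01, 0.4, 0, 0, 0.22, 0, 0, 0.01, 0.4, 0, 0, 0.29, 0, 0, 0.01, 0.4, 0, 0, 0.325, 0, 0, 0.01, 0.4, 0, 0, 0.325, 0, 0, 0.01])

```text
time_s: 15.05
position: [0.429, 0.2379, 0.0234]
tool_rot: [[-0.126, 0.992, -0.002], [0.992, 0.126, -0.001], [-0.0, -0.003, -1.0]]
ft_force: [0.9, -0.1, 0.0]
grip_width: 0.0346
```

Emit:
step_arm(steps=[0, 0, 0, 0.003, 0, 0, 0, 0, 0, 0, 0.003, 0, 0, 0, 0, 0, 0, 0.003, 0, 0, 0, 0, 0, 0, 0.003, 0, 0, 0], grip_force=100)

```text
time_s: 15.45
position: [0.4298, 0.2387, 0.0247]
tool_rot: [[-0.127, 0.992, 0.002], [0.992, 0.127, 0.0], [-0.0, 0.002, -1.0]]
ft_force: [-2.0, -3.8, 7.3]
grip_width: 0.0188
```

Emit:
step_arm(steps=[0, 0, 0, -0.02, 0, 0, 0, 0, 0, 0, -0.1, 0, 0, 0, 0, 0, 0, -0.2, 0, 0, 0, 0, 0, 0, -0.35, 0, 0, 0, 0, 0, 0, -0.5, 0, 0, 0, 0, 0, 0, -0.5, 0, 0, 0])

```text
time_s: 16.05
position: [0.4314, 0.2396, 0.1793]
tool_rot: [[-0.127, 0.992, 0.011], [0.992, 0.127, 0.003], [0.002, 0.011, -1.0]]
ft_force: [0.7, -0.1, -2.5]
grip_width: 0.0183
```

```bash
python3 go.py .45 .02 .17 -7;  python3 - <<'E'
from h import *
p,d,c=snap('wrist','w8')
E
```

```text
t 16.05 pos [0.4314 0.2396 0.1793] F [ 0.7 -0.1 -2.5] w 0.0183 yawY 7.3
shift [-0.7341 -0.0318  0.0292] turn [ 0.0142 -0.004   0.3179]
```

View pics/w8.png

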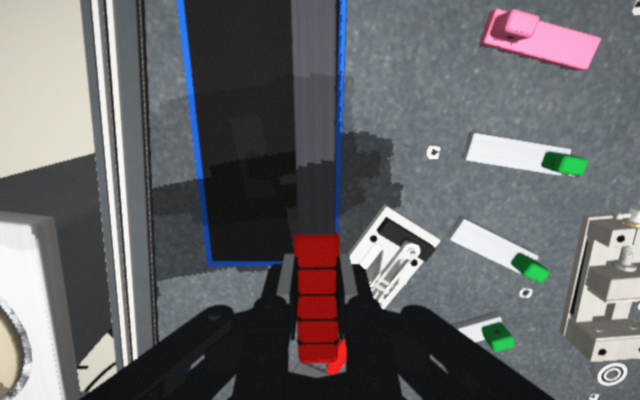

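The bar is held (px 316,300). I measure its pose in the tool frame.

```bash
cat > barin.py <<'E'
import sys
from fx import *
nm=sys.argv[1]
s=env.observe(); p,d,c=snap('wrist',nm); W=cloud(d,c)
T=(W-s['position'])@s['tool_rot']*1e3
m=(abs(T[...,1])<13)&(T[...,2]<40)&(T[...,2]>-20)&(T[...,0]>-70)&(T[...,0]<170)
X=T[m]
red=((p[...,2]>60)&(p[...,1]<50)&(p[...,0]<50))[m]
print('red x',np.percentile(X[red][:,0],[1,99]).round(1),'y',np.percentile(X[red][:,1],[1,50,99]).round(1),'z',np.median(X[red][:,2]).round(1))
for x in range(-50,170,20):
    q=X[(abs(X[:,0]-x)<4)&(abs(X[:,1])<6)]
    if len(q): print(x,len(q),np.median(q[:,2]).round(1))
e=T[(T[...,2]<30)&(T[...,2]>-10)&(abs(T[...,0]-100)<20)&(abs(T[...,1])<30)]
print('shank y', np.percentile(e[:,1],[1,99]).round(1))
E
python3 barin.py w8b
```

```text
red x [-52.8  19.8] y [-10.5  -0.2  10. ] z 11.4
-50 247 11.0
-30 283 11.1
-10 329 11.3
10 371 11.5
30 409 15.7
50 459 16.0
70 528 16.2
90 616 16.4
110 708 16.5
shank y [-10.3   7.3]
```

```bash
python3 go.py .45 .0 .22 -7; python3 -c "
from fx import *
print(f2w(-.2040,-.0005),f2w(-.2931,-.0005))"
```

```text
t 16.15 pos [0.4292 0.2389 0.1742] F [-0.3  0.9 -3.2] w 0.0186 yawY 7.3
shift [-0.7986 -0.0321 -0.1531] turn [ 0.0022 -0.0007  0.3177]
[ 0.46029475 -0.27367487] [ 0.428074   -0.35674492]
```

Emit:
step_arm(steps=[0, -0.8, -0.03, -0.15, 0, 0, 0.318, 0, -0.8, -0.03, -0.15, 0, 0, 0.318, 0, -0.8, -0.03, -0.15, 0, 0, 0.318, 0, -0.8, -0.03, -0.15, 0, 0, 0.318, 0, -0.8, -0.03, -0.15, 0, 0, 0.318, 0, -0.8, -0.03, -0.15, 0, 0, 0.318])

```text
time_s: 16.75
position: [0.4513, -0.0046, 0.2178]
tool_rot: [[0.128, 0.992, -0.001], [0.992, -0.128, -0.001], [-0.001, -0.001, -1.0]]
ft_force: [0.4, 1.2, -3.2]
grip_width: 0.0188
```

```bash
python3 go.py .4281 -.3567 .22 -21.2
```

```text
t 16.75 pos [ 0.4513 -0.0046  0.2178] F [ 0.4  1.2 -3.2] w 0.0188 yawY -7.36
shift [-1.1738  0.0736 -0.0062] turn [-0.0008  0.0014  0.3077]
```

Emit:
step_arm(steps=[0, -0.98, 0.06, 0, 0, 0, 0.308, 0, -0.98, 0.06, 0, 0, 0, 0.308, 0, -0.98, 0.06, 0, 0, 0, 0.308, 0, -0.98, 0.06, 0, 0, 0, 0.308, 0, -0.98, 0.06, 0, 0, 0, 0.308, 0, -0.98, 0.06, 0, 0, 0, 0.308, 0, -0.98, 0.06, 0, 0, 0, 0.308])

```text
time_s: 17.45
position: [0.4321, -0.2983, 0.2162]
tool_rot: [[0.361, 0.933, -0.002], [0.933, -0.361, 0.001], [0.0, -0.002, -1.0]]
ft_force: [-0.5, -0.1, -1.8]
grip_width: 0.0185
```

```bash
python3 go.py .4281 -.3567 .18 -21.2 -27
```

```text
t 17.45 pos [ 0.4321 -0.2983  0.2162] F [-0.5 -0.1 -1.8] w 0.0185 yawY -21.14
shift [-0.1863  0.0582  0.1205] turn [-0.0027 -0.6004  0.0021]
```

Emit:
step_arm(steps=[0, -0.186, 0.058, 0.12, 0, -0.6, 0, 0, -0.186, 0.058, 0.12, 0, -0.6, 0, 0, -0.186, 0.058, 0.12, 0, -0.6, 0, 0, -0.186, 0.058, 0.12, 0, -0.6, 0, 0, -0.186, 0.058, 0.12, 0, -0.6, 0])

```text
time_s: 17.95
position: [0.4295, -0.351, 0.1813]
tool_rot: [[0.316, 0.935, -0.162], [0.835, -0.355, -0.42], [-0.45, -0.003, -0.893]]
ft_force: [-0.7, -0.5, -1.3]
grip_width: 0.0184
```

```bash
python3 go.py .4281 -.3567 .1437 -21.2 -27; python3 barin.py w9
python3 - <<'E'
from h import *
p,d,c=snap('scene','sc2')
cv2.imwrite('pics/sc2c.png',cv2.resize(p[150:350,300:520],None,fx=3,fy=3))
E
```

```text
t 17.95 pos [ 0.4295 -0.351   0.1813] F [-0.7 -0.5 -1.3] w 0.0184 yawY -20.77
shift [0.039  0.0027 0.1206] turn [ 0.0014 -0.005   0.01  ]
red x [-54.2  19.4] y [-9.   1.4 11.6] z 9.3
-50 247 9.0
-30 298 9.1
-10 328 9.3
10 373 9.4
30 399 13.5
50 464 13.7
70 535 13.8
90 608 14.0
110 720 14.1
shank y [-8.6  9. ]
```

View pics/w9.png

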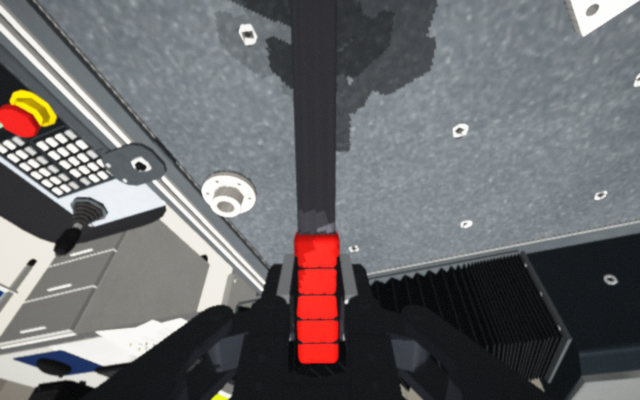

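View pics/sc2c.png

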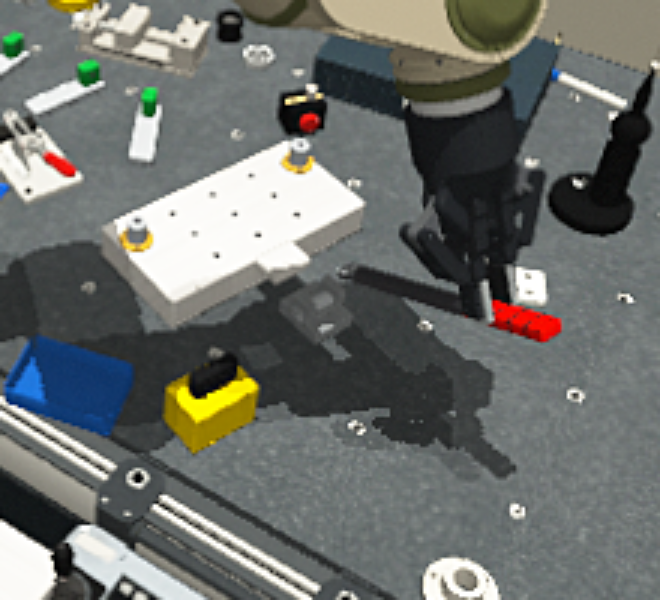

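The bar is tilted, nose towards the lip, in front of the fulcrum. I move to the start of the insertion line.

Emit:
step_arm(steps=[0, 0.039, 0.003, 0.12, 0, 0, 0.008, 0, 0.039, 0.003, 0.12, 0, 0, 0.008, 0, 0.039, 0.003, 0.12, 0, 0, 0.008, 0, 0.039, 0.003, 0.12, 0, 0, 0.008])

```text
time_s: 18.45
position: [0.4282, -0.359, 0.1467]
tool_rot: [[0.325, 0.932, -0.16], [0.83, -0.362, -0.425], [-0.454, 0.005, -0.891]]
ft_force: [-0.0, -1.0, -3.0]
grip_width: 0.0182
```

```bash
python3 go.py .4603 -.2737 .0983 -21.2 -27; python3 barin.py w10
python3 - <<'E'
from h import *
p,d,c=snap('side','sd1')
cv2.imwrite('pics/sd1c.png',cv2.resize(p[60:220,260:460],None,fx=3.5,fy=3.5))
E
```

```text
t 18.45 pos [ 0.4282 -0.359   0.1467] F [-0. -1. -3.] w 0.0182 yawY -21.22
shift [ 0.3439 -0.004   0.0055] turn [ 0.0053  0.0004 -0.0033]
red x [-52.9  20.5] y [-9.2  1.1 11.4] z 9.5
-50 247 9.2
-30 289 9.3
-10 328 9.4
10 376 9.7
30 408 13.8
50 461 13.9
70 527 14.1
90 608 14.3
110 718 14.3
shank y [-9.   8.6]
```

View pics/w10.png

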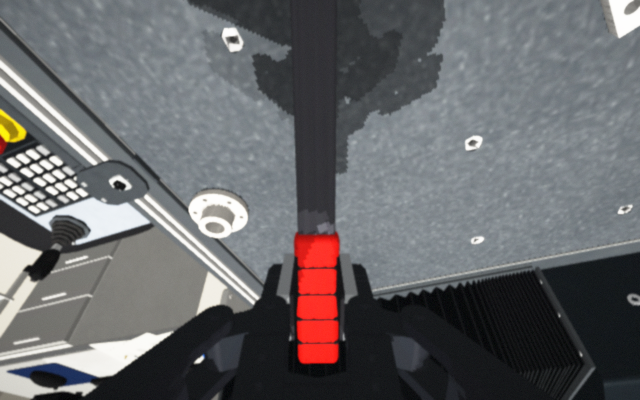

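```bash
python3 go.py .4603 -.2737 .0983 -21.2 -27; python3 -c "
from h import *
print(env.observe()['qvel'].round(2))"
```

```text
t 18.55 pos [ 0.4282 -0.3588  0.1465] F [ 0.2  0.3 -2.6] w 0.0187 yawY -21.21
shift [ 0.3432 -0.0037  0.0054] turn [ 0.0056  0.0007 -0.0031]
[ 0.2   0.1   0.48 -0.3  -0.24  0.33]
```

View pics/sd1c.png

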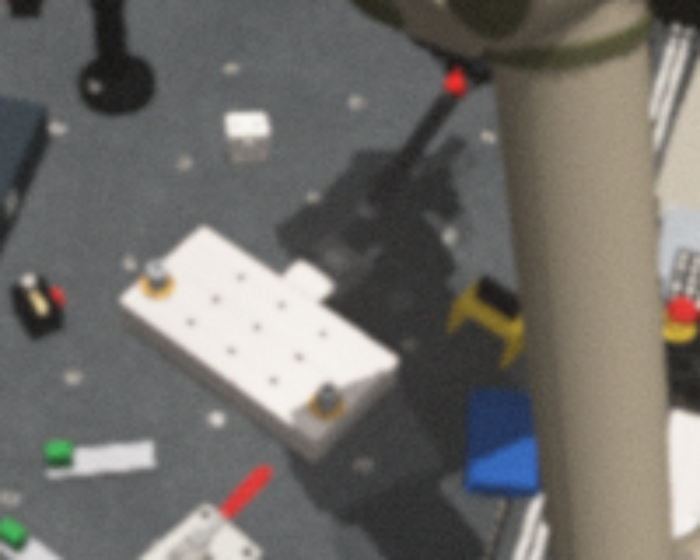

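Emit:
step_arm(steps=[0, 0.06, -0.006, 0.006, 0, 0, 0, 0, 0.12, -0.006, 0.006, 0, 0, 0, 0, 0.18, -0.006, 0.006, 0, 0, 0, 0, 0.22, -0.006, 0.006, 0, 0, 0, 0, 0.22, -0.006, 0.006, 0, 0, 0])

```text
time_s: 19.05
position: [0.4477, -0.3028, 0.1135]
tool_rot: [[0.322, 0.933, -0.161], [0.831, -0.36, -0.424], [-0.454, 0.002, -0.891]]
ft_force: [0.9, -0.9, -3.3]
grip_width: 0.0182
```

```bash
python3 go.py .4603 -.2737 .0983 -21.2 -27
python3 - <<'E'
from h import *
p,d,c=snap('scene','sc3')
cv2.imwrite('pics/sc3c.png',cv2.resize(p[190:290,360:480],None,fx=6,fy=6))
E
```

```text
t 19.05 pos [ 0.4477 -0.3028  0.1135] F [ 0.9 -0.9 -3.3] w 0.0182 yawY -21.11
shift [ 0.1172  0.0042 -0.0029] turn [ 0.0037 -0.0004  0.0004]
```

View pics/sc3c.png

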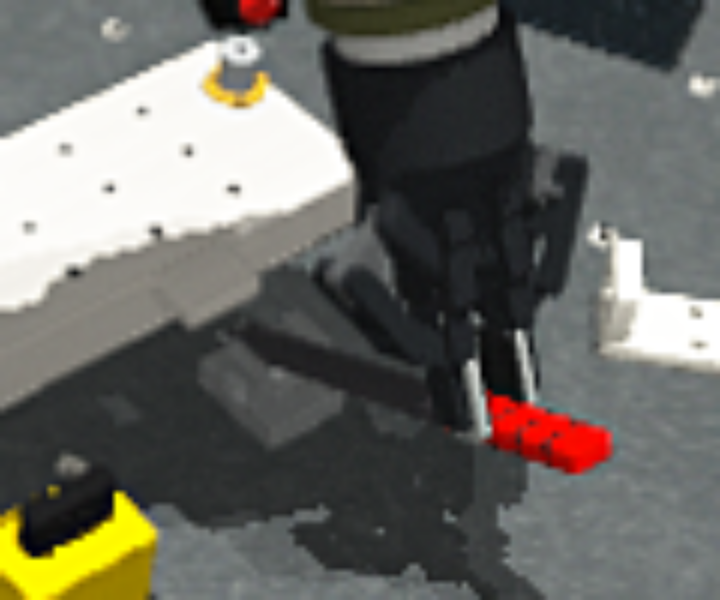

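The nose is just in front of the lip edge, with the shank over the saddle. I continue.

Emit:
step_arm(steps=[0, 0.03, 0.002, 0, 0, 0, 0, 0, 0.06, 0.002, 0, 0, 0, 0, 0, 0.09, 0.002, 0, 0, 0, 0, 0, 0.115, 0.002, 0, 0, 0, 0, 0, 0.115, 0.002, 0, 0, 0, 0])

```text
time_s: 19.6
position: [0.4591, -0.2744, 0.0973]
tool_rot: [[0.322, 0.933, -0.162], [0.831, -0.361, -0.424], [-0.454, 0.002, -0.891]]
ft_force: [0.6, -0.2, -1.7]
grip_width: 0.0183
```

```bash
python3 go.py .4603 -.2737 .0983 -21.2 -27
python3 - <<'E'
from h import *
p,d,c=snap('scene','sc4')
cv2.imwrite('pics/sc4c.png',cv2.resize(p[190:290,360:480],None,fx=6,fy=6))
p,d,c=snap('wrist','w11')
E
```

```text
t 19.6 pos [ 0.4591 -0.2744  0.0973] F [ 0.6 -0.2 -1.7] w 0.0183 yawY -21.14
shift [ 0.0018  0.0028 -0.0047] turn [ 0.0026 -0.0004  0.0002]
```

View pics/sc4c.png

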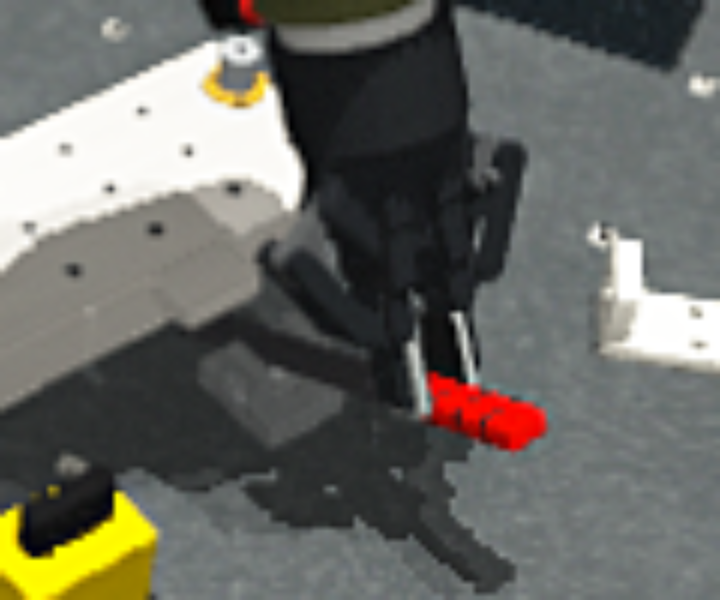

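View pics/w11.png

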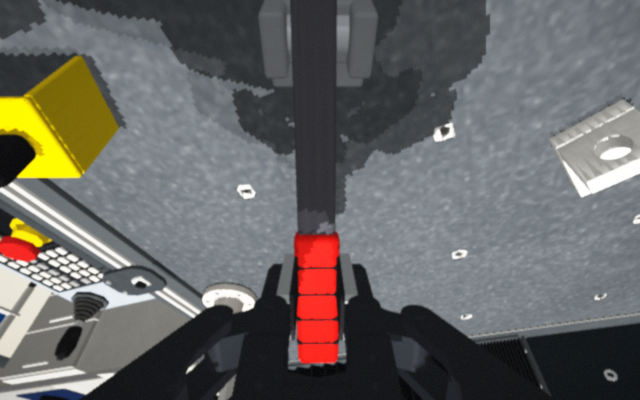

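The bar lies in the saddle between the cheeks (px 317,40). I lower it to about 17 degrees about the crest before letting go.

```bash
python3 -c "
from fx import *
print(f2w(-.218,.0005), w2f(env.observe()['position']))
from go import *
w=f2w(-.218,.0005); print(rel([w[0],w[1],.0808],Rt(-21.2,-17)))"
```

```text
[ 0.45429968 -0.28636578] [-2.05971021e-01  3.14232878e-05]
(array([-0.00991249, -0.00173537,  0.06885351]), array([ 0.00345656,  0.22233338, -0.00081799]))
```

Emit:
step_arm(steps=[0, -0.002, -0.001, 0.014, 0, 0.044, 0, 0, -0.004, -0.001, 0.028, 0, 0.088, 0, 0, -0.006, -0.001, 0.042, 0, 0.132, 0, 0, -0.008, -0.001, 0.056, 0, 0.176, 0, 0, -0.01, -0.001, 0.068, 0, 0.222, 0, 0, -0.01, -0.001, 0.068, 0, 0.222, 0])

```text
time_s: 20.3
position: [0.4541, -0.2874, 0.0812]
tool_rot: [[0.348, 0.932, -0.103], [0.891, -0.363, -0.274], [-0.293, 0.003, -0.956]]
ft_force: [0.2, -0.3, -1.1]
grip_width: 0.0185
```

```bash
python3 go.py .4543 -.2864 .0808 -21.2 -17; python3 -c "
from h import *
p,d,c=snap('wrist','w12')"
```

```text
t 20.3 pos [ 0.4541 -0.2874  0.0812] F [ 0.2 -0.3 -1.1] w 0.0185 yawY -21.29
shift [ 0.0038 -0.0005  0.0002] turn [ 0.0033  0.0002 -0.0031]
```

View pics/w12.png

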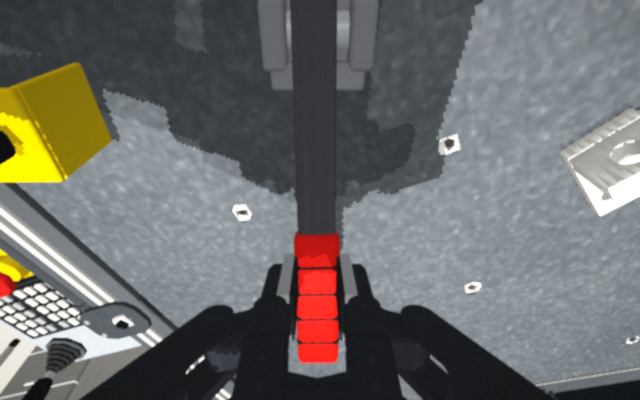

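Emit:
step_arm(steps=[0.35, 0.003, 0, 0, 0, 0, 0, 0.35, 0.003, 0, 0, 0, 0, 0, 0.35, 0.003, 0, 0, 0, 0, 0, 0.35, 0.003, 0, -0.06, 0, 0, 0, 0.35, 0.003, 0, -0.14, 0, 0, 0, 0.35, 0.003, 0, -0.25, 0, 0, 0, 0.35, 0.003, 0, -0.35, 0, 0, 0, 0.35, 0.003, 0, -0.35, 0, 0, 0])

```text
time_s: 21.15
position: [0.4672, -0.2567, 0.1851]
tool_rot: [[0.347, 0.933, -0.097], [0.89, -0.36, -0.278], [-0.294, 0.01, -0.956]]
ft_force: [0.1, -1.4, -0.6]
grip_width: 0.0297
```

Run:
```python
from fx import *
s=env.observe(); print(s['position'],s['ft_force'])
p,d,c=snap('wrist','w13');W=cloud(d,c);F=w2f(W)*1e3
red=(p[...,2]>90)&(p[...,1]<60)&(p[...,0]<60)&(F[...,0]<-120)&(F[...,0]>-330)&(abs(F[...,1])<40)
Q=F[red];Z=W[red][:,2]*1e3
print(len(Z),np.percentile(Q[:,0],[1,99]),np.percentile(Q[:,1],[1,50,99]))
for x in range(-300,-130,15):
    k=abs(Q[:,0]-x)<5
    if k.sum()>5: print(x,k.sum(),np.median(Q[k,1]).round(1),np.median(Z[k]).round(1))
for x in range(-220,-90,10):
    k=(abs(F[...,0]-x)<3)&(abs(F[...,1])<5)
    if k.sum()>5: print('bar',x,k.sum(),np.median(W[k][:,2]*1e3).round(1))
p,d,c=snap('scene','sc5')
cv2.imwrite('pics/sc5c.png',cv2.resize(p[190:290,360:480],None,fx=6,fy=6))
```

```text
[ 0.46715652 -0.25674097  0.18509889] [ 0.12385982 -1.41601523 -0.63735952]
1971 [-273.75033175 -203.88396572] [-13.10860135   0.3552877   10.71736663]
-270 231 -0.3 73.7
-255 251 -0.3 70.1
-240 266 0.4 66.6
-225 280 0.4 63.1
-210 324 0.3 59.3
bar -220 85 62.0
bar -210 86 59.6
bar -200 86 53.1
bar -190 91 50.5
bar -180 99 48.2
bar -170 108 45.8
bar -160 851 237.9
bar -150 106 41.1
bar -140 114 38.7
bar -130 118 36.3
bar -120 129 33.9
bar -110 135 31.4
bar -100 141 29.0
```

View pics/w13.png

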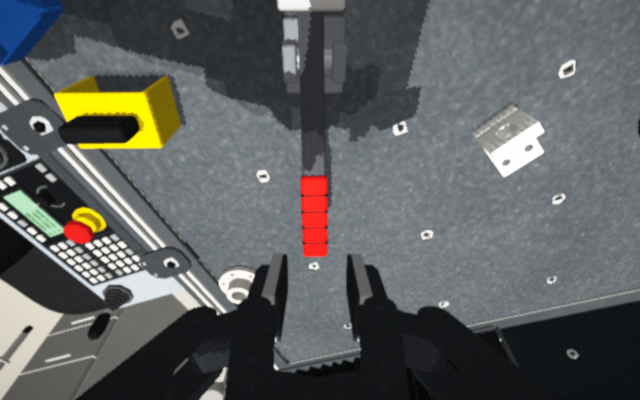

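View pics/sc5c.png

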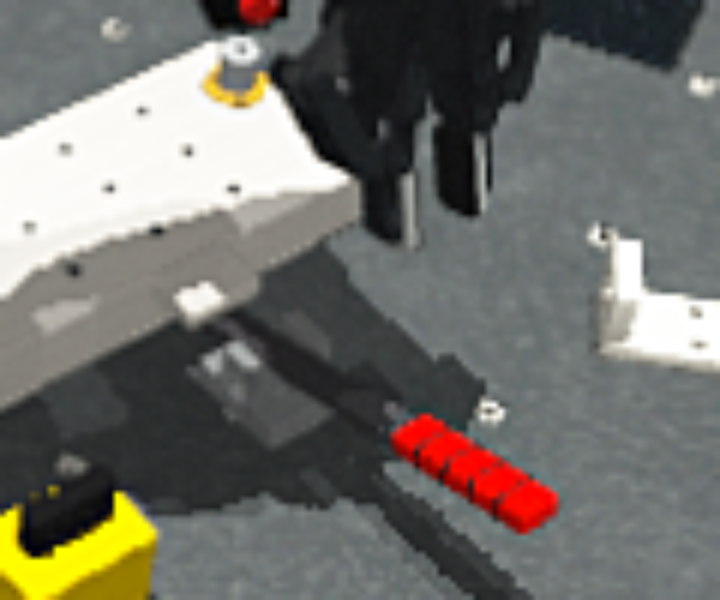

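The bar rests at 13.5 degrees with its nose under the lip (handle px 314,215; end at fixture x about -277 mm). Now I press the handle with the closed gripper.

```bash
python3 -c "
from fx import *
from go import *
for x,z in [(-.262,.105)]:
    w=f2w(x,.0); print(w,rel([w[0],w[1],z],Rt(-21.2,0)))"
```

```text
[ 0.43885436 -0.32756884] (array([-0.16699851,  0.00104427,  0.31765733]), array([4.90653951e-03, 3.78510458e-01, 1.38662008e-05]))
```

Emit:
step_arm(steps=[0, -0.167, 0.001, 0.1, 0, 0.378, 0, 0, -0.167, 0.001, 0.2, 0, 0.378, 0, 0, -0.167, 0.001, 0.3, 0, 0.378, 0, 0, -0.167, 0.001, 0.315, 0, 0.378, 0, 0, -0.167, 0.001, 0.315, 0, 0.378, 0])

```text
time_s: 21.75
position: [0.4383, -0.327, 0.1045]
tool_rot: [[0.362, 0.932, 0.0], [0.932, -0.362, 0.001], [0.001, 0.0, -1.0]]
ft_force: [0.5, 0.9, 0.5]
grip_width: 0.0
```

```bash
python3 -c "
from fx import *
from go import *
s=env.observe();print(s['position'],w2f(s['position']),s['grip_width'],s['ft_force'])
for x,z in [(-.262,.095),(-.265,.065),(-.269,.036)]:
    w=f2w(x,.0); print(rel([w[0],w[1],z],Rt(-21.2,0)))
snap('wrist','w14')"
```

```text
[ 0.43826982 -0.3270195   0.10451673] [-0.26169922  0.00074363] 2.4974322686848272e-05 [0.45354618 0.9432704  0.47159678]
(array([-0.00103502,  0.0024791 ,  0.03172138]), array([ 5.50966534e-06, -1.34649609e-03, -5.70525610e-04]))
(array([-0.01114077,  0.00248317,  0.13171075]), array([ 5.50966534e-06, -1.34649609e-03, -5.70525610e-04]))
(array([-0.02457633,  0.00248875,  0.22836326]), array([ 5.50966534e-06, -1.34649609e-03, -5.70525610e-04]))
```

View pics/w14.png

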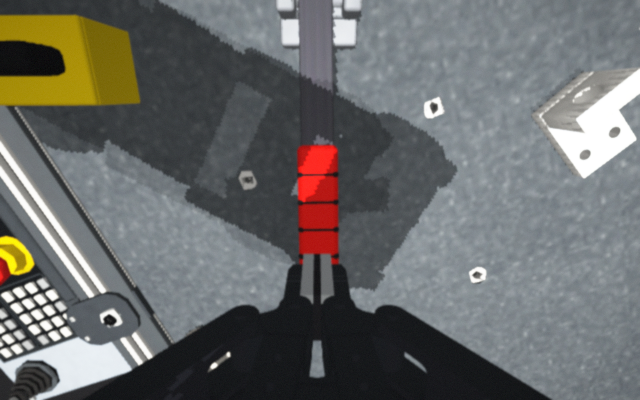

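Emit:
step_arm(steps=[0, -0.001, 0.002, 0.03, 0, 0, 0, 0, -0.004, 0.002, 0.06, 0, 0, 0, 0, -0.007, 0.002, 0.09, 0, 0, 0, 0, -0.01, 0.002, 0.12, 0, 0, 0, 0, -0.012, 0.002, 0.14, 0, 0, 0])

```text
time_s: 22.3
position: [0.4389, -0.3334, 0.065]
tool_rot: [[0.361, 0.933, 0.005], [0.933, -0.361, -0.008], [-0.006, 0.008, -1.0]]
ft_force: [-3.9, -7.6, 13.4]
grip_width: 0.0
```

Emit:
step_arm(steps=[0, -0.003, 0, 0.02, 0, 0, 0, 0, -0.005, 0, 0.04, 0, 0, 0, 0, -0.008, 0, 0.06, 0, 0, 0, 0, -0.01, 0, 0.075, 0, 0, 0, 0, -0.012, 0, 0.088, 0, 0, 0, 0, -0.012, 0, 0.088, 0, 0, 0])

```text
time_s: 22.9
position: [0.4385, -0.3352, 0.0393]
tool_rot: [[0.361, 0.933, 0.007], [0.933, -0.361, -0.005], [-0.002, 0.008, -1.0]]
ft_force: [0.6, 1.7, 20.0]
grip_width: -0.0001
```

```bash
cat > rise.py <<'E'
import sys
from fx import *
s=env.observe(); print('t',s['time_s'],'pos',s['position'].round(4),'F',s['ft_force'].round(1))
for cam in sys.argv[2:]:
    p,d,c=snap(cam,sys.argv[1]+cam); W=cloud(d,c); F=w2f(W)*1e3
    m=(abs(F[...,0])<45)&(abs(F[...,1])<75)&(W[...,2]>.03)&(W[...,2]<.075)
    z=W[m][:,2]*1e3; print(cam,'plate top',len(z),np.median(z).round(2) if len(z) else None)
    m=(abs(F[...,0])<160)&(abs(F[...,1])<160)&(abs(W[...,2])<.006); z=W[m][:,2]*1e3; print('table',np.median(z).round(2) if len(z) else None)
E
python3 - <<'E'
from fx import *
for n in ['scene0','side0','sc5']:
    p,d,c=load(n); W=cloud(d,c); F=w2f(W)*1e3
    m=(abs(F[...,0])<45)&(abs(F[...,1])<75)&(W[...,2]>.03)&(W[...,2]<.075)
    z=W[m][:,2]*1e3; print(n,len(z),np.median(z))
E
python3 rise.py r1 scene side
```

```text
scene0 1057 40.61028528717292
side0 1041 40.92351937341165
sc5 1054 40.63826591282466
t 22.9 pos [ 0.4385 -0.3352  0.0393] F [ 0.6  1.7 20. ]
scene plate top 1060 54.36
table 0.37
side plate top 1068 54.69
table 0.71
```

The plate has risen 13.8 mm. I press slightly further and hold.

Emit:
step_arm(steps=[0, 0, 0, 0.008, 0, 0, 0, 0, 0, 0, 0.012, 0, 0, 0, 0, 0, 0, 0.012, 0, 0, 0, 0, 0, 0, 0.012, 0, 0, 0])

```text
time_s: 23.4
position: [0.4387, -0.3351, 0.0361]
tool_rot: [[0.361, 0.933, 0.007], [0.933, -0.361, -0.005], [-0.002, 0.009, -1.0]]
ft_force: [0.9, 3.0, 22.2]
grip_width: -0.0004
```

```bash
python3 rise.py r2 scene
```

```text
t 23.4 pos [ 0.4387 -0.3351  0.0361] F [ 0.9  3.  22.2]
scene plate top 1066 55.58
table 0.44
```

Emit:
step_arm(steps=[0, 0, 0, -0.03, 0, 0, 0, 0, 0, 0, -0.1, 0, 0, 0, 0.35, 0, 0, -0.25, 0, 0, 0, 0.35, 0, 0, -0.4, 0, 0, 0, 0.35, 0, 0, -0.45, 0, 0, 0, 0.35, 0, 0, -0.45, 0, 0, 0])

```text
time_s: 24.05
position: [0.4373, -0.3346, 0.1708]
tool_rot: [[0.361, 0.933, 0.006], [0.933, -0.361, -0.005], [-0.003, 0.007, -1.0]]
ft_force: [0.2, -0.8, -1.0]
grip_width: 0.0302
```

```bash
cat > bar.py <<'E'
import sys
from fx import *
s=env.observe(); print(s['time_s'],s['position'],w2f(s['position']))
p,d,c=snap('wrist',sys.argv[1]);W=cloud(d,c);F=w2f(W)*1e3
red=(p[...,2]>90)&(p[...,1]<60)&(p[...,0]<60)&(F[...,0]<-120)&(F[...,0]>-330)&(abs(F[...,1])<40)
Q=F[red];Z=W[red][:,2]*1e3
print(len(Z),np.percentile(Q[:,0],[1,99]),np.percentile(Q[:,1],[1,50,99]))
for x in range(-300,-130,15):
    k=abs(Q[:,0]-x)<5
    if k.sum()>5: print(x,k.sum(),np.median(Q[k,1]).round(1),np.median(Z[k]).round(1))
m=(abs(F[...,0])<45)&(abs(F[...,1])<75)&(W[...,2]>.03)&(W[...,2]<.075)
print('plate',np.median(W[m][:,2])*1e3, m.sum())
E
python3 bar.py w15
```

```text
24.05 [ 0.43726101 -0.33462328  0.17084803] [-0.26915322 -0.00106553]
2036 [-281.61449911 -208.40439699] [-11.51673914  -0.59799408  10.24590473]
-285 59 0.4 18.3
-270 227 -0.6 20.0
-255 256 -0.6 21.8
-240 271 -0.6 23.7
-225 301 -0.7 25.6
-210 247 0.1 26.6
plate nan 0
  return _methods._mean(a, axis=axis, dtype=dtype,
  ret = ret.dtype.type(ret / rcount)
```

View pics/w15.png

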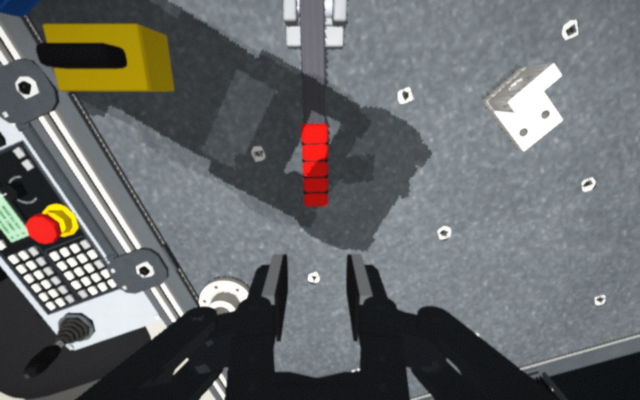

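```bash
python3 -c "
from fx import *
from go import *
for x,z in [(-.2265,.080),(-.2245,.0345)]:
    w=f2w(x,-.0005); print(w,rel([w[0],w[1],z],Rt(-21.2,7)))"
```

```text
[ 0.4521582  -0.29465215] (array([ 0.14141972, -0.00067104,  0.29603604]), array([0.00519856, 0.1565092 , 0.00105015]))
[ 0.45288145 -0.29278751] (array([ 0.14820019, -0.0012925 ,  0.44769639]), array([0.00519856, 0.1565092 , 0.00105015]))
```

Emit:
step_arm(steps=[0.4, 0.141, -0.001, 0.15, 0, 0.156, 0, 0.4, 0.141, -0.001, 0.28, 0, 0.156, 0, 0.4, 0.143, -0.001, 0.35, 0, 0.156, 0, 0.4, 0.146, -0.001, 0.41, 0, 0.156, 0, 0.4, 0.148, -0.001, 0.445, 0, 0.156, 0, 0.4, 0.148, -0.001, 0.445, 0, 0.156, 0])

```text
time_s: 24.7
position: [0.4519, -0.292, 0.033]
tool_rot: [[0.359, 0.932, 0.044], [0.925, -0.361, 0.116], [0.124, -0.001, -0.992]]
ft_force: [0.9, 0.3, -0.5]
grip_width: 0.0339
```

```bash
python3 -c "
from fx import *
from go import *
s=env.observe();print(s['position'],s['ft_force'])
for x,z in [(-.2245,.0345)]:
    w=f2w(x,-.0005); print(w,rel([w[0],w[1],z],Rt(-21.2,7)))"; python3 barin.py w16
```

```text
[ 0.45190866 -0.29203627  0.03300332] [ 0.92812689  0.33489814 -0.47572531]
[ 0.45288145 -0.29278751] (array([-0.00053393,  0.00392349, -0.0050986 ]), array([-1.30665065e-03, -2.86738079e-03,  9.71061957e-06]))
red x [-58.1  14.3] y [-8.   2.4 12.7] z 4.1
-50 253 3.9
-30 309 4.0
-10 344 4.0
10 447 4.4
30 431 8.1
50 483 8.1
70 563 8.1
90 652 8.2
110 780 8.2
shank y [-19.6  24.9]
```

View pics/w16.png

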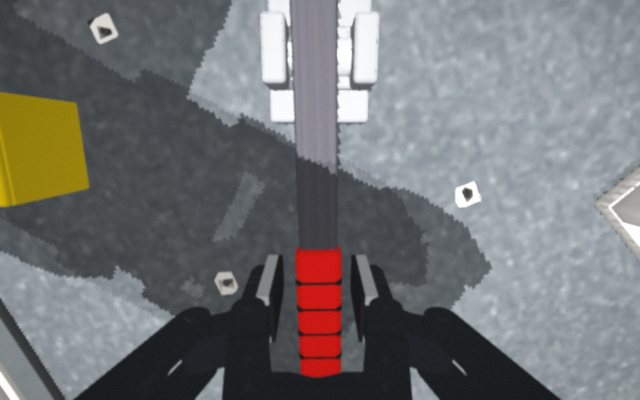

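Emit:
step_arm(steps=[0.4, 0, 0.004, -0.015, 0, 0, 0, 0.4, 0, 0.004, -0.015, 0, 0, 0, 0, 0, 0.004, -0.015, 0, 0, 0, 0, 0, 0.004, -0.015, 0, 0, 0, 0, 0, 0.004, -0.015, 0, 0, 0, 0, 0, 0.004, -0.015, 0, 0, 0], grip_force=100)

```text
time_s: 25.35
position: [0.4539, -0.2944, 0.0403]
tool_rot: [[0.358, 0.932, 0.048], [0.926, -0.361, 0.111], [0.121, 0.005, -0.993]]
ft_force: [-1.3, -0.1, 5.9]
grip_width: 0.0172
```

```bash
python3 barin.py w17; python3 -c "
from fx import *
from go import *
s=env.observe();print(s['position'],s['ft_force'],w2f(s['position']))
"
```

```text
red x [-57.8  15.1] y [-8.6  1.2 11.7] z 13.7
-50 237 13.9
-30 277 13.7
-10 311 13.6
10 370 13.5
30 384 17.2
50 441 17.1
70 510 16.9
90 599 16.8
110 688 16.6
shank y [-22.7  21.6]
[ 0.45386636 -0.29436159  0.04032238] [-1.38900805  0.09340523  5.67872431] [-0.22561139 -0.00198749]
```

Emit:
step_arm(steps=[0.4, 0, 0, 0, 0, 0, 0, 0.4, 0, 0, 0, 0, 0, 0, 0.4, 0, 0, 0.022, 0, 0, 0, 0.4, 0, 0, 0.022, 0, 0, 0, 0, 0, 0, 0.022, 0, 0, 0, 0, 0, 0, 0.022, 0, 0, 0, 0, 0, 0, 0.022, 0, 0, 0, 0, 0, 0, 0.022, 0, 0, 0])

```text
time_s: 26.2
position: [0.4535, -0.293, 0.0329]
tool_rot: [[0.358, 0.933, 0.046], [0.926, -0.361, 0.113], [0.122, 0.002, -0.992]]
ft_force: [-3.6, 0.5, 1.5]
grip_width: 0.0191
```

```bash
python3 barin.py w18; python3 -c "
from fx import *
from go import *
s=env.observe();print(s['position'],s['ft_force'],w2f(s['position']))
"
```

```text
red x [-58.   14.9] y [-8.9  1.2 11.9] z 5.5
-50 272 5.5
-30 304 5.4
-10 331 5.3
10 418 5.5
30 425 9.3
50 484 9.3
70 558 9.2
90 674 9.2
110 773 9.1
shank y [-22.   22.5]
[ 0.45354068 -0.29302525  0.03286409] [-4.04997693  0.46841957  2.07332574] [-0.22448326 -0.0012006 ]
```

The grip is now firm. I level the bar about the crest, draw it back and lift.

```bash
python3 -c "
from fx import *
from go import *
for x,z in [(-.225,.048),(-.305,.05),(-.305,.16)]:
    w=f2w(x,-.001); print(w,rel([w[0],w[1],z],Rt(-21.2,0)))"
```

```text
[ 0.4531668  -0.29343448] (array([ 0.00446395, -0.00056879, -0.0502859 ]), array([ 0.00250097, -0.15617477,  0.00074985]))
[ 0.42423683 -0.36802038] (array([-0.25938346, -0.00068006, -0.08952981]), array([ 0.00250097, -0.15617477,  0.00074985]))
[ 0.42423683 -0.36802038] (array([-2.14521295e-01,  5.15939981e-05, -4.53440916e-01]), array([ 0.00250097, -0.15617477,  0.00074985]))
```

Emit:
step_arm(steps=[0, 0.001, 0, -0.017, 0, -0.052, 0, 0, 0.003, 0, -0.034, 0, -0.104, 0, 0, 0.004, 0, -0.05, 0, -0.156, 0, 0, 0.004, 0, -0.052, 0, -0.156, 0, 0, -0.08, 0, -0.064, 0, -0.156, 0, 0, -0.17, 0, -0.077, 0, -0.156, 0, 0, -0.259, 0, -0.09, 0, -0.156, 0, 0, -0.259, 0, -0.09, 0, -0.156, 0, 0, -0.24, 0, -0.25, 0, -0.156, 0, 0, -0.215, 0, -0.45, 0, -0.156, 0])

```text
time_s: 27.25
position: [0.424, -0.3674, 0.1482]
tool_rot: [[0.362, 0.932, 0.001], [0.932, -0.362, 0.004], [0.004, -0.0, -1.0]]
ft_force: [1.3, -0.0, -1.7]
grip_width: 0.0192
```

```bash
python3 barin.py w19; python3 rise.py r3 scene; python3 go.py .45 -.06 .2 -7
```

```text
red x [-59.2  13.6] y [-5.6  3.8 12.8] z -4.2
-50 269 -4.5
-30 310 -4.3
-10 366 -4.2
10 539 -3.4
30 406 0.4
50 475 0.7
70 551 0.9
90 675 1.1
110 774 1.3
shank y [-6.3 11.4]
t 27.3 pos [ 0.4264 -0.37    0.1577] F [ 2.4 -2.   6.6]
scene plate top 1063 55.47
table 0.44
t 27.35 pos [ 0.4264 -0.3699  0.1545] F [ 0.1 -0.1 -3.4] w 0.0189 yawY -21.19
shift [ 0.9908 -0.2979 -0.1605] turn [ 0.0163  0.0083 -0.3154]
```

View pics/w19.png

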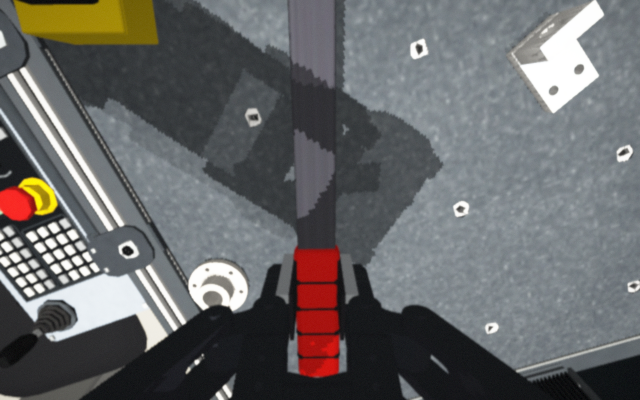

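View pics/r3scene.png

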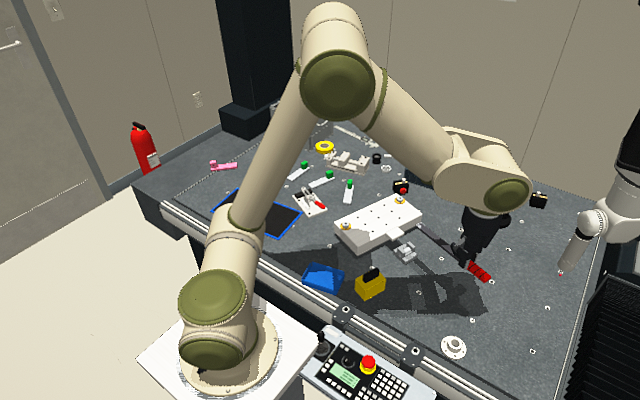

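Emit:
step_arm(steps=[0, 0.98, -0.295, -0.16, 0, 0, -0.315, 0, 0.98, -0.295, -0.16, 0, 0, -0.315, 0, 0.98, -0.295, -0.16, 0, 0, -0.315, 0, 0.98, -0.295, -0.16, 0, 0, -0.315, 0, 0.98, -0.295, -0.16, 0, 0, -0.315, 0, 0.98, -0.295, -0.16, 0, 0, -0.315, 0, 0.98, -0.295, -0.16, 0, 0, -0.315])

```text
time_s: 28.05
position: [0.4476, -0.0575, 0.1964]
tool_rot: [[0.118, 0.993, 0.003], [0.993, -0.118, 0.001], [0.002, 0.003, -1.0]]
ft_force: [-0.6, -1.4, -2.2]
grip_width: 0.0189
```

```bash
python3 go.py .429 .2427 .12 7.4
```

```text
t 28.05 pos [ 0.4476 -0.0575  0.1964] F [-0.6 -1.4 -2.2] w 0.0189 yawY -6.78
shift [ 0.986  -0.1805  0.2558] turn [ 0.0038 -0.0015 -0.315 ]
```

Emit:
step_arm(steps=[0, 0.986, -0.18, 0.1, 0, 0, -0.315, 0, 0.986, -0.18, 0.1, 0, 0, -0.315, 0, 0.986, -0.18, 0.1, 0, 0, -0.315, 0, 0.986, -0.18, 0.1, 0, 0, -0.315, 0, 0.986, -0.18, 0.1, 0, 0, -0.315, 0, 0.986, -0.18, 0.25, 0, 0, -0.315, 0, 0.986, -0.18, 0.25, 0, 0, -0.315, 0, 0.986, -0.18, 0.25, 0, 0, -0.315])

```text
time_s: 28.85
position: [0.4292, 0.2395, 0.1182]
tool_rot: [[-0.127, 0.992, -0.003], [0.992, 0.127, -0.001], [-0.001, -0.003, -1.0]]
ft_force: [-0.3, -1.0, -2.1]
grip_width: 0.0193
```

```bash
python3 go.py .429 .2427 .022 7.4; python3 barin.py w20
```

```text
t 28.85 pos [0.4292 0.2395 0.1182] F [-0.3 -1.  -2.1] w 0.0193 yawY 7.3
shift [0.0111 0.0016 0.3207] turn [-0.0039  0.0014 -0.0021]
red x [-59.2  13.5] y [-8.4  1.7 12.1] z 3.9
-50 271 3.6
-30 315 3.8
-10 341 3.8
10 504 4.5
30 427 8.1
50 477 8.1
70 558 8.2
90 645 8.3
110 780 8.4
shank y [-8.8  8.9]
```

View pics/w20.png

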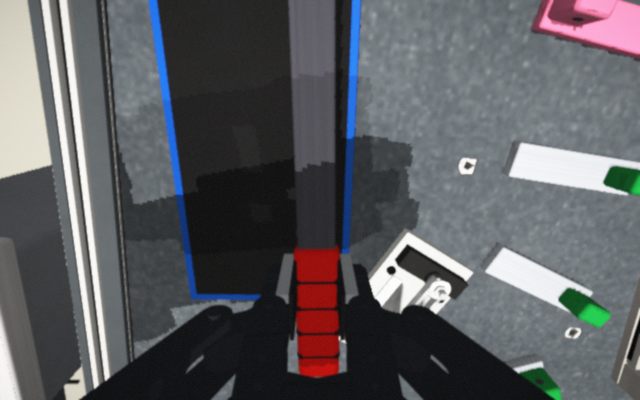

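Emit:
step_arm(steps=[0, 0.011, 0.001, 0.12, 0, 0, 0, 0, 0.011, 0.001, 0.22, 0, 0, 0, 0, 0.011, 0.001, 0.29, 0, 0, 0, 0, 0.011, 0.001, 0.318, 0, 0, 0, 0, 0.011, 0.001, 0.323, 0, 0, 0, 0, 0.011, 0.001, 0.323, 0, 0, 0])

```text
time_s: 29.5
position: [0.4318, 0.241, 0.025]
tool_rot: [[-0.124, 0.992, 0.004], [0.992, 0.124, -0.0], [-0.001, 0.004, -1.0]]
ft_force: [0.5, -0.8, -1.9]
grip_width: 0.0191
```

Emit:
step_arm(steps=[0.4, 0, 0, 0, 0, 0, 0, 0.4, 0, 0, 0, 0, 0, 0, 0.4, 0, 0, 0, 0, 0, 0, 0.4, 0, 0, -0.06, 0, 0, 0, 0.4, 0, 0, -0.2, 0, 0, 0, 0.4, 0, 0, -0.35, 0, 0, 0, 0.4, 0, 0, -0.5, 0, 0, 0, 0.4, 0, 0, -0.5, 0, 0, 0])

```text
time_s: 30.3
position: [0.4327, 0.2422, 0.1798]
tool_rot: [[-0.125, 0.992, 0.014], [0.992, 0.125, 0.002], [0.0, 0.014, -1.0]]
ft_force: [-0.0, -0.5, -1.2]
grip_width: 0.0342
```

```bash
python3 -c "
from h import *
p,d,c=snap('wrist','w21')
p,d,c=snap('scene','sc6')
print(env.observe()['time_s'])"; python3 go.py .4904 -.1965 .16 -21.2
```

```text
30.4
t 30.4 pos [0.4307 0.2415 0.1748] F [ 0.2  0.1 -1.4] w 0.0342 yawY 7.16
shift [-1.4735  0.0153  0.051 ] turn [ 6.300e-03 -3.000e-04  6.302e-01]
```

View pics/w21.png

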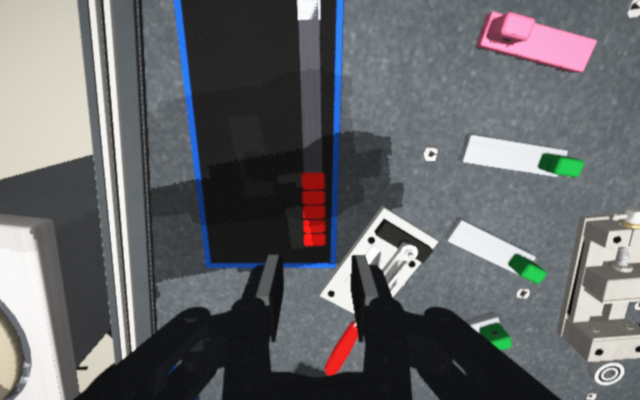

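The bar is back on the mat (px 313,120). Now I fetch the fulcrum.

Emit:
step_arm(steps=[0.75, -0.75, 0.01, 0, 0, 0, 0.315, 0.75, -0.75, 0.01, 0, 0, 0, 0.315, 0.75, -0.75, 0.01, 0, 0, 0, 0.315, 0.75, -0.75, 0.01, 0, 0, 0, 0.315, 0.75, -0.75, 0.01, 0, 0, 0, 0.315, 0.75, -0.75, 0.01, 0, 0, 0, 0.315])

```text
time_s: 31.0
position: [0.4616, 0.0159, 0.1729]
tool_rot: [[0.127, 0.992, 0.0], [0.992, -0.127, -0.001], [-0.001, 0.0, -1.0]]
ft_force: [-0.1, 0.6, -0.7]
grip_width: 0.0642
```

```bash
python3 go.py .4904 -.1965 .15 -21.2
```

```text
t 31.0 pos [0.4616 0.0159 0.1729] F [-0.1  0.6 -0.7] w 0.0642 yawY -7.27
shift [-0.69    0.1849  0.0771] turn [0.0004 0.001  0.3095]
```

Emit:
step_arm(steps=[0.75, -0.69, 0.185, 0.07, 0, 0, 0.31, 0.75, -0.69, 0.185, 0.07, 0, 0, 0.31, 0.75, -0.69, 0.185, 0.07, 0, 0, 0.31, 0.75, -0.69, 0.185, 0.07, 0, 0, 0.31, 0.75, -0.69, 0.185, 0.07, 0, 0, 0.31, 0.75, -0.69, 0.185, 0.07, 0, 0, 0.31])

```text
time_s: 31.6
position: [0.4912, -0.1944, 0.1521]
tool_rot: [[0.36, 0.933, 0.001], [0.933, -0.36, 0.001], [0.001, 0.0, -1.0]]
ft_force: [-0.3, 0.3, 0.0]
grip_width: 0.064
```

```bash
cat > ful.py <<'E'
import sys
from fx import *
p,d,c=snap('wrist',sys.argv[1]);W=cloud(d,c); F=w2f(W)*1e3
m=(W[...,2]>.008)&(W[...,2]<.040)&(F[...,0]<-91)&(F[...,0]>-190)&(abs(F[...,1])<60)
n,l,st,_=cv2.connectedComponentsWithStats(m.astype(np.uint8)); k=1+st[1:,4].argmax(); q=F[l==k]
r=cv2.minAreaRect(q[:,:2].astype(np.float32)); print('fulcrum in fixture',r, f2w(r[0][0]/1e3,r[0][1]/1e3))
E
python3 ful.py w22; python3 go.py .4904 -.1965 .024 -21.2
```

```text
fulcrum in fixture ((-122.41716003417969, -0.6100044250488281), (51.767051696777344, 46.18012619018555), 0.10836001485586166) [ 0.48989967 -0.19765302]
t 31.65 pos [ 0.4911 -0.1929  0.1525] F [-0.1  0.5 -0.5] w 0.0641 yawY -21.01
shift [-0.0124  0.002   0.4284] turn [ 0.0004 -0.0013  0.0042]
```

View pics/w22.png

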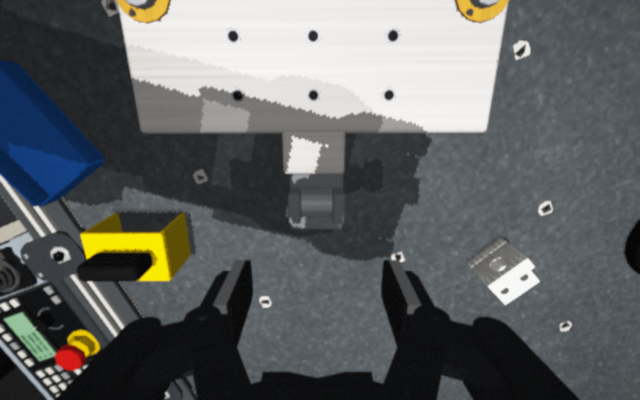

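Emit:
step_arm(steps=[0.75, -0.013, 0.002, 0.15, 0, 0, 0.004, 0.75, -0.013, 0.002, 0.28, 0, 0, 0.004, 0.75, -0.013, 0.002, 0.37, 0, 0, 0.004, 0.75, -0.013, 0.002, 0.421, 0, 0, 0.004, 0.75, -0.013, 0.002, 0.421, 0, 0, 0.004, 0, -0.013, 0.002, 0.421, 0, 0, 0.004, 0, -0.013, 0.002, 0.421, 0, 0, 0.004, 0, -0.013, 0.002, 0.421, 0, 0, 0.004, 0, -0.013, 0.002, 0.421, 0, 0, 0.004], grip_force=60)

```text
time_s: 32.55
position: [0.4913, -0.1971, 0.0285]
tool_rot: [[0.361, 0.933, 0.004], [0.933, -0.361, -0.001], [0.001, 0.004, -1.0]]
ft_force: [0.2, 6.0, 6.4]
grip_width: 0.0449
```

Emit:
step_arm(steps=[0, 0, 0, 0, 0, 0, 0, 0, -0.02, 0, -0.1, 0, 0, 0, 0, -0.02, 0, -0.25, 0, 0, 0, 0, -0.02, 0, -0.4, 0, 0, 0, 0, -0.02, 0, -0.45, 0, 0, 0, 0, -0.02, 0, -0.45, 0, 0, 0])

```text
time_s: 33.15
position: [0.489, -0.2035, 0.1647]
tool_rot: [[0.361, 0.933, 0.007], [0.933, -0.361, -0.004], [-0.001, 0.008, -1.0]]
ft_force: [-0.2, -0.6, -4.8]
grip_width: 0.0451
```

```bash
python3 go.py .43 .09 .17 -45
```

```text
t 33.15 pos [ 0.489  -0.2035  0.1647] F [-0.2 -0.6 -4.8] w 0.0451 yawY -21.15
shift [ 0.8414 -0.5361 -0.023 ] turn [ 1.02e-02 -3.00e-04  5.30e-01]
```

Emit:
step_arm(steps=[0, 0.84, -0.535, -0.02, 0, 0, 0.53, 0, 0.84, -0.535, -0.02, 0, 0, 0.53, 0, 0.84, -0.535, -0.02, 0, 0, 0.53, 0, 0.84, -0.535, -0.02, 0, 0, 0.53, 0, 0.84, -0.535, -0.02, 0, 0, 0.53, 0, 0.84, -0.535, -0.02, 0, 0, 0.53, 0, 0.84, -0.535, -0.02, 0, 0, 0.53])

```text
time_s: 33.85
position: [0.4268, 0.0945, 0.1666]
tool_rot: [[0.703, 0.711, -0.001], [0.711, -0.703, 0.0], [-0.001, -0.001, -1.0]]
ft_force: [1.6, -1.1, -3.2]
grip_width: 0.0452
```

```bash
python3 go.py .345 .308 .12 -69.5
```

```text
t 33.85 pos [0.4268 0.0945 0.1666] F [ 1.6 -1.1 -3.2] w 0.0452 yawY -44.65
shift [ 0.3148 -0.6938  0.1559] turn [-0.0014  0.001   0.5523]
```

Emit:
step_arm(steps=[0, 0.315, -0.694, 0, 0, 0, 0.552, 0, 0.315, -0.694, 0, 0, 0, 0.552, 0, 0.315, -0.694, 0, 0, 0, 0.552, 0, 0.315, -0.694, 0, 0, 0, 0.552, 0, 0.315, -0.694, 0, 0, 0, 0.552, 0, 0.315, -0.694, 0.15, 0, 0, 0.552, 0, 0.315, -0.694, 0.25, 0, 0, 0.552, 0, 0.315, -0.694, 0.25, 0, 0, 0.552])

```text
time_s: 34.65
position: [0.3471, 0.3026, 0.0885]
tool_rot: [[0.939, 0.345, -0.006], [0.345, -0.939, -0.006], [-0.008, 0.003, -1.0]]
ft_force: [-0.0, -0.1, -3.3]
grip_width: 0.0452
```

```bash
python3 go.py .345 .308 .030 -69.5
```

```text
t 34.65 pos [0.3471 0.3026 0.0885] F [-0.  -0.1 -3.3] w 0.0452 yawY -69.81
shift [ 0.0012 -0.0198  0.1951] turn [ 0.004   0.0096 -0.007 ]
```

Emit:
step_arm(steps=[0, 0, -0.01, 0.08, 0, 0, 0, 0, 0, -0.01, 0.15, 0, 0, 0, 0, 0, -0.01, 0.185, 0, 0, 0, 0, 0, -0.01, 0.19, 0, 0, 0, 0, 0, -0.01, 0.195, 0, 0, 0, 0, 0, -0.01, 0.2, 0, 0, 0])

```text
time_s: 35.25
position: [0.3492, 0.3067, 0.0333]
tool_rot: [[0.939, 0.344, 0.004], [0.344, -0.939, -0.0], [0.004, 0.002, -1.0]]
ft_force: [0.7, 0.3, -4.3]
grip_width: 0.0448
```

Emit:
step_arm(steps=[0, 0, 0, 0.005, 0, 0, 0, 0, 0, 0, 0.01, 0, 0, 0, 0, 0, 0, 0.01, 0, 0, 0])

```text
time_s: 35.55
position: [0.3491, 0.3068, 0.0315]
tool_rot: [[0.939, 0.345, 0.005], [0.345, -0.939, -0.0], [0.005, 0.002, -1.0]]
ft_force: [-4.0, -3.4, 19.7]
grip_width: 0.0449
```

Emit:
step_arm(steps=[0, 0, 0, -0.005, 0, 0, 0, 0.75, 0, 0, -0.005, 0, 0, 0, 0.75, 0, 0, -0.005, 0, 0, 0, 0.75, 0, 0, -0.1, 0, 0, 0, 0.75, 0, 0, -0.25, 0, 0, 0, 0.75, 0, 0, -0.4, 0, 0, 0, 0.5, 0, 0, -0.5, 0, 0, 0, 0.5, 0, 0, -0.5, 0, 0, 0])

```text
time_s: 36.35
position: [0.3496, 0.3075, 0.1832]
tool_rot: [[0.939, 0.345, 0.01], [0.345, -0.939, 0.003], [0.01, 0.001, -1.0]]
ft_force: [-0.4, -0.2, 0.5]
grip_width: 0.0428
```

Run:
```python
from fx import *
p,d,c=snap('wrist','w23');W=cloud(d,c); print(env.observe()['time_s'])
m=(W[...,2]>.009)&(W[...,2]<.05)&(abs(W[...,0]-.345)<.04)&(abs(W[...,1]-.307)<.05);Q=W[m]; print('ful',rect(Q)[:3],np.percentile(Q[:,2],98))
p,d,c=snap('side','sd2');p,d,c=snap('scene','sc7')
```

```text
36.4
ful (array([347.2, 305. ]), array([53.9, 45.8]), 20.3) 0.038752618238645856
```

View pics/w23.png

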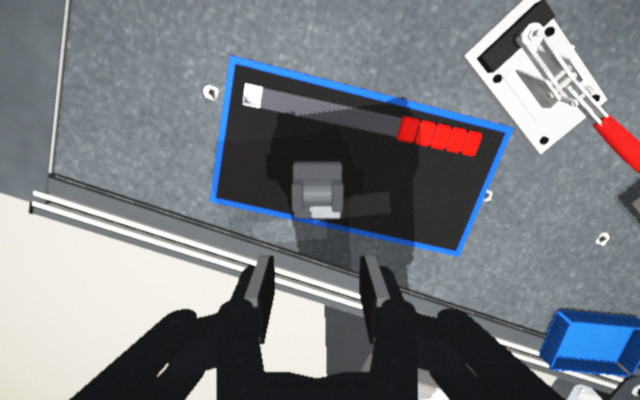

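View pics/sd2.png

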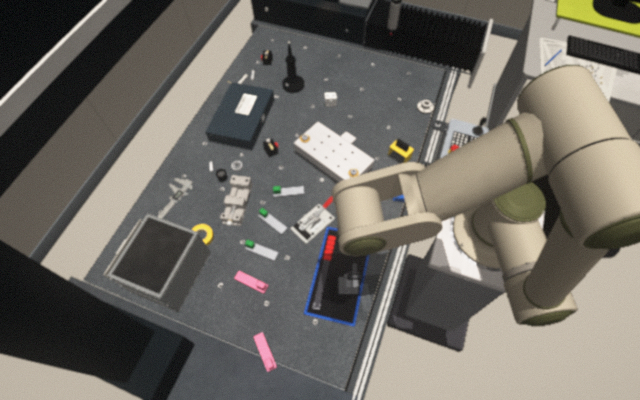

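Bar and fulcrum are back on the mat. Now I look over the spacers and turn the wrist for them.

```bash
python3 go.py .46 .27 .25 -26
```

```text
t 36.5 pos [0.3478 0.3065 0.1787] F [ 0.1  0.1 -0.6] w 0.0426 yawY -69.85
shift [ 0.3092  0.2435 -0.237 ] turn [ 2.800e-03 -1.000e-04 -9.744e-01]
```

Emit:
step_arm(steps=[0.35, 0.31, 0.24, -0.24, 0, 0, -0.97, 0.35, 0.31, 0.24, -0.24, 0, 0, -0.97, 0.35, 0.31, 0.24, -0.24, 0, 0, -0.97, 0.35, 0.31, 0.24, -0.24, 0, 0, -0.97, 0.35, 0.31, 0.24, -0.24, 0, 0, -0.97, 0.35, 0.31, 0.24, -0.24, 0, 0, -0.97])

```text
time_s: 37.1
position: [0.4601, 0.271, 0.25]
tool_rot: [[0.44, 0.898, -0.0], [0.898, -0.44, -0.002], [-0.002, 0.0, -1.0]]
ft_force: [0.2, -0.7, 0.4]
grip_width: 0.0299
```

```bash
python3 go.py .56 .22 .27 16
```

```text
t 37.1 pos [0.4601 0.271  0.25  ] F [ 0.2 -0.7  0.4] w 0.0299 yawY -26.12
shift [-0.0061  0.3739 -0.0663] turn [-3.00e-04  2.60e-03 -9.36e-01]
```

Emit:
step_arm(steps=[0.35, -0.006, 0.374, -0.07, 0, 0, -0.936, 0.35, -0.006, 0.374, -0.07, 0, 0, -0.936, 0.35, -0.006, 0.374, -0.07, 0, 0, -0.936, 0.35, -0.006, 0.374, -0.07, 0, 0, -0.936, 0.35, -0.006, 0.374, -0.07, 0, 0, -0.936, 0.35, -0.006, 0.374, -0.07, 0, 0, -0.936])

```text
time_s: 37.7
position: [0.5599, 0.2201, 0.2718]
tool_rot: [[-0.272, 0.962, 0.0], [0.962, 0.272, -0.001], [-0.001, 0.0, -1.0]]
ft_force: [0.3, 0.3, -0.1]
grip_width: 0.0297
```

```bash
cat > sp.py <<'E'
import sys
from fx import *
s=env.observe();print(s['time_s'],s['position'])
p,d,c=snap('wrist',sys.argv[1]);W=cloud(d,c)
g=(p[...,1].astype(int)>p[...,2]*1.6+25)&(p[...,1].astype(int)>p[...,0]*1.4+15)&(W[...,2]>.012)&(W[...,2]<.045)
n,l,st,ce=cv2.connectedComponentsWithStats(cv2.morphologyEx(g.astype(np.uint8),cv2.MORPH_CLOSE,np.ones((5,5))))
for k in range(1,n):
    if st[k,4]<40: continue
    G=W[(l==k)&(W[...,2]>.030)&(W[...,2]<.04)]
    if len(G)<15: continue
    hc,hs,ha,_=rect(G)
    near=(np.hypot(W[...,0]-hc[0]/1e3,W[...,1]-hc[1]/1e3)<.1)&(W[...,2]>.007)&(W[...,2]<.0135)&~g
    n2,l2,st2,_=cv2.connectedComponentsWithStats(near.astype(np.uint8)); 
    if n2<2: continue
    B=W[l2==1+st2[1:,4].argmax()]; bc,bs,ba,_=rect(B)
    # direction along blade long axis, away from handle
    ang=np.radians(ba if bs[0]>bs[1] else ba+90); u=np.array([np.cos(ang),np.sin(ang)])
    if u@(bc-hc)<0: u=-u
    print('px',ce[k].round(),'handle',hc,hs,'blade',bc,bs,'heading',np.degrees(np.arctan2(u[1],u[0])).round(1), 'dist',np.hypot(*(bc-hc)).round(1))
E
python3 sp.py w24
```

```text
37.7 [0.55987111 0.22007382 0.2717908 ]
px [412. 130.] handle [653.1 292.6] [14.9 23.8] blade [618.2 293.3] [26.  95.7] heading 177.9 dist 34.9
px [385. 215.] handle [658.7 185.2] [15.  23.5] blade [625.7 196.1] [26.3 95.4] heading 160.7 dist 34.8
```

View pics/w24.png

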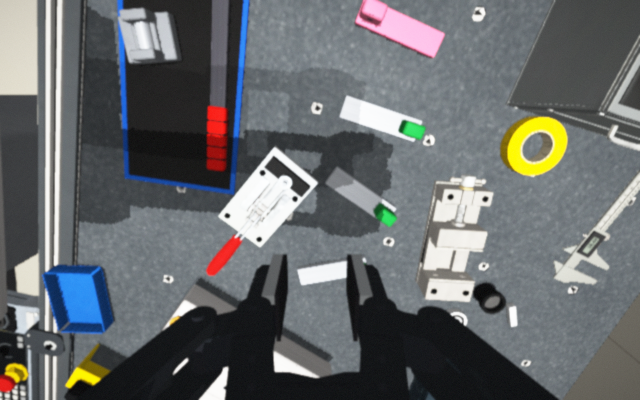

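Two spacers measured: C handle at (0.653, 0.293), heading 178 degrees; B handle at (0.659, 0.185), heading 161 degrees. C first.

```bash
python3 go.py .63 .27 .2 54
```

```text
t 37.75 pos [0.5598 0.2202 0.272 ] F [-1.1  0.1  0.2] w 0.0301 yawY 15.62
shift [0.0973 0.27   0.2401] turn [-2.000e-04  2.000e-03 -8.529e-01]
```

Emit:
step_arm(steps=[0.4, 0.097, 0.27, 0.24, 0, 0, -0.853, 0.4, 0.097, 0.27, 0.24, 0, 0, -0.853, 0.4, 0.097, 0.27, 0.24, 0, 0, -0.853, 0.4, 0.097, 0.27, 0.24, 0, 0, -0.853, 0.4, 0.097, 0.27, 0.24, 0, 0, -0.853, 0.4, 0.097, 0.27, 0.24, 0, 0, -0.853])

```text
time_s: 38.35
position: [0.6299, 0.2705, 0.2005]
tool_rot: [[-0.81, 0.587, 0.002], [0.587, 0.81, -0.001], [-0.002, -0.0, -1.0]]
ft_force: [-0.0, -0.6, 0.2]
grip_width: 0.034
```

```bash
python3 go.py .653 .2926 .12 87.9
```

```text
t 38.35 pos [0.6299 0.2705 0.2005] F [-0.  -0.6  0.2] w 0.034 yawY 54.09
shift [-0.0187  0.1049  0.2684] turn [-0.0009  0.0025 -0.7513]
```

Emit:
step_arm(steps=[0.4, -0.019, 0.105, 0.26, 0, 0, -0.751, 0.4, -0.019, 0.105, 0.26, 0, 0, -0.751, 0.4, -0.019, 0.105, 0.26, 0, 0, -0.751, 0.4, -0.019, 0.105, 0.26, 0, 0, -0.751, 0.4, -0.019, 0.105, 0.26, 0, 0, -0.751])

```text
time_s: 38.85
position: [0.6531, 0.2925, 0.1229]
tool_rot: [[-0.999, 0.037, 0.002], [0.037, 0.999, -0.001], [-0.002, -0.001, -1.0]]
ft_force: [-0.1, -0.7, -1.0]
grip_width: 0.0344
```

```bash
python3 sp.py w25; python3 go.py .653 .2926 .031 87.9
```

```text
38.85 [0.65310892 0.2925333  0.12285099]
px [318. 211.] handle [652.2 292.7] [14.7 22.5] blade [618.1 293.9] [26.1 95. ] heading 177.9 dist 34.1
px [ 61. 221.] handle [652.7  97.9] [23.6 16.7] blade [622.1  81.7] [95.8 28.1] heading -153.5 dist 34.6
px [177. 224.] handle [658.5 185.8] [15.7 23.1] blade [626.4 196.8] [26.3 96.7] heading 160.8 dist 33.9
t 38.9 pos [0.6532 0.2925 0.1232] F [0.8 0.1 0.7] w 0.034 yawY 87.71
shift [0.0013 0.0006 0.3072] turn [-0.0012  0.0032 -0.0041]
```

View pics/w25.png

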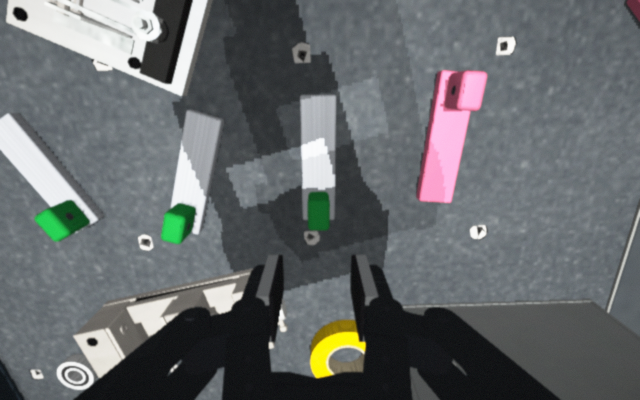

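Emit:
step_arm(steps=[0.4, 0.001, 0.001, 0.13, 0, 0, -0.004, 0.4, 0.001, 0.001, 0.23, 0, 0, -0.004, 0.4, 0.001, 0.001, 0.28, 0, 0, -0.004, 0.4, 0.001, 0.001, 0.305, 0, 0, -0.004, 0.4, 0.001, 0.001, 0.305, 0, 0, -0.004, 0, 0.001, 0.001, 0.305, 0, 0, -0.004, 0, 0.001, 0.001, 0.305, 0, 0, -0.004, 0, 0.001, 0.001, 0.305, 0, 0, -0.004, 0, 0.001, 0.001, 0.305, 0, 0, -0.004], grip_force=60)

```text
time_s: 39.8
position: [0.6541, 0.2929, 0.0337]
tool_rot: [[-1.0, 0.03, 0.006], [0.03, 1.0, -0.0], [-0.006, 0.0, -1.0]]
ft_force: [-0.5, 0.1, 6.8]
grip_width: 0.0147
```

Emit:
step_arm(steps=[0, 0, 0, 0, 0, 0, 0, 0, 0, 0, -0.1, 0, 0, 0, 0, 0, 0, -0.25, 0, 0, 0, 0, 0, 0, -0.4, 0, 0, 0, 0, 0, 0, -0.4, 0, 0, 0])

```text
time_s: 40.3
position: [0.655, 0.2934, 0.1596]
tool_rot: [[-0.999, 0.03, 0.015], [0.03, 1.0, 0.002], [-0.015, 0.003, -1.0]]
ft_force: [0.3, 0.1, -1.4]
grip_width: 0.0146
```

```bash
cat > spin.py <<'E'
import sys
from fx import *
s=env.observe(); p,d,c=snap('wrist',sys.argv[1]); W=cloud(d,c)
print('t',s['time_s'],s['position'].round(4),'w',s['grip_width'])
T=(W-s['position'])@s['tool_rot']*1e3
g=(p[...,1].astype(int)>p[...,2]*1.6+20)&(p[...,1].astype(int)>p[...,0]*1.4+10)&(abs(T[...,1])<25)&(abs(T[...,0])<40)&(abs(T[...,2])<40)
X=T[g]
if len(X): print('green x',np.percentile(X[:,0],[2,98]).round(1),'y',np.percentile(X[:,1],[2,98]).round(1),'ztop',np.percentile(X[:,2],[5,50]).round(1))
m=(abs(T[...,1])<20)&(T[...,2]>8)&(T[...,2]<36)&(T[...,0]>14)&(T[...,0]<110)
X=T[m]
for x in (20,40,60,75):
    q=X[abs(X[:,0]-x)<5]
    if len(q): print(x,'y',np.percentile(q[:,1],[2,50,98]).round(1),'z',np.median(q[:,2]).round(1))
print('tip x',np.percentile(X[:,0],99.5).round(1))
E
python3 spin.py w26; python3 go.py .56 .12 .18 46
```

```text
t 40.3 [0.655  0.2934 0.1596] w 0.014578321344275991
green x [-6.8 14.5] y [-8.3  5.9] ztop [1.8 3.1]
20 y [-13.4  -1.   11.2] z 27.3
40 y [-13.4  -1.   11.3] z 27.2
60 y [-13.3  -1.   11.3] z 27.0
75 y [-13.4  -1.   11.3] z 26.8
tip x 85.0
t 40.35 pos [0.6539 0.2931 0.1556] F [ 0.4 -0.1 -2. ] w 0.0145 yawY 88.28
shift [ 0.2947 -0.586  -0.0847] turn [0.0055 0.0108 0.9395]
```

View pics/w26.png

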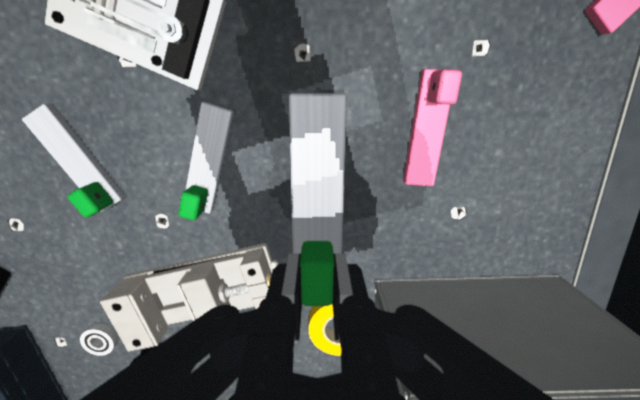

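Run:
```python
from fx import *
for n in ['w22','w6','w13']:
    p,d,c=load(n); W=cloud(d,c); F=w2f(W)*1e3
    m=(W[...,2]>.006)&(W[...,2]<.06)&(F[...,0]<-95)&(F[...,1]<-80)&(F[...,1]>-300)&(F[...,0]>-300)
    nn,l,st,_=cv2.connectedComponentsWithStats(m.astype(np.uint8)); k=1+st[1:,4].argmax(); q=F[l==k]
    print(n,st[k,4],np.percentile(q[:,0],[1,99]).round(),np.percentile(q[:,1],[1,99]).round())
```

```text
w22 2503 [-227. -163.] [-213. -149.]
w6 2165 [-229. -164.] [-212. -148.]
w13 2706 [-229. -165.] [-212. -148.]
```

Emit:
step_arm(steps=[0, 0.28, -0.56, -0.1, 0, 0, 0.93, 0, 0.28, -0.56, -0.1, 0, 0, 0.93, 0, 0.28, -0.56, -0.1, 0, 0, 0.93, 0, 0.28, -0.56, -0.1, 0, 0, 0.93, 0, 0.28, -0.56, -0.1, 0, 0, 0.93, 0, 0.28, -0.56, -0.1, 0, 0, 0.93])

```text
time_s: 40.95
position: [0.5631, 0.1265, 0.1809]
tool_rot: [[-0.723, 0.691, 0.001], [0.691, 0.723, -0.001], [-0.001, -0.0, -1.0]]
ft_force: [-0.2, 0.2, -2.2]
grip_width: 0.0146
```

```bash
python3 go.py .54 -.08 .18 10
```

```text
t 40.95 pos [0.5631 0.1265 0.1809] F [-0.2  0.2 -2.2] w 0.0146 yawY 46.27
shift [-0.4202 -0.5506  0.0036] turn [1.000e-04 1.600e-03 8.059e-01]
```

Emit:
step_arm(steps=[0, -0.42, -0.55, 0, 0, 0, 0.806, 0, -0.42, -0.55, 0, 0, 0, 0.806, 0, -0.42, -0.55, 0, 0, 0, 0.806, 0, -0.42, -0.55, 0, 0, 0, 0.806, 0, -0.42, -0.55, 0, 0, 0, 0.806])

```text
time_s: 41.45
position: [0.5411, -0.083, 0.1806]
tool_rot: [[-0.172, 0.985, 0.001], [0.985, 0.172, -0.002], [-0.002, 0.001, -1.0]]
ft_force: [-0.0, 0.7, -1.8]
grip_width: 0.0146
```

```bash
python3 -c "
from fx import *
print(f2w(-.175,-.098),f2w(-.175,-.056),f2w(-.175,.07))"; python3 go.py .5617 -.2819 .15 -21.2
```

```text
[ 0.56168343 -0.28189587] [ 0.52252583 -0.26670764] [ 0.40505303 -0.22114295]
t 41.45 pos [ 0.5411 -0.083   0.1806] F [-0.   0.7 -1.8] w 0.0146 yawY 9.9
shift [-0.6648 -0.0464  0.1031] turn [0.0012 0.0019 0.6911]
```

Emit:
step_arm(steps=[0, -0.665, -0.046, 0.1, 0, 0, 0.691, 0, -0.665, -0.046, 0.1, 0, 0, 0.691, 0, -0.665, -0.046, 0.1, 0, 0, 0.691, 0, -0.665, -0.046, 0.1, 0, 0, 0.691, 0, -0.665, -0.046, 0.1, 0, 0, 0.691, 0, -0.665, -0.046, 0.1, 0, 0, 0.691])

```text
time_s: 42.05
position: [0.5632, -0.2777, 0.1503]
tool_rot: [[0.355, 0.935, 0.001], [0.935, -0.355, 0.001], [0.001, 0.0, -1.0]]
ft_force: [-0.7, 0.1, -2.2]
grip_width: 0.0145
```

```bash
python3 spin.py w27; python3 go.py .5617 -.2819 .036 -21.2
python3 - <<'E'
from fx import *
p,d,c=load('w27'); W=cloud(d,c)
Q=W[(W[...,2]>.048)&(W[...,2]<.062)]; f=w2f(Q)*1e3
for y in (-90,-60,-40,0,40,80):
    s=f[(abs(f[:,1]-y)<3)&(f[:,0]>-100)&(f[:,0]<60)]
    if len(s)>20: print(y,np.percentile(s[:,0],[0.5,99.5]).round(1))
s=f[(abs(f[:,0]+40)<5)]; print('y ext',np.percentile(s[:,1],[.5,99.5]), np.median(Q[:,2]))
E
```

```text
t 42.05 [ 0.5632 -0.2777  0.1503] w 0.014514594159672399
green x [-6.8 14.7] y [-6.4  7.8] ztop [-2.9 -1.6]
20 y [-11.5   0.9  13.2] z 22.8
40 y [-11.4   0.9  13.2] z 22.6
60 y [-11.4   0.9  13.2] z 22.6
75 y [-11.4   0.9  13.2] z 22.6
tip x 85.2
t 42.1 pos [ 0.5633 -0.2767  0.151 ] F [-0.   0.5 -2.2] w 0.0146 yawY -20.73
shift [-0.0185  0.001   0.3832] turn [ 0.0008 -0.0014  0.0104]
-90 [-59.2 -32. ]
-60 [-59.3 -32.3]
-40 [-59.4 -32.3]
0 [-88.  -32.8]
40 [-59.7 -32.9]
80 [-59.9 -33.3]
y ext [-117.46849119   94.19117578] 0.055658214850839854
```

View pics/w27.png

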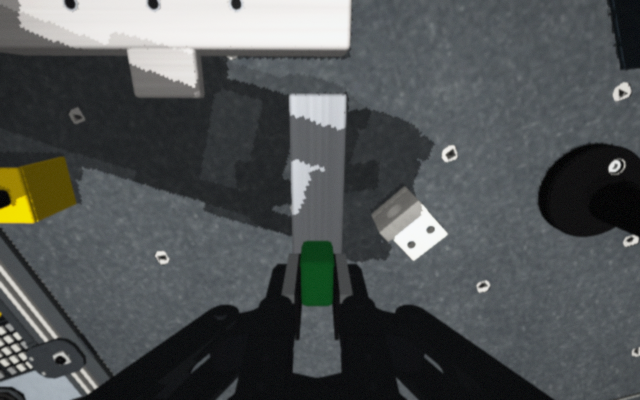

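```bash
python3 go.py .558 -.2805 .0365 -21.2
```

```text
t 42.1 pos [ 0.5633 -0.2767  0.151 ] F [-0.   0.5 -2.2] w 0.0146 yawY -20.73
shift [-0.0185 -0.0122  0.3815] turn [ 0.0008 -0.0014  0.0104]
```

Emit:
step_arm(steps=[0, -0.018, -0.012, 0.14, 0, 0, 0.01, 0, -0.018, -0.012, 0.25, 0, 0, 0.01, 0, -0.018, -0.012, 0.33, 0, 0, 0.01, 0, -0.018, -0.012, 0.37, 0, 0, 0.01, 0, -0.018, -0.012, 0.38, 0, 0, 0.01, 0, -0.018, -0.012, 0.38, 0, 0, 0.01])

```text
time_s: 42.7
position: [0.5587, -0.2812, 0.0389]
tool_rot: [[0.363, 0.932, 0.003], [0.932, -0.363, -0.002], [-0.0, 0.004, -1.0]]
ft_force: [-0.2, 0.2, -1.4]
grip_width: 0.0146
```

```bash
python3 go.py .558 -.2805 .0345 -21.2
```

```text
t 42.7 pos [ 0.5587 -0.2812  0.0389] F [-0.2  0.2 -1.4] w 0.0146 yawY -21.29
shift [ 0.0012 -0.0031  0.0145] turn [ 0.0048  0.0002 -0.002 ]
```

Emit:
step_arm(steps=[0, 0, -0.002, 0.006, 0, 0, 0, 0, 0, -0.002, 0.012, 0, 0, 0, 0, 0, -0.002, 0.012, 0, 0, 0])

```text
time_s: 43.0
position: [0.5577, -0.2816, 0.0349]
tool_rot: [[0.364, 0.931, 0.003], [0.931, -0.364, -0.001], [-0.0, 0.004, -1.0]]
ft_force: [0.7, 0.1, -2.5]
grip_width: 0.0147
```

```bash
python3 -c "
from fx import *
from go import *
s=env.observe();print(w2f(s['position']))
w=f2w(-.082,-.094);print(rel([w[0],w[1],.035],Rt(-21.2,0)))"
```

```text
[-0.17613391 -0.09417718]
(array([ 3.13776420e-01, -1.54242614e-03, -2.25715396e-04]), array([ 0.00456324,  0.00020399, -0.00386522]))
```

Emit:
step_arm(steps=[0, 0.05, 0, 0, 0, 0, -0.002, 0, 0.1, 0, 0, 0, 0, -0.002, 0, 0.15, 0, 0, 0, 0, -0.002, 0, 0.2, 0, 0, 0, 0, -0.002, 0, 0.25, -0.001, 0, 0, 0, -0.002, 0, 0.29, -0.001, 0, 0, 0, -0.002, 0, 0.305, -0.001, 0, 0, 0, -0.002, 0, 0.305, -0.001, 0, 0, 0, -0.002])

```text
time_s: 43.8
position: [0.5909, -0.1956, 0.0345]
tool_rot: [[0.362, 0.932, 0.003], [0.932, -0.362, -0.001], [-0.0, 0.003, -1.0]]
ft_force: [0.3, -0.3, -2.5]
grip_width: 0.0142
```

```bash
python3 -c "
from fx import *
from go import *
s=env.observe();print(s['position'],w2f(s['position']),s['ft_force'])
snap('wrist','w28')"
```

```text
[ 0.59092035 -0.19555706  0.03452422] [-0.08393148 -0.09403603] [ 0.34023183 -0.32713462 -2.47016031]
```

View pics/w28.png

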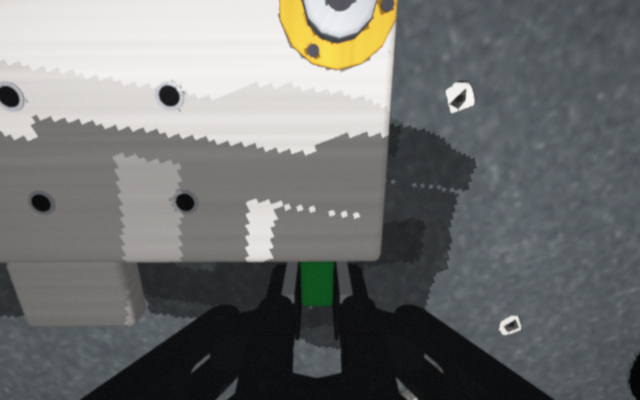

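The blade is in with the handle near the plate front (px 317,285). I lower and release.

Emit:
step_arm(steps=[0, 0, 0, 0.004, 0, 0, 0, 0, 0, 0, 0.004, 0, 0, 0, 0.3, 0, 0, 0.003, 0, 0, 0, 0.3, 0, 0, 0.003, 0, 0, 0, 0.3, 0, 0, -0.06, 0, 0, 0, 0.3, 0, 0, -0.2, 0, 0, 0, 0.3, 0, 0, -0.35, 0, 0, 0, 0.3, 0, 0, -0.5, 0, 0, 0, 0.3, 0, 0, -0.55, 0, 0, 0, 0.3, 0, 0, -0.55, 0, 0, 0])

```text
time_s: 44.85
position: [0.5909, -0.1966, 0.2022]
tool_rot: [[0.363, 0.932, 0.007], [0.932, -0.363, -0.004], [-0.001, 0.008, -1.0]]
ft_force: [0.3, 1.0, -0.4]
grip_width: 0.0258
```

```bash
python3 sp.py w29; python3 rise.py r4 scene; python3 go.py .56 -.02 .22 15
```

```text
44.85 [ 0.59090516 -0.1965605   0.20222283]
px [315. 182.] handle [ 591.2 -194.2] [21.7 13.6] blade [ 591.3 -194.3] [25.9 25. ] heading -111.6 dist 0.1
t 44.9 pos [ 0.5902 -0.1962  0.1998] F [ 0.4  0.7 -1.7]
scene plate top 1060 55.56
table 0.4
t 44.95 pos [ 0.5898 -0.196   0.1984] F [-0.  -0.5 -1. ] w 0.0255 yawY -21.3
shift [ 0.5105 -0.3056 -0.0723] turn [ 1.700e-03  3.000e-04 -8.067e-01]
```

View pics/w29.png

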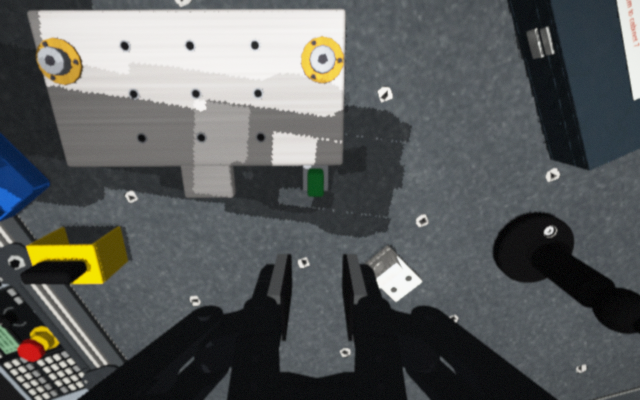

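View pics/r4scene.png

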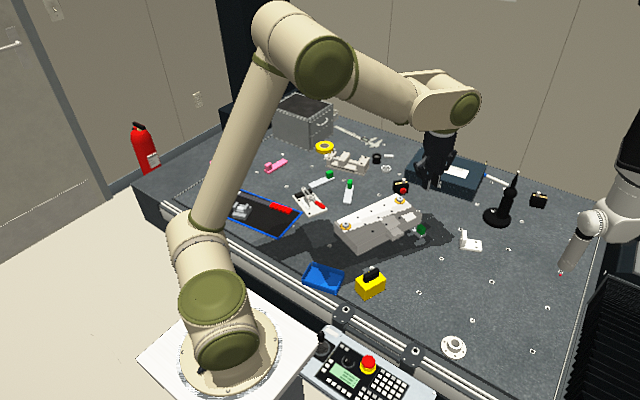

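First spacer done. Next, B.

```bash
python3 go.py .61 .0 .2 22
```

```text
t 44.95 pos [ 0.5898 -0.196   0.1984] F [-0.  -0.5 -1. ] w 0.0255 yawY -21.3
shift [ 0.6331 -0.1746 -0.0054] turn [ 1.700e-03  4.000e-04 -9.623e-01]
```

Emit:
step_arm(steps=[0.4, 0.633, -0.175, 0, 0, 0, -0.96, 0.4, 0.633, -0.175, 0, 0, 0, -0.96, 0.4, 0.633, -0.175, 0, 0, 0, -0.96, 0.4, 0.633, -0.175, 0, 0, 0, -0.96, 0.4, 0.633, -0.175, 0, 0, 0, -0.96, 0.4, 0.633, -0.175, 0, 0, 0, -0.96])

```text
time_s: 45.55
position: [0.6097, 0.0012, 0.1973]
tool_rot: [[-0.376, 0.926, -0.001], [0.926, 0.376, -0.001], [-0.0, -0.001, -1.0]]
ft_force: [-0.5, -1.1, 0.4]
grip_width: 0.0339
```

```bash
python3 go.py .645 .13 .17 61
```

```text
t 45.55 pos [0.6097 0.0012 0.1973] F [-0.5 -1.1  0.4] w 0.0339 yawY 22.12
shift [0.3534 0.2706 0.0906] turn [-1.300e-03 -2.000e-04 -8.641e-01]
```

Emit:
step_arm(steps=[0.4, 0.353, 0.27, 0.09, 0, 0, -0.864, 0.4, 0.353, 0.27, 0.09, 0, 0, -0.864, 0.4, 0.353, 0.27, 0.09, 0, 0, -0.864, 0.4, 0.353, 0.27, 0.09, 0, 0, -0.864, 0.4, 0.353, 0.27, 0.09, 0, 0, -0.864])

```text
time_s: 46.05
position: [0.6458, 0.1284, 0.1701]
tool_rot: [[-0.873, 0.487, -0.001], [0.487, 0.873, -0.001], [-0.0, -0.001, -1.0]]
ft_force: [-0.4, 0.1, -0.0]
grip_width: 0.034
```

```bash
python3 sp.py w30; python3 go.py .6585 .1855 .12 70.7
```

```text
46.05 [0.64579229 0.12835252 0.17013088]
px [382. 176.] handle [658.6 184.5] [15.9 22.7] blade [626.4 195.8] [26.3 95.7] heading 161.0 dist 34.1
px [292. 216.] handle [653.2  96.8] [23.2 14.8] blade [623.   80.4] [96.1 26.7] heading -153.0 dist 34.4
t 46.1 pos [0.6458 0.1278 0.1704] F [-0.1 -0.6  0.2] w 0.0342 yawY 60.93
shift [0.0565 0.1889 0.1677] turn [-0.0017  0.0003 -0.217 ]
```

View pics/w30.png

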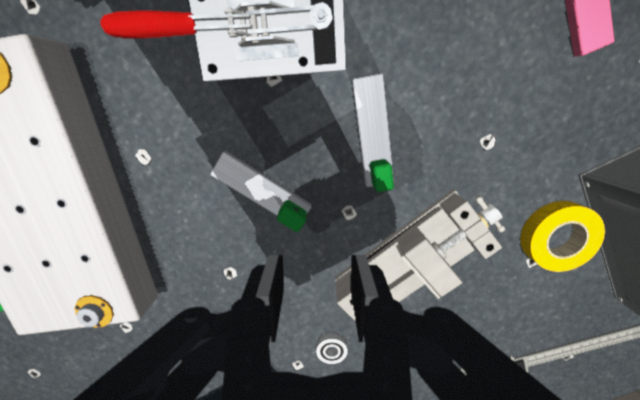

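Emit:
step_arm(steps=[0.4, 0.056, 0.187, 0.16, 0, 0, -0.22, 0.4, 0.056, 0.187, 0.16, 0, 0, -0.22, 0.4, 0.056, 0.187, 0.16, 0, 0, -0.22, 0.4, 0.056, 0.187, 0.16, 0, 0, -0.22])

```text
time_s: 46.5
position: [0.6588, 0.1845, 0.1236]
tool_rot: [[-0.942, 0.335, 0.001], [0.335, 0.942, -0.002], [-0.002, -0.001, -1.0]]
ft_force: [0.3, -0.1, -0.5]
grip_width: 0.0345
```

```bash
python3 sp.py w31; python3 go.py .6585 .185 .031 70.8
```

```text
46.5 [0.65882162 0.18449183 0.12355268]
px [319. 211.] handle [659.1 184.8] [15.5 22.9] blade [626.7 196.3] [26.  95.4] heading 160.7 dist 34.4
px [209. 240.] handle [654.   97.2] [23.4 15.6] blade [623.   80.9] [95.6 27.1] heading -153.2 dist 35.0
t 46.55 pos [0.6591 0.1841 0.1245] F [ 0.7 -0.7  0.3] w 0.0343 yawY 70.45
shift [0.0039 0.0021 0.3117] turn [-0.0004  0.004  -0.0078]
```

```bash
python3 sp.py w31b; python3 go.py .659 .1848 .031 70.7
```

```text
46.55 [0.65913286 0.18414903 0.12452543]
px [319. 210.] handle [659.  185.5] [14.8 23.2] blade [626.5 196.5] [26.1 95.7] heading 160.9 dist 34.3
px [210. 239.] handle [653.7  97.4] [23.3 15.9] blade [623.   81.2] [95.9 27.1] heading -152.8 dist 34.7
t 46.6 pos [0.6593 0.1841 0.1251] F [ 0.2 -1.   0.4] w 0.0342 yawY 70.47
shift [0.0029 0.002  0.3135] turn [ 0.0001  0.005  -0.0052]
```

The state is unchanged and B is under the gripper, so I grasp it.

Emit:
step_arm(steps=[0.4, 0.002, 0.002, 0.13, 0, 0, -0.005, 0.4, 0.002, 0.002, 0.23, 0, 0, -0.005, 0.4, 0.002, 0.002, 0.28, 0, 0, -0.005, 0.4, 0.002, 0.002, 0.305, 0, 0, -0.005, 0.4, 0.002, 0.002, 0.305, 0, 0, -0.005, 0, 0.002, 0.002, 0.305, 0, 0, -0.005, 0, 0.002, 0.002, 0.305, 0, 0, -0.005, 0, 0.002, 0.002, 0.305, 0, 0, -0.005, 0, 0.002, 0.002, 0.305, 0, 0, -0.005], grip_force=60)

```text
time_s: 47.5
position: [0.6596, 0.1862, 0.0347]
tool_rot: [[-0.945, 0.327, 0.006], [0.327, 0.945, -0.001], [-0.006, 0.001, -1.0]]
ft_force: [-0.0, -1.6, 6.4]
grip_width: 0.0145
```

Emit:
step_arm(steps=[0, 0, 0, 0, 0, 0, 0, 0, 0, 0, -0.1, 0, 0, 0, 0, 0, 0, -0.25, 0, 0, 0, 0, 0, 0, -0.45, 0, 0, 0, 0, 0, 0, -0.45, 0, 0, 0, 0, 0, 0, -0.45, 0, 0, 0])

```text
time_s: 48.1
position: [0.6588, 0.1865, 0.17]
tool_rot: [[-0.945, 0.327, 0.007], [0.327, 0.945, -0.001], [-0.007, 0.002, -1.0]]
ft_force: [-0.0, 0.2, -2.7]
grip_width: 0.0145
```

```bash
python3 spin.py w32; python3 go.py .57 .06 .18 32
```

```text
t 48.1 [0.6588 0.1865 0.17  ] w 0.014540539871454976
green x [-8.2 13. ] y [-8.   6.2] ztop [1.3 2.6]
20 y [-13.5  -0.7  11.3] z 26.8
40 y [-13.5  -1.2  11.3] z 26.7
60 y [-13.5  -1.2  11.2] z 26.5
75 y [-13.5  -1.1  11.2] z 26.4
tip x 83.5
t 48.15 pos [0.658  0.1864 0.1674] F [ 0.7  0.2 -3.1] w 0.0145 yawY 70.91
shift [ 0.1394 -0.494  -0.0423] turn [8.000e-04 3.200e-03 8.648e-01]
```

Emit:
step_arm(steps=[0, 0.14, -0.494, -0.05, 0, 0, 0.865, 0, 0.14, -0.494, -0.05, 0, 0, 0.865, 0, 0.14, -0.494, -0.05, 0, 0, 0.865, 0, 0.14, -0.494, -0.05, 0, 0, 0.865, 0, 0.14, -0.494, -0.05, 0, 0, 0.865, 0, 0.14, -0.494, -0.05, 0, 0, 0.865])

```text
time_s: 48.75
position: [0.5692, 0.0597, 0.1807]
tool_rot: [[-0.529, 0.849, -0.001], [0.849, 0.529, -0.001], [0.0, -0.001, -1.0]]
ft_force: [0.8, -0.3, -1.6]
grip_width: 0.0146
```

```bash
python3 go.py .52 -.16 .17 0
```

```text
t 48.75 pos [0.5692 0.0597 0.1807] F [ 0.8 -0.3 -1.6] w 0.0146 yawY 31.91
shift [-0.535  -0.5264  0.0362] turn [-1.900e-03  3.000e-04  7.092e-01]
```

Emit:
step_arm(steps=[0, -0.535, -0.526, 0, 0, 0, 0.71, 0, -0.535, -0.526, 0, 0, 0, 0.71, 0, -0.535, -0.526, 0, 0, 0, 0.71, 0, -0.535, -0.526, 0, 0, 0, 0.71, 0, -0.535, -0.526, 0, 0, 0, 0.71, 0, -0.535, -0.526, 0, 0, 0, 0.71])

```text
time_s: 49.35
position: [0.5204, -0.1623, 0.1812]
tool_rot: [[0.001, 1.0, 0.0], [1.0, -0.001, -0.0], [-0.0, 0.0, -1.0]]
ft_force: [0.5, 0.2, -1.8]
grip_width: 0.0144
```

```bash
python3 go.py .5207 -.266 .12 -21.2
```

```text
t 49.35 pos [ 0.5204 -0.1623  0.1812] F [ 0.5  0.2 -1.8] w 0.0144 yawY -0.04
shift [-0.3455  0.0011  0.204 ] turn [2.000e-04 3.000e-04 4.703e-01]
```

Emit:
step_arm(steps=[0, -0.345, 0.001, 0, 0, 0, 0.47, 0, -0.345, 0.001, 0, 0, 0, 0.47, 0, -0.345, 0.001, 0, 0, 0, 0.47, 0, -0.345, 0.001, 0.2, 0, 0, 0.47, 0, -0.345, 0.001, 0.2, 0, 0, 0.47, 0, -0.345, 0.001, 0.2, 0, 0, 0.47])

```text
time_s: 49.95
position: [0.5213, -0.2617, 0.1209]
tool_rot: [[0.358, 0.934, -0.002], [0.934, -0.358, 0.003], [0.002, -0.003, -1.0]]
ft_force: [0.3, 0.2, -1.8]
grip_width: 0.0145
```

```bash
python3 spin.py w33; python3 go.py .5207 -.266 .037 -21.2
```

```text
t 49.95 [ 0.5213 -0.2617  0.1209] w 0.014503964767701128
green x [-9.1 12.5] y [-5.1  9. ] ztop [-3.2 -1.8]
20 y [-10.4   1.8  14.3] z 22.4
40 y [-10.5   1.8  14.2] z 22.4
60 y [-10.4   1.9  14.2] z 22.3
75 y [-10.5   1.9  14.3] z 22.3
tip x 82.9
t 50.0 pos [ 0.5222 -0.2624  0.1228] F [ 0.9 -0.6 -1.3] w 0.0146 yawY -20.98
shift [-0.0133 -0.0006  0.286 ] turn [ 0.0015 -0.0008  0.0049]
```

View pics/w33.png

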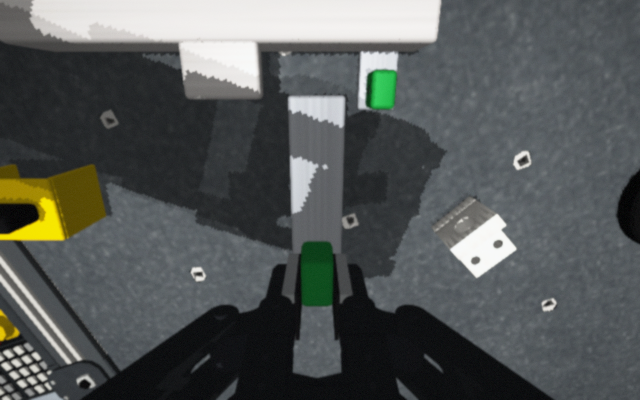

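The blade (px 318,165) lies between the lip and the first spacer. I lower it and push it in.

Emit:
step_arm(steps=[0, -0.013, 0, 0.14, 0, 0, 0.005, 0, -0.013, 0, 0.22, 0, 0, 0.005, 0, -0.013, 0, 0.27, 0, 0, 0.005, 0, -0.013, 0, 0.286, 0, 0, 0.005, 0, -0.013, 0, 0.286, 0, 0, 0.005, 0, -0.013, 0, 0.286, 0, 0, 0.005])

```text
time_s: 50.6
position: [0.5215, -0.2673, 0.0387]
tool_rot: [[0.363, 0.932, 0.005], [0.932, -0.363, -0.003], [-0.001, 0.005, -1.0]]
ft_force: [-0.3, 0.1, -1.7]
grip_width: 0.0146
```

```bash
python3 -c "
from fx import *
from go import *
s=env.observe();print(s['position'],w2f(s['position']),s['ft_force'])
w=f2w(-.083,-.054);print(rel([w[0],w[1],.036],Rt(-21.2,0)))"
```

```text
[ 0.52150898 -0.26729244  0.03871379] [-0.17591294 -0.05526344] [-0.26737334  0.09697217 -1.68989403]
(array([ 0.30970875, -0.00481042,  0.00877978]), array([ 0.00694169,  0.00099319, -0.00226257]))
```

Emit:
step_arm(steps=[0, 0, -0.003, 0.009, 0, 0, 0, 0, 0, -0.003, 0.009, 0, 0, 0, 0, 0.05, -0.003, 0.009, 0, 0, 0, 0, 0.1, -0.003, 0.009, 0, 0, 0, 0, 0.15, -0.003, 0.009, 0, 0, 0, 0, 0.2, -0.003, 0.009, 0, 0, 0, 0, 0.25, -0.003, 0.009, 0, 0, 0, 0, 0.29, -0.003, 0.009, 0, 0, 0, 0, 0.305, -0.003, 0.009, 0, 0, 0, 0, 0.305, -0.003, 0.009, 0, 0, 0])

```text
time_s: 51.6
position: [0.5537, -0.1804, 0.0347]
tool_rot: [[0.363, 0.932, 0.004], [0.932, -0.363, -0.0], [0.001, 0.003, -1.0]]
ft_force: [1.3, 3.4, 4.9]
grip_width: 0.0146
```

```bash
python3 -c "
from fx import *
from go import *
s=env.observe();print(s['position'],w2f(s['position']),s['ft_force'])
snap('wrist','w34')"
```

```text
[ 0.55367481 -0.18042461  0.03467598] [-0.08329204 -0.05383887] [1.25375033 3.41022209 4.88002069]
```

View pics/w34.png

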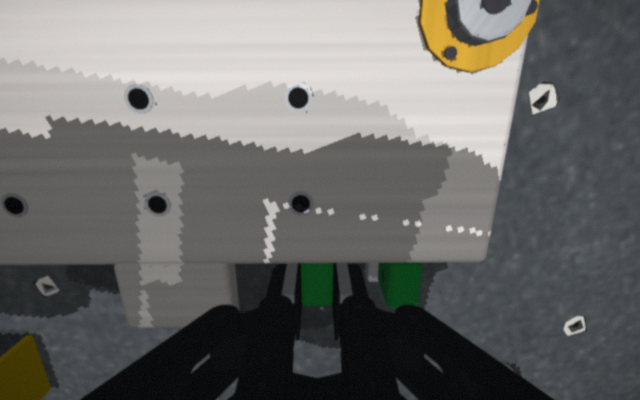

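The second spacer is in. I release with a small opening because its neighbour is close.

Emit:
step_arm(steps=[0.23, 0, 0, 0, 0, 0, 0, 0.23, 0, 0, 0, 0, 0, 0, 0.23, 0, 0, 0, 0, 0, 0, 0.23, 0, 0, -0.06, 0, 0, 0, 0.23, 0, 0, -0.15, 0, 0, 0, 0.23, 0, 0, -0.3, 0, 0, 0, 0.23, 0, 0, -0.45, 0, 0, 0, 0.23, 0, 0, -0.55, 0, 0, 0, 0.23, 0, 0, -0.55, 0, 0, 0])

```text
time_s: 52.55
position: [0.5539, -0.1822, 0.2038]
tool_rot: [[0.364, 0.931, 0.01], [0.931, -0.364, -0.005], [-0.001, 0.011, -1.0]]
ft_force: [0.1, -0.4, -0.8]
grip_width: 0.0196
```

```bash
python3 sp.py w35;  python3 go.py .61 .0 .2 22
```

```text
52.55 [ 0.55386633 -0.18219966  0.20382791]
px [314. 182.] handle [ 553.8 -178.9] [21.8 13.6] blade [ 553.3 -179. ] [25.9 25.7] heading -110.9 dist 0.5
px [355. 182.] handle [ 590.7 -194.5] [22.3 14.8] blade [ 553.3 -179. ] [25.9 25.7] heading 69.1 dist 40.5
t 52.6 pos [ 0.553  -0.1817  0.201 ] F [ 0.3  0.1 -0.6] w 0.0196 yawY -21.35
shift [ 0.6334 -0.0438  0.0028] turn [ 0.0076  0.0039 -0.9634]
```

View pics/w35.png

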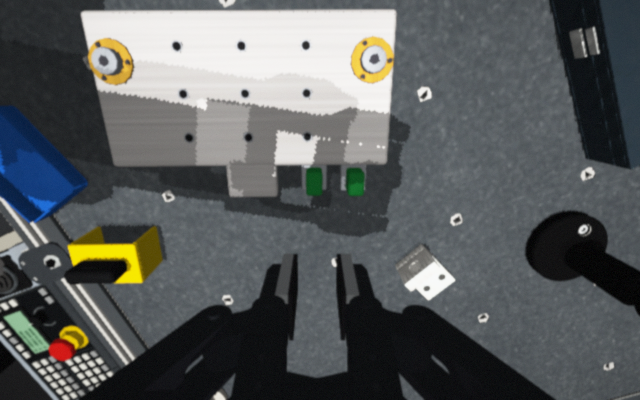

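Two spacers are in (px 315,182 and 355,182). Now spacer A.

Emit:
step_arm(steps=[0.4, 0.63, -0.044, 0, 0, 0, -0.96, 0.4, 0.63, -0.044, 0, 0, 0, -0.96, 0.4, 0.63, -0.044, 0, 0, 0, -0.96, 0.4, 0.63, -0.044, 0, 0, 0, -0.96, 0.4, 0.63, -0.044, 0, 0, 0, -0.96, 0.4, 0.63, -0.044, 0, 0, 0, -0.96])

```text
time_s: 53.2
position: [0.6088, 0.0005, 0.1975]
tool_rot: [[-0.375, 0.927, -0.001], [0.927, 0.375, -0.001], [-0.0, -0.001, -1.0]]
ft_force: [0.3, -0.3, 0.6]
grip_width: 0.0342
```

```bash
python3 go.py .645 .08 .18 65
```

```text
t 53.2 pos [6.088e-01 5.000e-04 1.975e-01] F [ 0.3 -0.3  0.6] w 0.0342 yawY 22.04
shift [0.2002 0.2114 0.058 ] turn [-1.100e-03  1.000e-04 -9.546e-01]
```

Emit:
step_arm(steps=[0.4, 0.2, 0.211, 0.06, 0, 0, -0.955, 0.4, 0.2, 0.211, 0.06, 0, 0, -0.955, 0.4, 0.2, 0.211, 0.06, 0, 0, -0.955, 0.4, 0.2, 0.211, 0.06, 0, 0, -0.955, 0.4, 0.2, 0.211, 0.06, 0, 0, -0.955, 0.4, 0.2, 0.211, 0.06, 0, 0, -0.955])

```text
time_s: 53.8
position: [0.6453, 0.0778, 0.1802]
tool_rot: [[-0.904, 0.428, 0.001], [0.428, 0.904, -0.001], [-0.001, -0.001, -1.0]]
ft_force: [-0.4, -0.5, 0.1]
grip_width: 0.0342
```

```bash
python3 sp.py w36; python3 go.py .6535 .0973 .13 109
```

```text
53.8 [0.64533107 0.07776824 0.18018802]
px [340. 189.] handle [653.4  97.2] [23.2 14.8] blade [623.   80.9] [95.9 26.4] heading -153.3 dist 34.5
t 53.85 pos [0.6454 0.0778 0.1804] F [-0.3 -0.1 -0.5] w 0.0339 yawY 64.41
shift [0.0039 0.0703 0.168 ] turn [-0.0013  0.0013 -0.9908]
```

View pics/w36.png

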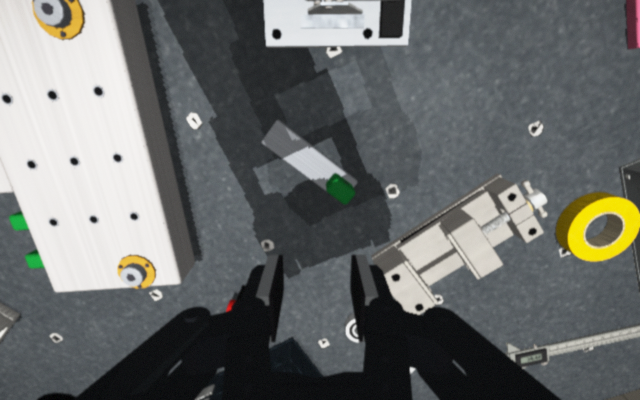

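Emit:
step_arm(steps=[0.4, 0.004, 0.07, 0.1, 0, 0, -0.99, 0.4, 0.004, 0.07, 0.1, 0, 0, -0.99, 0.4, 0.004, 0.07, 0.1, 0, 0, -0.99, 0.4, 0.004, 0.07, 0.1, 0, 0, -0.99, 0.4, 0.004, 0.07, 0.1, 0, 0, -0.99, 0.4, 0.004, 0.07, 0.1, 0, 0, -0.99])

```text
time_s: 54.45
position: [0.6534, 0.0977, 0.1509]
tool_rot: [[-0.945, -0.329, 0.002], [-0.329, 0.945, -0.001], [-0.001, -0.002, -1.0]]
ft_force: [-0.7, -0.5, -0.4]
grip_width: 0.0339
```

```bash
python3 sp.py w37; python3 go.py .6535 .0973 .1 116.8
```

```text
54.45 [0.65338512 0.09770479 0.15091781]
px [317. 200.] handle [653.2  96.9] [22.6 15. ] blade [622.9  81.1] [95.7 26.1] heading -153.1 dist 34.2
t 54.5 pos [0.6534 0.0978 0.151 ] F [ 0.6 -0.5  0.1] w 0.0341 yawY 109.12
shift [ 0.0006 -0.0013  0.1701] turn [-0.0022  0.0019 -0.1707]
```

Emit:
step_arm(steps=[0.4, 0.001, -0.001, 0.13, 0, 0, -0.172, 0.4, 0.001, -0.001, 0.25, 0, 0, -0.172, 0.4, 0.001, -0.002, 0.33, 0, 0, -0.172, 0.4, 0.001, -0.002, 0.38, 0, 0, -0.172, 0.4, 0.001, -0.002, 0.395, 0, 0, -0.172, 0.4, 0.001, -0.002, 0.395, 0, 0, -0.172])

```text
time_s: 55.1
position: [0.654, 0.0974, 0.0331]
tool_rot: [[-0.891, -0.454, 0.003], [-0.454, 0.891, -0.001], [-0.002, -0.002, -1.0]]
ft_force: [-0.7, 0.8, 0.4]
grip_width: 0.0338
```

Emit:
step_arm(steps=[0, 0, 0, 0, 0, 0, 0, 0, 0, 0, 0, 0, 0, 0, 0, 0, 0, 0, 0, 0, 0, 0, 0, 0, 0, 0, 0, 0, 0, 0, 0, -0.1, 0, 0, 0, 0, 0, 0, -0.25, 0, 0, 0, 0, 0, 0, -0.45, 0, 0, 0, 0, 0, 0, -0.45, 0, 0, 0, 0, 0, 0, -0.45, 0, 0, 0], grip_force=60)

```text
time_s: 56.0
position: [0.6539, 0.0977, 0.1699]
tool_rot: [[-0.89, -0.456, 0.007], [-0.456, 0.89, -0.001], [-0.005, -0.004, -1.0]]
ft_force: [-1.0, -0.8, -2.3]
grip_width: 0.0145
```

```bash
python3 spin.py w38; python3 go.py .6 .04 .19 78
```

```text
t 56.0 [0.6539 0.0977 0.1699] w 0.014536302305923338
green x [-7.5 13.9] y [-7.8  6.4] ztop [1.  2.4]
20 y [-12.9  -0.5  11.8] z 26.6
40 y [-12.8  -0.5  11.9] z 26.5
60 y [-12.7  -0.5  11.9] z 26.4
75 y [-12.5  -0.   12.2] z 26.2
tip x 84.5
t 56.05 pos [0.6531 0.0977 0.1674] F [ 0.2  0.4 -3.9] w 0.0146 yawY 117.12
shift [ 0.2449 -0.0906 -0.0754] turn [-0.0017  0.0027  0.8693]
```

Emit:
step_arm(steps=[0, 0.245, -0.09, -0.08, 0, 0, 0.87, 0, 0.245, -0.09, -0.08, 0, 0, 0.87, 0, 0.245, -0.09, -0.08, 0, 0, 0.87, 0, 0.245, -0.09, -0.08, 0, 0, 0.87, 0, 0.245, -0.09, -0.08, 0, 0, 0.87, 0, 0.245, -0.09, -0.08, 0, 0, 0.87])

```text
time_s: 56.65
position: [0.5994, 0.0401, 0.1894]
tool_rot: [[-0.978, 0.209, -0.002], [0.209, 0.978, -0.001], [0.002, -0.001, -1.0]]
ft_force: [-0.1, -0.0, -2.3]
grip_width: 0.0145
```

```bash
python3 go.py .52 -.06 .19 38
```

```text
t 56.65 pos [0.5994 0.0401 0.1894] F [-0.1 -0.  -2.3] w 0.0145 yawY 77.93
shift [ 0.1892 -0.3818 -0.0014] turn [-0.0017 -0.0015  0.8873]
```

Emit:
step_arm(steps=[0, 0.19, -0.38, 0, 0, 0, 0.887, 0, 0.19, -0.38, 0, 0, 0, 0.887, 0, 0.19, -0.38, 0, 0, 0, 0.887, 0, 0.19, -0.38, 0, 0, 0, 0.887, 0, 0.19, -0.38, 0, 0, 0, 0.887, 0, 0.19, -0.38, 0, 0, 0, 0.887])

```text
time_s: 57.25
position: [0.5202, -0.0595, 0.1905]
tool_rot: [[-0.617, 0.787, 0.0], [0.787, 0.617, -0.0], [-0.0, 0.0, -1.0]]
ft_force: [0.8, -0.2, -2.1]
grip_width: 0.0147
```

```bash
python3 go.py .44 -.17 .18 0
```

```text
t 57.25 pos [ 0.5202 -0.0595  0.1905] F [ 0.8 -0.2 -2.1] w 0.0147 yawY 38.12
shift [-0.1246 -0.4378  0.0349] turn [3.000e-04 4.000e-04 8.472e-01]
```

Emit:
step_arm(steps=[0, -0.125, -0.438, 0, 0, 0, 0.847, 0, -0.125, -0.438, 0, 0, 0, 0.847, 0, -0.125, -0.438, 0, 0, 0, 0.847, 0, -0.125, -0.438, 0, 0, 0, 0.847, 0, -0.125, -0.438, 0, 0, 0, 0.847, 0, -0.125, -0.438, 0, 0, 0, 0.847])

```text
time_s: 57.85
position: [0.4401, -0.1699, 0.1909]
tool_rot: [[-0.002, 1.0, 0.001], [1.0, 0.002, -0.0], [-0.0, 0.001, -1.0]]
ft_force: [0.3, 0.6, -2.8]
grip_width: 0.0147
```

```bash
python3 -c "
from fx import *
from go import *
w=f2w(-.175,.066);print(w,rel([w[0],w[1],.12],Rt(-21.2,0)))"
```

```text
[ 0.40878233 -0.22258944] (array([-0.17518366, -0.10530404,  0.23623095]), array([ 1.81453495e-03, -3.26120921e-06,  4.74134185e-01]))
```

Emit:
step_arm(steps=[0, -0.175, -0.105, 0, 0, 0, 0.474, 0, -0.175, -0.105, 0, 0, 0, 0.474, 0, -0.175, -0.105, 0.1, 0, 0, 0.474, 0, -0.175, -0.105, 0.23, 0, 0, 0.474, 0, -0.175, -0.105, 0.23, 0, 0, 0.474])

```text
time_s: 58.35
position: [0.4074, -0.2208, 0.1189]
tool_rot: [[0.36, 0.933, -0.004], [0.933, -0.36, 0.005], [0.003, -0.006, -1.0]]
ft_force: [-0.4, -0.7, -0.9]
grip_width: 0.0148
```

```bash
python3 spin.py w39; python3 go.py .4088 -.2226 .0365 -21.2
```

```text
t 58.35 [ 0.4074 -0.2208  0.1189] w 0.014829253391241071
green x [-8.5 12.8] y [-4.8  9.3] ztop [-3.8 -2.5]
20 y [-9.8  2.6 14.9] z 21.9
40 y [-9.7  2.6 15. ] z 21.9
60 y [-9.6  2.7 15.1] z 21.9
75 y [-9.5  3.1 15.3] z 21.8
tip x 83.3
t 58.4 pos [ 0.4085 -0.2216  0.1213] F [ 0.4 -0.6 -1.5] w 0.0145 yawY -21.14
shift [-0.0031  0.0027  0.2827] turn [-0.0025 -0.0024  0.0014]
```

View pics/w39.png

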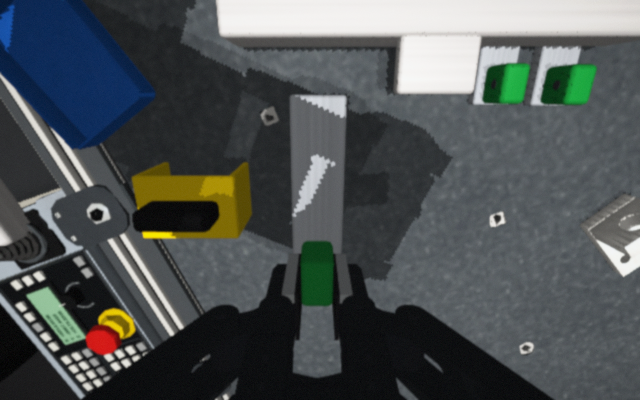

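Emit:
step_arm(steps=[0, -0.003, 0.003, 0.14, 0, 0, 0, 0, -0.003, 0.003, 0.22, 0, 0, 0, 0, -0.003, 0.003, 0.265, 0, 0, 0, 0, -0.003, 0.003, 0.282, 0, 0, 0, 0, -0.003, 0.003, 0.282, 0, 0, 0, 0, -0.003, 0.003, 0.282, 0, 0, 0])

```text
time_s: 59.0
position: [0.4105, -0.2242, 0.0392]
tool_rot: [[0.363, 0.932, 0.004], [0.932, -0.363, -0.003], [-0.001, 0.005, -1.0]]
ft_force: [-0.1, -0.1, -1.5]
grip_width: 0.0145
```

```bash
python3 -c "
from fx import *
from go import *
s=env.observe();print(s['position'],w2f(s['position']),s['ft_force'])
w=f2w(-.083,.066);print(rel([w[0],w[1],.035],Rt(-21.2,0)))"
```

```text
[ 0.4105009  -0.22423439  0.03920871] [-0.17591215  0.06380289] [-0.11590419 -0.12205791 -1.47505683]
(array([ 0.3097039 , -0.00799759,  0.01372981]), array([ 0.00630629,  0.00107412, -0.00248777]))
```

Emit:
step_arm(steps=[0, 0, -0.004, 0.008, 0, 0, 0, 0, 0, -0.004, 0.012, 0, 0, 0, 0, 0.05, -0.004, 0.012, 0, 0, 0, 0, 0.1, -0.004, 0.012, 0, 0, 0, 0, 0.15, -0.004, 0.012, 0, 0, 0, 0, 0.2, -0.004, 0.012, 0, 0, 0, 0, 0.25, -0.004, 0.012, 0, 0, 0, 0, 0.29, -0.004, 0.012, 0, 0, 0, 0, 0.305, -0.004, 0.012, 0, 0, 0, 0, 0.305, -0.004, 0.012, 0, 0, 0])

```text
time_s: 60.0
position: [0.4423, -0.1378, 0.0346]
tool_rot: [[0.364, 0.931, 0.003], [0.931, -0.364, -0.001], [0.0, 0.003, -1.0]]
ft_force: [0.0, 1.3, 1.3]
grip_width: 0.0142
```

```bash
python3 -c "
from fx import *
from go import *
s=env.observe();print(s['position'],w2f(s['position']),s['ft_force'])
snap('wrist','w40')"
```

```text
[ 0.44230935 -0.13782867  0.03457685] [-0.08385132  0.06539354] [0.00879058 1.31075294 1.31366072]
```

View pics/w40.png

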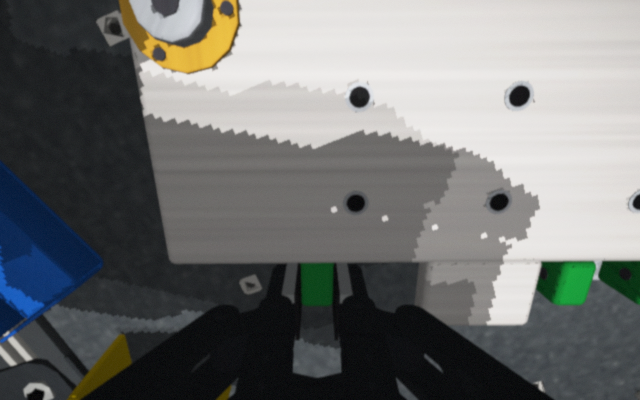

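Emit:
step_arm(steps=[0.28, 0, 0, 0, 0, 0, 0, 0.28, 0, 0, 0, 0, 0, 0, 0.28, 0, 0, 0, 0, 0, 0, 0.28, 0, 0, -0.06, 0, 0, 0, 0.28, 0, 0, -0.15, 0, 0, 0, 0.28, 0, 0, -0.3, 0, 0, 0, 0.28, 0, 0, -0.5, 0, 0, 0, 0.28, 0, 0, -0.6, 0, 0, 0, 0.28, 0, 0, -0.6, 0, 0, 0])

```text
time_s: 60.95
position: [0.4431, -0.1391, 0.2192]
tool_rot: [[0.365, 0.931, 0.011], [0.931, -0.365, -0.007], [-0.002, 0.013, -1.0]]
ft_force: [0.4, -0.3, -1.0]
grip_width: 0.0238
```

```bash
python3 sp.py w41; python3 rise.py r5 scene; python3 go.py .5336 -.0833 .14 -21.2
```

```text
60.95 [ 0.4430761  -0.13906039  0.21921624]
px [313. 178.] handle [ 442.4 -136.4] [22.  13.2] blade [ 435.5 -134.3] [25.7 10.7] heading -112.4 dist 7.2
px [428. 177.] handle [ 552.4 -179.3] [23.1 15.7] blade [ 548.8 -173.7] [33.8 17.9] heading -148.9 dist 6.7
px [467. 177.] handle [ 590.  -194.6] [22.3 15.2] blade [ 548.8 -173.7] [33.8 17.9] heading -148.9 dist 46.2
t 61.0 pos [ 0.4421 -0.1385  0.2163] F [-0.5  0.1 -0.3]
scene plate top 1046 55.62
table 0.5
t 61.05 pos [ 0.4414 -0.1381  0.2145] F [ 0.4  0.2 -0.4] w 0.0239 yawY -21.39
shift [0.2822 0.2185 0.2492] turn [ 0.005   0.0003 -0.0043]
```

View pics/w41.png

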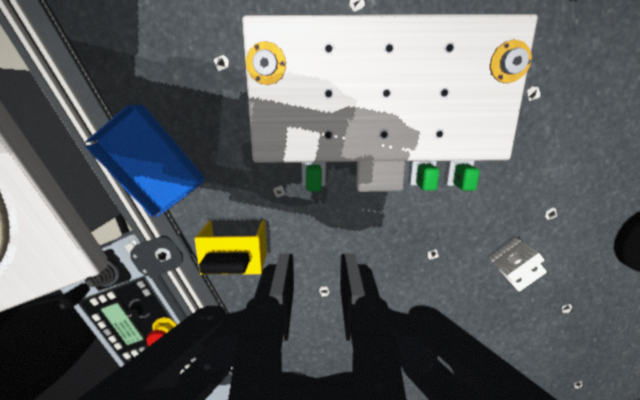

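All three are in (handles at px 313, 428 and 467, row about 178). Now I press the plate down with the closed gripper.

Emit:
step_arm(steps=[0, 0.282, 0.218, 0.1, 0, 0, 0, 0, 0.282, 0.218, 0.2, 0, 0, 0, 0, 0.282, 0.218, 0.3, 0, 0, 0, 0, 0.282, 0.218, 0.4, 0, 0, 0, 0, 0.282, 0.218, 0.43, 0, 0, 0, 0, 0.282, 0.218, 0.43, 0, 0, 0])

```text
time_s: 61.65
position: [0.5327, -0.0831, 0.0839]
tool_rot: [[0.365, 0.931, -0.001], [0.931, -0.365, 0.0], [-0.0, -0.001, -1.0]]
ft_force: [-0.1, 0.7, 0.6]
grip_width: 0.0002
```

Emit:
step_arm(steps=[0, 0, 0, 0.01, 0, 0, 0, 0, 0, 0, 0.02, 0, 0, 0, 0, 0, 0, 0.03, 0, 0, 0, 0, 0, 0, 0.04, 0, 0, 0, 0, 0, 0, 0.045, 0, 0, 0])

```text
time_s: 62.15
position: [0.5336, -0.0833, 0.0721]
tool_rot: [[0.365, 0.931, 0.003], [0.931, -0.365, -0.001], [0.0, 0.003, -1.0]]
ft_force: [-0.2, -0.8, -0.3]
grip_width: -0.0001
```

Emit:
step_arm(steps=[0, 0, 0, 0.004, 0, 0, 0, 0, 0, 0, 0.008, 0, 0, 0, 0, 0, 0, 0.012, 0, 0, 0, 0, 0, 0, 0.015, 0, 0, 0])

```text
time_s: 62.55
position: [0.5337, -0.0833, 0.0689]
tool_rot: [[0.364, 0.931, 0.004], [0.931, -0.364, -0.002], [-0.0, 0.004, -1.0]]
ft_force: [-5.5, 1.1, 13.5]
grip_width: 0.0
```

```bash
python3 rise.py r6 scene side
```

```text
t 62.55 pos [ 0.5337 -0.0833  0.0689] F [-5.5  1.1 13.5]
scene plate top 940 52.54
table 0.4
side plate top 841 52.59
table 0.72
```

Emit:
step_arm(steps=[0, 0, 0, 0.003, 0, 0, 0, 0, 0, 0, 0.006, 0, 0, 0, 0, 0, 0, 0.008, 0, 0, 0, 0, 0, 0, 0.008, 0, 0, 0])

```text
time_s: 63.05
position: [0.5337, -0.0833, 0.0665]
tool_rot: [[0.364, 0.931, 0.003], [0.931, -0.364, -0.002], [-0.0, 0.004, -1.0]]
ft_force: [-4.5, 1.3, 14.3]
grip_width: -0.0
```

```bash
python3 rise.py r7 scene side
```

```text
t 63.05 pos [ 0.5337 -0.0833  0.0665] F [-4.5  1.3 14.3]
scene plate top 951 50.23
table 0.4
side plate top 835 50.6
table 0.77
```

Emit:
step_arm(steps=[0, 0, 0, 0.002, 0, 0, 0, 0, 0, 0, 0.003, 0, 0, 0, 0, 0, 0, 0.003, 0, 0, 0])

```text
time_s: 63.45
position: [0.5337, -0.0833, 0.0665]
tool_rot: [[0.364, 0.931, 0.004], [0.931, -0.364, -0.002], [-0.0, 0.005, -1.0]]
ft_force: [-7.5, 1.8, 22.7]
grip_width: -0.0001
```

```bash
python3 rise.py r8 scene side
```

```text
t 63.45 pos [ 0.5337 -0.0833  0.0665] F [-7.5  1.8 22.7]
scene plate top 953 50.25
table 0.4
side plate top 826 50.59
table 0.82
```

The plate is seated: the force rose with no further motion, and the rise is about 10 mm. I retreat and make the final checks.

Emit:
step_arm(steps=[0, 0, 0, -0.02, 0, 0, 0, 0, 0, 0, -0.1, 0, 0, 0, 0, 0, 0, -0.25, 0, 0, 0, 0, 0, 0, -0.4, 0, 0, 0, 0, -0.3, 0, -0.55, 0, 0, 0, 0, -0.3, 0, -0.7, 0, 0, 0, 0, -0.3, 0, -0.7, 0, 0, 0])

```text
time_s: 64.25
position: [0.4999, -0.1685, 0.2771]
tool_rot: [[0.366, 0.931, 0.005], [0.931, -0.366, -0.003], [-0.001, 0.006, -1.0]]
ft_force: [0.9, 0.3, -0.3]
grip_width: 0.0
```

```bash
python3 rise.py r9 scene side wrist; python3 sp.py w42
python3 - <<'E'
from fx import *
p,d,c=load('w42'); W=cloud(d,c); F=w2f(W)*1e3
def R(m,n):
    q=F[m]; 
    if len(q)>20: print(n,len(q),cv2.minAreaRect(q[:,:2].astype(np.float32)),np.percentile(W[m][:,2],[50,95]).round(4))
R((W[...,2]>.066)&(W[...,2]<.08)&(abs(F[...,0]+160)<50)&(abs(F[...,1]-150)<50),'rib')
R((W[...,2]>.042)&(W[...,2]<.053)&(abs(F[...,0]+160)<50)&(abs(F[...,1]-155)<50),'roof')
R((W[...,2]>.031)&(W[...,2]<.04)&(F[...,0]<-62)&(F[...,0]>-95)&(F[...,1]>30)&(F[...,1]<100),'hA')
R((W[...,2]>.006)&(W[...,2]<.06)&(F[...,0]<-150)&(F[...,1]<-120)&(F[...,1]>-240)&(F[...,0]>-260),'bracket')
p,d,c=load('r9side'); W=cloud(d,c)
def S(m,n):
    Q=W[m]; print(n,len(Q),rect(Q)[:3] if len(Q) else '',np.percentile(Q[:,2],[50,97]).round(4) if len(Q) else '')
S((W[...,2]>.010)&(W[...,2]<.06)&(abs(W[...,0]-.345)<.04)&(abs(W[...,1]-.307)<.05),'ful')
red=(p[...,2]>110)&(p[...,1]<90)&(p[...,0]<90)
S(red&(abs(W[...,0]-.43)<.04)&(abs(W[...,1]-.22)<.06),'barhandle')
E
```

```text
t 64.25 pos [ 0.4999 -0.1685  0.2771] F [ 0.9  0.3 -0.3]
scene plate top 1058 50.21
table 0.38
side plate top 1052 50.49
table 0.68
wrist plate top 13225 47.62
table -2.02
64.4 [ 0.50037684 -0.1676984   0.2755045 ]
px [361. 161.] handle [ 553.5 -179.1] [22.6 15. ] blade [ 591.8 -192.2] [30.4 25.5] heading 67.9 dist 40.5
px [395. 161.] handle [ 591.3 -194.1] [22.9 16.3] blade [ 591.8 -192.2] [30.4 25.5] heading 67.9 dist 2.0
px [261. 162.] handle [ 443.6 -135.9] [22.1 15.3] blade [ 443.6 -134.4] [29.1 25.9] heading 68.4 dist 1.5
rib 476 ((-159.64466857910156, 154.51571655273438), (44.966739654541016, 13.27599811553955), 89.10609436035156) [0.0715 0.0731]
roof 1179 ((-160.7908172607422, 155.0319061279297), (44.8466796875, 66.13504791259766), 0.17349012196063995) [0.0461 0.0474]
hA 261 ((-82.68377685546875, 65.39827728271484), (23.254257202148438, 15.858043670654297), 0.758673906326294) [0.0338 0.035 ]
bracket 1185 ((-197.90911865234375, -182.1680908203125), (61.67339324951172, 40.05869674682617), 43.68415069580078) [0.0175 0.0409]
ful 366 (array([349. , 302.7]), array([52.8, 59.6]), 18.8) [0.0224 0.0417]
barhandle 225 (array([434.3, 217.7]), array([25.7, 85.5]), 8.7) [0.0149 0.0192]
```

View pics/w42.png

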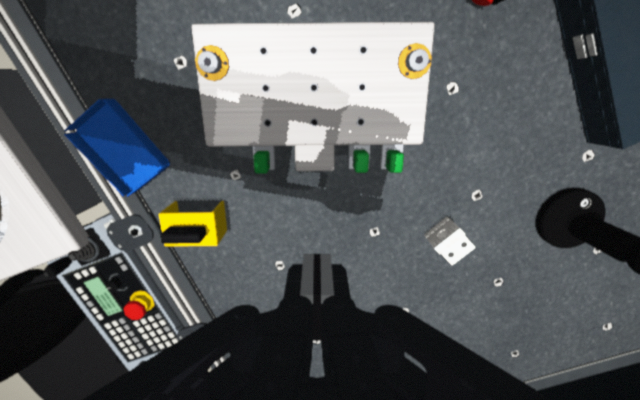

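View pics/r9side.png

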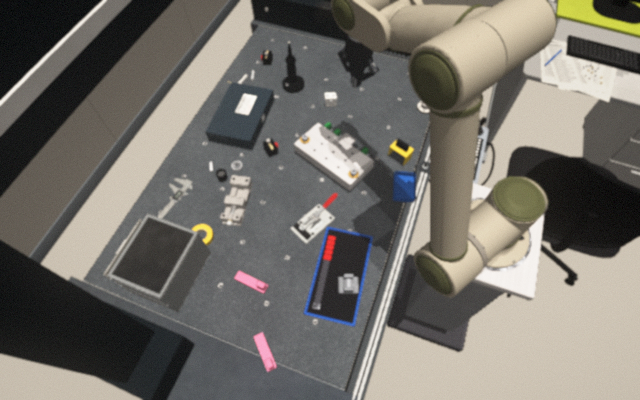

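All checks agree: the three handles sit 83 mm in front of the plate middle, so about 60 mm of each blade is under the plate. The cover is upright, and the bar and block are on the mat. I hand it in.

```bash
python3 -c "
from rig import close_job
print(close_job())"
```

```text
the job is handed in; nothing more can be done
None
```

The job is handed in at about 64 s of the 210 s allowed. All the steps are done, and the last checks showed nothing wrong.

- **Cover:** it stands upright on the table, about 170 mm from the lip. Its roof and rib measured at their nominal heights.
- **Levering:** the bar over the fulcrum block raised the plate about 15 mm, at about 22 N on the handle. I did not measure the force on the block itself; by leverage it was well above the 12 N needed.
- **Spacers:** all three green spacers lie flat with about 60 mm of blade under the plate's front edge. Two are on the right of the lip and one on the left.
- **Plate:** I pressed it down until the force rose from 14 to 23 N with no further movement. The scene and side cameras put the rise at about 9.6 mm, within the 8 to 11.5 mm limits.
- **Tools:** the bar and fulcrum block lie on the mat, within a few millimetres of where they started.
- **Bracket:** I never touched it. Its measured position is the same as before, within measurement error.

**Disagreement:** the last wrist-camera depth reading was about 2.5 mm lower than the other two cameras, for the table as well as the plate. That is in line with its calibration error, and relative to the table it agrees with them.

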